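# Crimp loose brush ferrules in a toggle-clamp jig

## Robot

A 6-joint arm with a two-finger parallel gripper is mounted at the origin on the work surface; the furniture and walls round the work are solid. World frame = base frame: x ahead of the robot, y to its left, z up, the work surface at z = 0. Lengths are in m, angles in rad, forces in N, time in s.
With the tool pointing down it reaches from about 0.3 to 0.775 m from the base axis. Payload 14.6 kg.
Tool frame: the origin (TCP) lies on the mounting face of the last link; the fingertips stand 199 mm ahead of it and the grasp point (between the pads) lies 180 mm ahead of it; z points along the fingers, y is the line along which they close (so a half turn about z gives the same grasp; the last joint's range is limited). The gripper opens to 94 mm and grips with 3 to 60 N. Pads are 16 mm wide; open, the fingers measure 119 mm over their backs; the gripper's body (75 mm by 177 mm) begins 78 mm behind the grasp point.
Start: joints at [1.166, 0.3, 1.521, -0, 1.321, -0.067], TCP at [0.182, 0.519, 0.405] pointing down, gripper open.
Joint ranges: [-3.03, 3.03], [-0.79, 2.21], [0.23, 2.52], [-1.04, 4.18], [0, 3.07], [-2.55, 2.55]. Speed limits (rad/s): [2.22, 2.22, 2.57, 3.14, 3.14, 3.14].

## Interface

Orientations are given as [roll, pitch, yaw] about the fixed x, y, z axes, in that order (R = Rz(yaw) Ry(pitch) Rx(roll)).
In Python, from station import get_obs, camera, hand_in gives the robot as it stands.
- The arm moves only by the tool apply_moves, never from a script. Its argument "increments" is a list of rows, each an object of numbers: "tx", "ty", "tz": the shift along the tool's x, y, z as a fraction of full scale; "ax", "ay", "az": the turn, a rotation vector about the tool's x, y, z as a fraction of full scale. In form: [{"tx": .., "ty": .., "tz": .., "ax": .., "ay": .., "az": ..}, ...]. A call has 1 to 12 rows; each row shifts and turns the commanded pose from where the row before left it, along the tool's axes as they then stand; what a row does not reach is not made up. Full scale, the value 1, is 30 mm for a shift and 5 degrees for a turn. A row lasts 1/8 s, in which the tool goes at most 62.5 mm and 10.7 degrees, less where a joint would pass 70% of its speed; a pose out of reach is approached as far as the arm can. A call with a number of a shift or a turn outside -1 to 1 is refused whole. A call with a gripper value outside its range is refused whole. "jaw" is the closure, from 0 (fully open) to 1 (shut), set as the call begins (left out, the last holds). The fingers move at their own pace and stop on an object; "force" is the grip in N (left out, the last holds). Time passes only in rows, so rows that do not move let the fingers close. It gives the time, the measured TCP pose, the force, the opening and the grip force at its end, in the units of the state.
- get_obs(): the state, without advancing time (a new reading comes with each control period).
- camera(name): name is "scene" or "top" or "wrist"; returns a dict with "pixels" (400x640x3 uint8, red, green, blue), "camera_matrix" (3x3 intrinsics, pixels), "dist" ([k1, k2, p1, p2, k3] as OpenCV has them; the pictures are not rectified), "R" (3x3) and "t" (3): a world point X has camera coordinates R X + t; the wrist camera has in their place "T_tool_cam" (4x4, takes a point from camera to tool coordinates, whose origin is the TCP and whose axes are the flange's). Camera axes: x right, y down, z forward; pixel columns grow to the right and rows downward; lengths in m; the calibration is good to about 2 mm. A picture is of the moment at which its call begins: read the wrist's pose just before it. There is no depth.
- hand_in(): hands the job in; it is judged then, once.
The state is a dict: "time_s": time; "qpos": joint angles; "joint_vel": joint speeds; "tau": joint torques, N m; "ee_pos": TCP position; "eef_rot": TCP orientation; "force": force on the tool from outside, world axes, zero at the start; "moment": the same for the moment, N m; "grip_width": finger opening in m; "grip_force": force on a finger pad.
Only numpy, scipy, OpenCV 4.12 (cv2) and the standard library are available. Lean on these libraries where they do the work, as an engineer would, in place of code of your own. Each camera call takes 0.05 s, during which the arm holds its last target. There are 200 camera calls.

## Task

The thick green-handled brushes lying on the bench (two or three) have loose ferrules. Lay each of them in a notch of the crimping jig with its head away from you and its metal ferrule on the front steel rest, swing the toggle clamp over until it locks down on the handles, then pull the crimping lever right down to its stop and let it come back up while they are still clamped. After that swing the clamp fully open again, lay all these brushes flat inside the wooden tray, and leave the other things on the bench where they are.

Things in the scene. Friction and masses are not known exactly. Their poses are not given: they have to be found in the camera images.
- jig: Crimping jig, fixed: board 205 x 235 x 18 mm. Origin on the bench, x along a brush in it towards the head (away from the robot), y left, z up. Dark steel rests at x = 83 (front) and x = -80 (rear), 14 mm wide, each with 90 degree V notches at y = -45, 0, 45; a brush lies in a front notch and the rear one behind it, centre line level at z = 44, ferrule middle at x = 83 (within 10 mm). Any notches may serve.
- clamp_handle (a joint): Toggle clamp handle, rad, about an axis along jig x: 0 open (out to the right, 40 degrees above level, arm upright), 1.745 closed at its stop (leaning left, 40 degrees above level). Past half way the arm drops by its weight onto the brushes, handle at about 1.46; from there push it over dead centre (1.69) to its stop, 5 to 12 N at the ball, where it stays. About 5 N breaks it open.
- clamp_hinge (a point): Pivot of the clamp handle, jig frame (-80, -107.6, 38.2) mm, axis along jig x. Rear rest in front of the clamp: notches 20 mm wide, 10 mm deep, ridge tops at z = 46 mm.
- clamp_grip (a point): Centre of the black ball, 31 mm thick, at the end of the clamp handle, 116 mm from its pivot, on a round bar 18 mm thick. At joint angle q it lies at (-80, -107.6 + 116 cos(2.443 - q), 38.2 + 116 sin(2.443 - q)) mm in the jig frame. Smooth: pinched, it creeps out of the fingers under load; better pushed along its arc with shut fingers, from the right to close, from the left to open.
- clamp_arm: Arm of the toggle clamp, driven by the handle through a link: steel bar 150 mm long, 12 wide, with a sprung rubber shoe (26 mm wide, 4.5 mm travel) over each notch, pivot at jig frame (-80, -78, 60) mm. Open it stands upright, leaning 9 degrees right, tip 195 mm above the bench; closed it lies level over the rear rest and its shoes press on the brush handles, 1 to 2 N each. Not to be handled.
- crimp_lever (a joint): Sprung crimping lever, rad, about an axis along jig x at the left of the front rest: 0 at rest (upright, leaning 2 degrees left), 1.606 at its stop (level, pointing right over the front rest, its die on the ferrules). The spring returns it: about 1.5 N at the ball to start, 3 N near the stop, some more to press the die home; let go, it flies up in half a second.
- crimp_hinge (a point): Pivot of the crimping lever, jig frame (83, 75, 62) mm, axis along jig x, in a tower 80 mm high. Front rest: notches 28 mm wide, 14 mm deep, ridge tops at z = 47 mm. At rest the lever stands left of all notches, so brushes can be lowered into them from above.
- crimp_grip (a point): Centre of the black ball, 36 mm thick, at the end of the crimping lever, 214 mm from its pivot, on a round bar 20 mm thick. At joint angle q it lies at (83, 75 + 214 cos(1.517 + q), 62 + 214 sin(1.517 + q)) mm in the jig frame: upright 276 mm above the bench, at the stop 66. Smooth: best pushed with shut fingers from its left, then from above, and let back up behind them.
- tray: Low open wooden tray, fixed, empty at the start: 310 x 165 x 24 mm outside, walls and floor 6 mm thick. Origin under its centre, x along its length, z up.
- brush_1: Round artist's brush, green handle, 255 mm long, 17 mm thick at most, 28 to 49 g; may be absent. Own y axis runs head to tail: bristles y = -128 to -97 mm, bare ferrule -98 to -69 (15.5 mm thick), then the handle, 15.5 mm thick at -38 tapering evenly to 9.5 at +120. Origin at mid length on its underside as it first lies. Centre of mass at y = -17.
- brush_1_ferrule (a point): Middle of the ferrule on the centre line of brush_1, body frame (0, -83, 8.6) mm.
- brush_1_tail (a point): Point on the centre line of brush_1 near the end of its handle, body frame (0, 120, 5) mm, 203 mm from the ferrule point.
- brush_2: A brush exactly like brush_1; may be absent. Brushes can roll. Clamped in the jig they may creep a few mm towards the head.
- brush_2_ferrule (a point): Middle of the ferrule on the centre line of brush_2, body frame (0, -83, 8.6) mm.
- brush_2_tail (a point): Point on the centre line of brush_2 near the end of its handle, body frame (0, 120, 5) mm, 203 mm from the ferrule point.
- brush_3: A brush exactly like brush_1; may be absent. Brushes can roll. Clamped in the jig they may creep a few mm towards the head.
- brush_3_ferrule (a point): Middle of the ferrule on the centre line of brush_3, body frame (0, -83, 8.6) mm.
- brush_3_tail (a point): Point on the centre line of brush_3 near the end of its handle, body frame (0, 120, 5) mm, 203 mm from the ferrule point.
- white_bottle: White plastic bottle 206 mm high, 74 mm thick, a bystander at the back right; origin under its centre.
- tube: White paint tube lying right of the jig, 34 x 111 x 26 mm, a bystander.

How it is judged:
By the outcome, as a careful person would: the job done as asked, in the order asked, and still so for the second after the job is handed in, with the robot touching nothing.
Of brush_1, brush_2, brush_3 only 2 to 3 are there at a start; the rules pass over those that are not, and their reading is None.
At some moment in a run one of brush_1, brush_2, brush_3 may be knocked a few centimetres aside while the robot is not near it.
Once in a run the grip may slacken for a moment while it holds something.
It also fails if it takes over 210 s, if anything falls off the work surface, if the arm or the gripper's body presses on something with over 40 N, if the wrist force passes 120 N, or if a joint passes its speed limit or range.

## Working session

There is one attempt and no reset: what is moved stays moved. The work goes in short steps, Python scripts to look and compute and a tool call to move; the robot and the scene stay as the last step left them, time stands still between calls to the robot, and variables do not carry over. Pictures are saved under pics/ and viewed, at most 15 in all, crops included, and the job is handed in when it is done.

Besides the shell and the picture viewer there is one more tool, called after ">>>" by a JSON object that holds its "api" and its "payload". apply_moves: Moves the arm, as the interface text tells. Its arguments: {"type":"object","properties":{"increments":{"type":"array"},"jaw":{"type":"number"},"force":{"type":"number"}},"required":["increments"]}

```bash
mkdir -p pics; ls; python3 - <<'E'
from station import get_obs,camera
import cv2,json
o=get_obs();print(o)
for n in("scene","top"):
    c=camera(n);cv2.imwrite(f"pics/{n}0.png",c["pixels"][:,:,::-1]);print(n,c["camera_matrix"],c["dist"],c["R"],c["t"])
c=camera("wrist");print(c["T_tool_cam"],c["camera_matrix"],c["dist"])
E
```

```text
pics
{'time_s': 0.0, 'qpos': array([ 1.16641215e+00,  3.00494859e-01,  1.52156544e+00,  2.77979480e-05,
        1.32070542e+00, -6.66122443e-02]), 'joint_vel': array([-5.11096400e-04,  1.03836295e-03,  5.52053759e-05,  2.26309248e-04,
        1.22194724e-04,  1.99462286e-04]), 'tau': array([ 1.73142425e-04, -5.31802583e+01, -3.52741778e+01,  7.08356104e-02,
        2.43748137e-02, -1.00737564e-04]), 'ee_pos': array([0.18225954, 0.5188967 , 0.40407978]), 'eef_rot': array([-3.14042397e+00, -1.04948567e-04,  2.80381376e+00]), 'force': array([-0.50944408, -0.61802468, -0.6478352 ]), 'moment': array([ 0.02714653, -0.00524946,  0.0114075 ]), 'grip_force': 0.0, 'grip_width': 0.0935758526782087}
scene [[453.17757695   0.         317.06162038]
 [  0.         453.17757695 202.965478  ]
 [  0.           0.           1.        ]] [-0.03605744  0.          0.          0.          0.        ] [[ 0.87045813 -0.49210754 -0.01152428]
 [-0.23038398 -0.38659909 -0.8930086 ]
 [ 0.43500099  0.77998161 -0.44989202]] [-0.51419367  0.26479636  1.23034406]
top [[408.25936828   0.         314.64850986]
 [  0.         408.25936828 201.81291681]
 [  0.           0.           1.        ]] [-0.04101788  0.          0.          0.          0.        ] [[ 0.01827335 -0.9998324  -0.00111984]
 [-0.97604547 -0.01759572 -0.21685394]
 [ 0.21679789  0.00505566 -0.97620342]] [-0.09913892  0.56180655  1.11020216]
[[-2.32029009e-04 -9.71662756e-01 -2.36371390e-01  6.89591613e-02]
 [ 9.99999742e-01 -6.47738175e-05 -7.15360024e-04 -1.44709950e-04]
 [ 6.79778015e-04 -2.36371495e-01  9.71662521e-01  2.15819248e-02]
 [ 0.00000000e+00  0.00000000e+00  0.00000000e+00  1.00000000e+00]] [[278.59014341   0.         320.79959188]
 [  0.         278.59014341 198.2128948 ]
 [  0.           0.           1.        ]] [-0.00070443  0.          0.          0.          0.        ]
```

View pics/scene0.png

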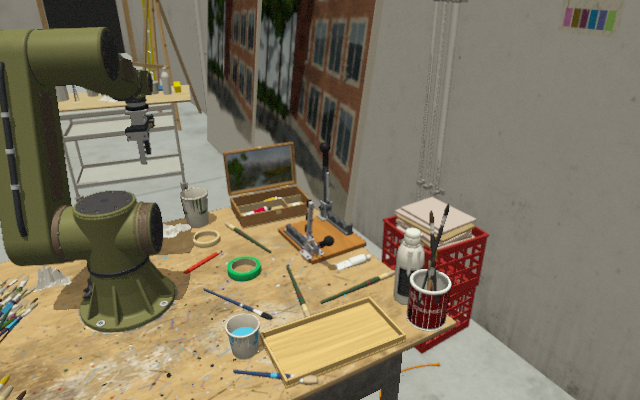

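View pics/top0.png

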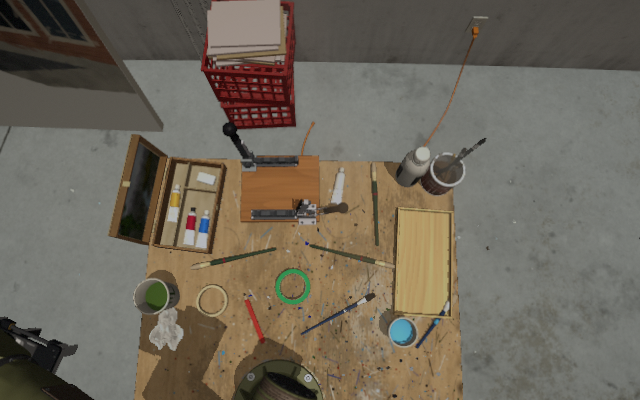

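The scene has three green brushes: the left one spans (192,266)-(275,249), the middle one (310,245)-(395,265) and the right one (374,165)-(377,245) in the top view. The jig is at (241-321, 157-222) and the tray at (395-452, 208-315). Next I'll take a closer crop and measure.

```bash
cat > h.py <<'E'
import numpy as np,cv2
from station import get_obs,camera,hand_in
from scipy.spatial.transform import Rotation as Rn
def pose(o):
    return Rn.from_euler('xyz',o["eef_rot"]).as_matrix(),np.array(o["ee_pos"])
def cam(n):
    o=get_obs(); c=camera(n)
    if n=="wrist":
        R,p=pose(o); T=np.eye(4);T[:3,:3]=R;T[:3,3]=p; M=np.linalg.inv(T@c["T_tool_cam"]); c["R"],c["t"]=M[:3,:3],M[:3,3]
    c["R"]=np.array(c["R"]);c["t"]=np.array(c["t"]);c["bgr"]=np.ascontiguousarray(c["pixels"][:,:,::-1]);return c
def ray(c,uv):
    p=cv2.undistortPoints(np.array(uv,float).reshape(-1,1,2),np.array(c["camera_matrix"]),np.array(c["dist"])).reshape(-1,2)
    d=np.c_[p,np.ones(len(p))]@c["R"]; return -c["R"].T@c["t"],d
def onz(c,uv,z):
    o,d=ray(c,uv); return o+d*((z-o[2])/d[:,2])[:,None]
def px(c,X):
    return cv2.projectPoints(np.array(X,float).reshape(-1,1,3),cv2.Rodrigues(c["R"])[0],c["t"],np.array(c["camera_matrix"]),np.array(c["dist"]))[0].reshape(-1,2)
def tri(c1,u1,c2,u2):
    A=[];b=[]
    for c,u in((c1,u1),(c2,u2)):
        o,d=ray(c,[u]);d=d[0]/np.linalg.norm(d[0]);P=np.eye(3)-np.outer(d,d);A.append(P);b.append(P@o)
    return np.linalg.lstsq(np.vstack(A),np.hstack(b),rcond=None)[0]
def greens(c,mn=60):
    hsv=cv2.cvtColor(c["bgr"],cv2.COLOR_BGR2HSV)
    m=cv2.inRange(hsv,(28,60,20),(75,255,130))
    m=cv2.morphologyEx(m,cv2.MORPH_CLOSE,np.ones((3,3)))
    n,l,s,_=cv2.connectedComponentsWithStats(m)
    out=[]
    for i in range(1,n):
        if s[i,4]<mn: continue
        p=np.argwhere(l==i)[:,::-1].astype(float);m0=p.mean(0);v=np.linalg.svd(p-m0,full_matrices=False)[2][0];q=(p-m0)@v
        out.append((m0+v*q.min(),m0+v*q.max(),s[i,4]))
    return out
E
python3 - <<'E'
from h import *
c=cam("top")
for a,b,n in greens(c,30): print(a.round(1),b.round(1),n,onz(c,[a,b],.008).round(3).tolist())
pt=[(241,222),(321,222),(321,157),(241,157)]
print(onz(c,pt,.018).round(3)); print(onz(c,[(395,208),(452,208),(452,315),(395,315)],.024).round(3))
cv2.imwrite("pics/t1.png",cv2.resize(c["bgr"][130:290,180:400],None,fx=3.6,fy=3.6,interpolation=cv2.INTER_CUBIC))
E
```

```text
[154.5 152.4] [144.6 190.7] 212 [[0.724, 0.412, 0.008], [0.601, 0.43, 0.008]]
[374.2 181. ] [374.5 192. ] 42 [[0.644, -0.269, 0.008], [0.609, -0.269, 0.008]]
[374.7 195.9] [377. 245.] 120 [[0.597, -0.27, 0.008], [0.449, -0.274, 0.008]]
[144.9 201. ] [126.4 237.3] 508 [[0.569, 0.425, 0.008], [0.457, 0.47, 0.008]]
[309.9 245.2] [359.1 257.7] 114 [[0.445, -0.077, 0.008], [0.411, -0.221, 0.008]]
[275.1 248.4] [225.1 259.6] 146 [[0.433, 0.025, 0.008], [0.398, 0.17, 0.008]]
[221.9 260.5] [209.8 263. ] 53 [[0.395, 0.179, 0.008], [0.387, 0.214, 0.008]]
[363.1 258.8] [374.2 261.3] 33 [[0.408, -0.233, 0.008], [0.401, -0.265, 0.008]]
[157.3 281.7] [154.6 310. ] 490 [[0.33, 0.364, 0.008], [0.25, 0.364, 0.008]]
[ -5.  336.5] [ 28.3 358.6] 428 [[0.161, 0.827, 0.008], [0.104, 0.717, 0.008]]
[ -0.6 379.9] [ 66.1 382.6] 1864 [[0.043, 0.794, 0.008], [0.045, 0.598, 0.008]]
[320.  376.2] [233.6 384. ] 1499 [[0.082, -0.113, 0.008], [0.057, 0.125, 0.008]]
[[ 0.508  0.128  0.018]
 [ 0.513 -0.109  0.018]
 [ 0.714 -0.106  0.018]
 [ 0.71   0.139  0.018]]
[[ 0.557 -0.327  0.024]
 [ 0.56  -0.497  0.024]
 [ 0.253 -0.481  0.024]
 [ 0.251 -0.32   0.024]]
```

View pics/t1.png

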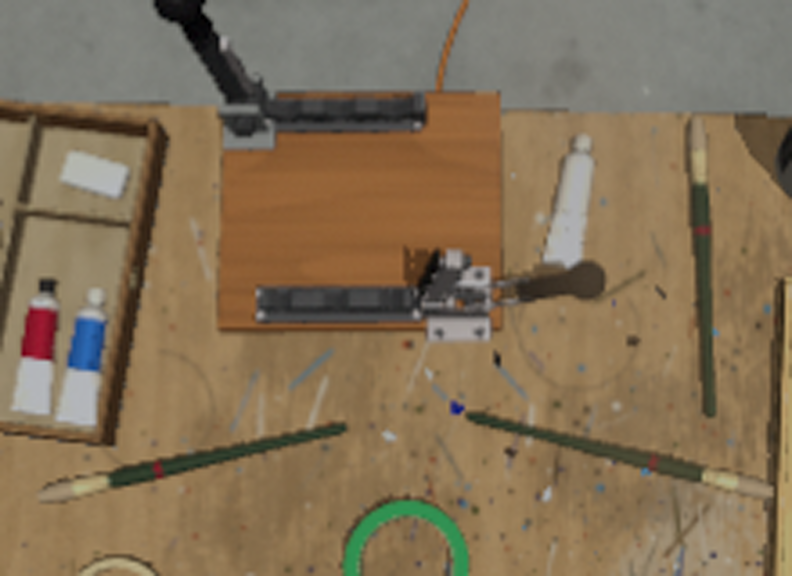

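The close crop shows head directions: the left brush's head points left (+y), the middle one's right (toward the tray), and the right one's away from me. I'm moving over the work area for a finer wrist view.

>>> {"api": "apply_moves", "payload": {"increments": [{"tx": -0.96, "ty": -0.744}, {"tx": -0.96, "ty": -0.744}, {"tx": -0.96, "ty": -0.744}, {"tx": -0.96, "ty": -0.744}, {"tx": -0.96, "ty": -0.744}, {"tx": -0.96, "ty": -0.744}, {"tx": -0.96, "ty": -0.744}, {"tx": -0.96, "ty": -0.744}, {"tx": -0.96, "ty": -0.744}, {"tx": -0.96, "ty": -0.744}, {"tx": -0.96, "ty": -0.744}, {"tx": -0.96, "ty": -0.744}], "jaw": 0.55, "force": 25}}

```text
schema error: expected keys tx, ty, tz, ax, ay, az
```

>>> {"api": "apply_moves", "payload": {"increments": [{"tx": -0.96, "ty": -0.744}, {"tx": -0.96, "ty": -0.744}, {"az": 1}, {"az": 1}, {"az": 1}, {"az": 1}, {"az": 1}, {"az": 1}, {"az": 1}, {"az": 1}, {"az": 1}, {"az": 1}]}}

```text
schema error: expected keys tx, ty, tz, ax, ay, az
```

```bash
python3 - <<'E'
from h import *
o=get_obs();print(o["time_s"],o["ee_pos"],o["eef_rot"],o["grip_width"])
c=cam("wrist");cv2.imwrite("pics/w1.png",c["bgr"]);np.save("w1.npy",{k:c[k] for k in("R","t","camera_matrix","dist","bgr")},allow_pickle=True)
for a,b,n in greens(c,60): print(a.round(1),b.round(1),n,onz(c,[a,b],.007).round(3).tolist())
E
```

```text
0.2 [0.18226813 0.51891313 0.40432652] [-3.14093630e+00 -4.51696786e-05  2.80377513e+00] 0.09387362360659768
[  5.7 148.8] [  8.8 243.7] 1109 [[-0.0, 0.137, 0.007], [0.117, 0.062, 0.007]]
[203.5 322.9] [229.6 335.1] 104 [[0.331, 0.272, 0.007], [0.365, 0.301, 0.007]]
```

View pics/w1.png

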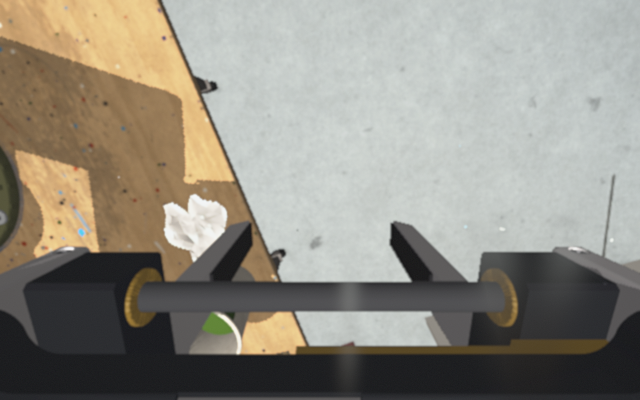

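The wrist camera only sees the side ahead of the fingers (tool +x), and each row needs all six keys. I'll aim it at the jig, yaw 0.

>>> {"api": "apply_moves", "payload": {"increments": [{"tx": -0.86, "ty": -0.99, "tz": 0, "ax": 0, "ay": 0, "az": 0}, {"tx": -0.86, "ty": -0.99, "tz": 0, "ax": 0, "ay": 0, "az": 0}, {"tx": -0.86, "ty": -0.99, "tz": 0, "ax": 0, "ay": 0, "az": 0}, {"tx": -0.86, "ty": -0.99, "tz": 0, "ax": 0, "ay": 0, "az": 0}, {"tx": -0.86, "ty": -0.99, "tz": 0, "ax": 0, "ay": 0, "az": 0}, {"tx": -0.86, "ty": -0.99, "tz": 0, "ax": 0, "ay": 0, "az": 0}, {"tx": -0.86, "ty": -0.99, "tz": 0, "ax": 0, "ay": 0, "az": 0}, {"tx": -0.86, "ty": -0.99, "tz": 0, "ax": 0, "ay": 0, "az": 0}, {"tx": -0.86, "ty": -0.99, "tz": 0, "ax": 0, "ay": 0, "az": 0}, {"tx": -0.86, "ty": -0.99, "tz": 0, "ax": 0, "ay": 0, "az": 0}, {"tx": -0.86, "ty": -0.99, "tz": 0, "ax": 0, "ay": 0, "az": 0}, {"tx": -0.86, "ty": -0.99, "tz": 0, "ax": 0, "ay": 0, "az": 0}], "jaw": 0.55, "force": 25}}

```text
time_s: 1.75
ee_pos: [0.3565, 0.0788, 0.4048]
eef_rot: [3.141, 0.0, 2.804]
force: [-0.0, 0.5, 0.3]
grip_width: 0.0422
grip_force: 0.0
```

>>> {"api": "apply_moves", "payload": {"increments": [{"tx": -0.86, "ty": -0.99, "tz": 0, "ax": 0, "ay": 0, "az": 0}, {"tx": -0.86, "ty": -0.99, "tz": 0, "ax": 0, "ay": 0, "az": 0}, {"tx": -0.86, "ty": -0.99, "tz": 0, "ax": 0, "ay": 0, "az": 0}, {"tx": 0, "ty": 0, "tz": 0, "ax": 0, "ay": 0, "az": 1}, {"tx": 0, "ty": 0, "tz": 0, "ax": 0, "ay": 0, "az": 1}, {"tx": 0, "ty": 0, "tz": 0, "ax": 0, "ay": 0, "az": 1}, {"tx": 0, "ty": 0, "tz": 0, "ax": 0, "ay": 0, "az": 1}, {"tx": 0, "ty": 0, "tz": 0, "ax": 0, "ay": 0, "az": 1}, {"tx": 0, "ty": 0, "tz": 0, "ax": 0, "ay": 0, "az": 1}, {"tx": 0, "ty": 0, "tz": 0, "ax": 0, "ay": 0, "az": 1}, {"tx": 0, "ty": 0, "tz": 0, "ax": 0, "ay": 0, "az": 1}, {"tx": 0, "ty": 0, "tz": 0, "ax": 0, "ay": 0, "az": 1}]}}

```text
time_s: 3.25
ee_pos: [0.3997, -0.0297, 0.4046]
eef_rot: [-3.142, -0.0, 2.016]
force: [0.2, -0.1, -0.2]
grip_width: 0.0424
grip_force: 0.0
```

>>> {"api": "apply_moves", "payload": {"increments": [{"tx": 0, "ty": 0, "tz": 0, "ax": 0, "ay": 0, "az": 1}, {"tx": 0, "ty": 0, "tz": 0, "ax": 0, "ay": 0, "az": 1}, {"tx": 0, "ty": 0, "tz": 0, "ax": 0, "ay": 0, "az": 1}, {"tx": 0, "ty": 0, "tz": 0, "ax": 0, "ay": 0, "az": 1}, {"tx": 0, "ty": 0, "tz": 0, "ax": 0, "ay": 0, "az": 1}, {"tx": 0, "ty": 0, "tz": 0, "ax": 0, "ay": 0, "az": 1}, {"tx": 0, "ty": 0, "tz": 0, "ax": 0, "ay": 0, "az": 1}, {"tx": 0, "ty": 0, "tz": 0, "ax": 0, "ay": 0, "az": 1}, {"tx": 0, "ty": 0, "tz": 0, "ax": 0, "ay": 0, "az": 1}, {"tx": 0, "ty": 0, "tz": 0, "ax": 0, "ay": 0, "az": 1}, {"tx": 0, "ty": 0, "tz": 0, "ax": 0, "ay": 0, "az": 1}, {"tx": 0, "ty": 0, "tz": 0, "ax": 0, "ay": 0, "az": 1}]}}

```text
time_s: 4.75
ee_pos: [0.3997, -0.0297, 0.4046]
eef_rot: [-3.142, 0.0, 0.968]
force: [0.5, 0.2, 0.8]
grip_width: 0.042
grip_force: 0.0
```

>>> {"api": "apply_moves", "payload": {"increments": [{"tx": 0, "ty": 0, "tz": 0, "ax": 0, "ay": 0, "az": 1}, {"tx": 0, "ty": 0, "tz": 0, "ax": 0, "ay": 0, "az": 1}, {"tx": 0, "ty": 0, "tz": 0, "ax": 0, "ay": 0, "az": 1}, {"tx": 0, "ty": 0, "tz": 0, "ax": 0, "ay": 0, "az": 1}, {"tx": 0, "ty": 0, "tz": 0, "ax": 0, "ay": 0, "az": 1}, {"tx": 0, "ty": 0, "tz": 0, "ax": 0, "ay": 0, "az": 1}, {"tx": 0, "ty": 0, "tz": 0, "ax": 0, "ay": 0, "az": 1}, {"tx": 0, "ty": 0, "tz": 0, "ax": 0, "ay": 0, "az": 1}, {"tx": 0, "ty": 0, "tz": 0, "ax": 0, "ay": 0, "az": 1}, {"tx": 0, "ty": 0, "tz": 0, "ax": 0, "ay": 0, "az": 1}, {"tx": 0, "ty": 0, "tz": 0, "ax": 0, "ay": 0, "az": 1}, {"tx": 0, "ty": 0, "tz": 0, "ax": 0, "ay": 0, "az": 0.13}]}}

```text
time_s: 6.25
ee_pos: [0.3997, -0.0297, 0.4046]
eef_rot: [3.142, -0.0, -0.0]
force: [0.2, 0.1, 0.3]
grip_width: 0.0423
grip_force: 0.0
```

```bash
python3 - <<'E'
from h import *
o=get_obs();print(o["time_s"],o["ee_pos"],o["eef_rot"],o["grip_width"],o["qpos"])
c=cam("wrist");cv2.imwrite("pics/w2.png",c["bgr"]);np.save("w2.npy",{k:c[k] for k in("R","t","camera_matrix","dist","bgr")},allow_pickle=True)
for a,b,n in greens(c,60): print(a.round(1),b.round(1),n,onz(c,[a,b],.007).round(3).tolist())
E
```

```text
6.25 [ 0.39972497 -0.02966387  0.40464978] [ 3.14155277e+00 -3.91290515e-05 -9.35844419e-05] 0.042313323212630226 [-1.65508266e-01 -4.06585884e-02  1.90579524e+00 -3.43698504e-05
  1.27641084e+00  1.40539162e+00]
[517.8   9.9] [5.281e+02 1.000e-01] 60 [[0.607, -0.265, 0.007], [0.617, -0.275, 0.007]]
[503.2 145. ] [522.3  16.6] 648 [[0.448, -0.272, 0.007], [0.6, -0.271, 0.007]]
[356.1 148.5] [463.9 174.3] 577 [[0.444, -0.077, 0.007], [0.409, -0.225, 0.007]]
[471.4 176.3] [494.7 181.4] 175 [[0.406, -0.235, 0.007], [0.399, -0.268, 0.007]]
[191.5 180.3] [174.1 184.2] 114 [[0.401, 0.147, 0.007], [0.395, 0.172, 0.007]]
[167.2 186.7] [143.4 192.5] 151 [[0.392, 0.182, 0.007], [0.384, 0.216, 0.007]]
[333.8 193.9] [277.4 237.7] 223 [[0.382, -0.048, 0.007], [0.317, 0.033, 0.007]]
```

View pics/w2.png

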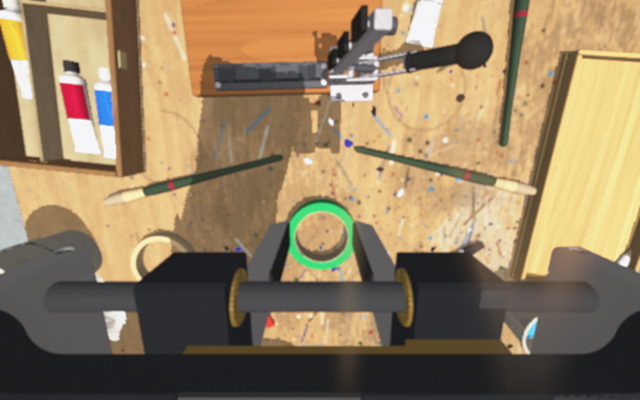

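The wrist view shows the left brush (105-283, 155-200), the middle one (355-535, 148-190), the tail of the right one (503,145), the clamp ball (474,50) and the jig's near-left corner (194,94). Next: the jig pose from several points.

```bash
python3 - <<'E'
from h import *
from scipy.optimize import least_squares
w=np.load("w2.npy",allow_pickle=True).item(); t=cam("top"); s=cam("scene")
H=cv2.cvtColor(t["bgr"],cv2.COLOR_BGR2HSV)
# board mask (saturated orange-brown) contour in top
m=cv2.inRange(H,(7,110,90),(15,255,220));m[:140]=0;m[230:]=0;m[:,:230]=0;m[:,330:]=0
p=np.argwhere(m)[:,::-1];print("top board bbox",p.min(0),p.max(0))
def edge(f,pts): return f
ys=range(170,200,4);L=[(p[p[:,1]==y,0].min()-.5,y) for y in ys];Rr=[(p[p[:,1]==y,0].max()+.5,y) for y in ys]
print("L",onz(t,L,.018).round(4).tolist());print("R",onz(t,Rr,.018).round(4).tolist())
B=[(x,p[p[:,0]==x,1].max()+.5) for x in range(245,295,6)];F=[(x,p[p[:,0]==x,1].min()-.5) for x in range(302,318,4)]
print("B",onz(t,B,.018).round(4).tolist());print("F",onz(t,F,.018).round(4).tolist())
Hw=cv2.cvtColor(w["bgr"],cv2.COLOR_BGR2HSV);m=cv2.inRange(Hw,(5,110,90),(15,255,230));m[100:]=0;m[:,:170]=0;m[:,400:]=0
p=np.argwhere(m)[:,::-1]
L=[(p[p[:,1]==y,0].min()-.5,y) for y in range(2,90,12)];B=[(x,p[p[:,0]==x,1].max()+.5) for x in range(200,320,12)]
print("wL",onz(w,L,.018).round(4).tolist());print("wB",onz(w,B,.018).round(4).tolist())
# balls: dark blob circles in each view
def ball(c,uv,r=14):
    x,y=map(int,uv);g=c["bgr"][max(y-r,0):y+r,x-r:x+r].max(2);mm=(g<60).astype(np.uint8)
    d=cv2.distanceTransform(np.pad(mm,1),cv2.DIST_L2,5);_,v,_,q=cv2.minMaxLoc(d);return (q[0]-1+x-r,q[1]-1+max(y-r,0)),v
for c,uv,n in((w,(474,50),"w clamp"),(t,(343,208),"t clamp"),(s,(327,241),"s clamp"),(t,(230,129),"t crimp"),(s,(325,146),"s crimp")): print(n,ball(c,uv,24 if n[0]=="w" else 9))
E
```

```text
top board bbox [235 140] [329 222]
L [[0.6689, 0.0896, 0.018], [0.6555, 0.1345, 0.018], [0.643, 0.1338, 0.018], [0.6304, 0.1331, 0.018], [0.6179, 0.1354, 0.018], [0.6055, 0.1346, 0.018], [0.5932, 0.1339, 0.018], [0.5809, 0.1332, 0.018]]
R [[0.6722, -0.0986, 0.018], [0.6596, -0.0988, 0.018], [0.647, -0.099, 0.018], [0.6345, -0.0992, 0.018], [0.6221, -0.0994, 0.018], [0.6097, -0.0996, 0.018], [0.5973, -0.0998, 0.018], [0.5851, -0.1, 0.018]]
B [[0.5249, 0.1166, 0.018], [0.5525, 0.1002, 0.018], [0.5498, 0.0822, 0.018], [0.547, 0.0642, 0.018], [0.5474, 0.0464, 0.018], [0.5477, 0.0286, 0.018], [0.548, 0.0107, 0.018], [0.5514, -0.007, 0.018], [0.5126, -0.026, 0.018]]
F [[0.7467, -0.0466, 0.018], [0.7178, -0.0596, 0.018], [0.718, -0.0718, 0.018], [0.7182, -0.0841, 0.018]]
wL [[0.6107, 0.1328, 0.018], [0.5985, 0.1319, 0.018], [0.586, 0.1322, 0.018], [0.5733, 0.1314, 0.018], [0.5604, 0.1317, 0.018], [0.5472, 0.1308, 0.018], [0.5338, 0.1311, 0.018], [0.5201, 0.1302, 0.018]]
wB [[0.5079, 0.1198, 0.018], [0.5079, 0.1049, 0.018], [0.5079, 0.0901, 0.018], [0.5102, 0.075, 0.018], [0.5091, 0.0603, 0.018], [0.5091, 0.0454, 0.018], [0.5102, 0.0305, 0.018], [0.5102, 0.0157, 0.018], [0.5102, 0.0009, 0.018], [0.5114, -0.014, 0.018]]
w clamp ((462, 53), 10.187599182128906)
t clamp ((334, 207), 1.0)
s clamp ((328, 241), 4.393799781799316)
t crimp ((229, 129), 6.590699672698975)
s crimp ((324, 149), 4.0)
```

```bash
cat >> h.py <<'E'
J0=np.array([.613,.0163]);JY=.025
def jig(p):
    p=np.array(p,float)/1000;c,s=np.cos(JY),np.sin(JY);return np.array([J0[0]+c*p[0]-s*p[1],J0[1]+s*p[0]+c*p[1],p[2]])
def plan(x,y,ztip,yaw=None):
    "totals in full-scale units: translation along present tool axes, then az"
    R,p=pose(get_obs()); d=R.T@(np.array([x,y,ztip+.199])-p)/.03
    cy=np.arctan2(R[1,0],R[0,0]); a=0 if yaw is None else -np.degrees((yaw-cy+np.pi)%(2*np.pi)-np.pi)/5
    print("tx %.3f ty %.3f tz %.3f az %.2f"%(*d,a),"maxT rows %.1f"%abs(d).max()); return d,a
E
python3 - <<'E'
from h import *
w=np.load("w2.npy",allow_pickle=True).item();t=cam("top");s=cam("scene")
for q,n in((jig((-80,-196.3,112.8)),"clamp"),(jig((83,86.5,275.7)),"crimp")): print(n,q,px(t,q),px(s,q),px(w,q))
print("cap",onz(t,[(422,152)],.206), "tube", onz(t,[(334,200),(340,168)],.013))
for m in ((422,237),): pass
plan(.5785,-.2715,.09,.01)
E
```

```text
clamp [ 0.53793199 -0.18193845  0.1128    ] [[348.4737584  207.48286412]] [[332.12625059 242.32063701]] [[493.17395338  47.94690012]]
crimp [0.69381179 0.10484775 0.2757    ] [[236.01978918 129.16867996]] [[327.6914572  147.70377003]] [[ -407.62675304 -1128.04759224]]
cap [[ 0.66839023 -0.36484668  0.206     ]] tube [[ 0.58091118 -0.14652473  0.013     ]
 [ 0.68130224 -0.16403743  0.013     ]]
tx 5.950 ty 8.068 tz 3.854 az -0.10 maxT rows 8.1
```

```bash
python3 - <<'E'
from h import *
w=np.load("w2.npy",allow_pickle=True).item();t=cam("top");s=cam("scene")
print("clamp w+t",tri(w,(474,50),t,(343.3,208)),"w+s",tri(w,(474,50),s,(328,241)))
print("crimp t+s",tri(t,(229.5,129.5),s,(324.5,148)))
# rear rest row profile
g=w["bgr"][:,:,::-1]
cv2.imwrite("pics/w2c.png",cv2.resize(w["bgr"][0:110,180:500],None,fx=2.5,fy=2.5,interpolation=cv2.INTER_CUBIC))
cv2.imwrite("pics/t2c.png",cv2.resize(t["bgr"][115:230,220:360],None,fx=5,fy=5,interpolation=cv2.INTER_CUBIC))
a=cv2.resize(w["bgr"][0:110,180:460],None,fx=2.5,fy=2.5,interpolation=cv2.INTER_CUBIC);b=cv2.resize(t["bgr"][120:228,220:360],None,fx=3,fy=3,interpolation=cv2.INTER_CUBIC)
o=np.zeros((a.shape[0]+b.shape[0],a.shape[1],3),np.uint8);o[:a.shape[0]]=a;o[a.shape[0]:,:b.shape[1]]=b;cv2.imwrite("pics/m2.png",o);print(a.shape,b.shape)
E
```

```text
clamp w+t [ 0.53761451 -0.1681755   0.10690605] w+s [ 0.53552252 -0.16589668  0.11013487]
crimp t+s [0.69370585 0.12264307 0.26967518]
(275, 700, 3) (324, 420, 3)
```

View pics/m2.png

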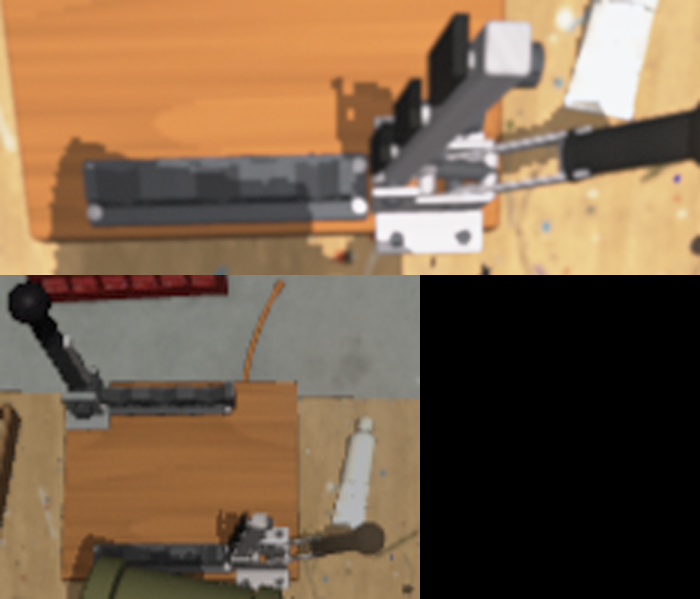

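```bash
python3 - <<'E'
from h import *
w=np.load("w2.npy",allow_pickle=True).item()
for z in(.02,.03,.046): print(onz(w,[(218,84.8),(324,82),(213.2,66),(325,64)],z).round(4).tolist())
E
```

```text
[[0.5212, 0.0956, 0.02], [0.5243, -0.0337, 0.02], [0.5423, 0.0995, 0.02], [0.5445, -0.0349, 0.02]]
[[0.5197, 0.0922, 0.03], [0.5228, -0.0336, 0.03], [0.5403, 0.096, 0.03], [0.5424, -0.0347, 0.03]]
[[0.5174, 0.0866, 0.046], [0.5203, -0.0334, 0.046], [0.537, 0.0903, 0.046], [0.539, -0.0345, 0.046]]
```

>>> {"api": "apply_moves", "payload": {"increments": [{"tx": 0.66, "ty": 0.9, "tz": 0, "ax": 0, "ay": 0, "az": 0}, {"tx": 0.66, "ty": 0.9, "tz": 0, "ax": 0, "ay": 0, "az": 0}, {"tx": 0.66, "ty": 0.9, "tz": 0, "ax": 0, "ay": 0, "az": 0}, {"tx": 0.66, "ty": 0.9, "tz": 0, "ax": 0, "ay": 0, "az": 0}, {"tx": 0.66, "ty": 0.9, "tz": 0, "ax": 0, "ay": 0, "az": 0}, {"tx": 0.66, "ty": 0.9, "tz": 0, "ax": 0, "ay": 0, "az": 0}, {"tx": 0.66, "ty": 0.9, "tz": 0, "ax": 0, "ay": 0, "az": 0}, {"tx": 0.66, "ty": 0.9, "tz": 0, "ax": 0, "ay": 0, "az": 0}, {"tx": 0.66, "ty": 0.9, "tz": 0, "ax": 0, "ay": 0, "az": 0}, {"tx": 0, "ty": 0, "tz": 1, "ax": 0, "ay": 0, "az": 0}, {"tx": 0, "ty": 0, "tz": 1, "ax": 0, "ay": 0, "az": 0}, {"tx": 0, "ty": 0, "tz": 1, "ax": 0, "ay": 0, "az": 0}]}}

```text
time_s: 8.1
ee_pos: [0.5779, -0.2727, 0.3134]
eef_rot: [-3.141, 0.0, 0.0]
force: [0.2, 0.3, 1.2]
grip_width: 0.0425
grip_force: 0.0
```

```bash
sed -i 's/J0=np.array(\[.613,.0163\])/J0=np.array([.613,.031])/' h.py; cat >> h.py <<'E'
def brush(c,z=.008,box=None):
    "brush parts ahead of wrist cam: green ends on plane z"
    for a,b,n in greens(c,60): print(a.round(0),b.round(0),n,onz(c,[a,b],z).round(4).tolist())
E
python3 - <<'E'
from h import *
print(get_obs()["ee_pos"],get_obs()["eef_rot"])
c=cam("wrist");cv2.imwrite("pics/w3.png",c["bgr"]);brush(c)
E
```

```text
[ 0.57792135 -0.27272913  0.31342537] [-3.14142091e+00  2.98264619e-04  2.92665506e-04]
[317. 184.] [321. 280.] 654 [[0.5914, -0.2688, 0.008], [0.4811, -0.2732, 0.008]]
[266. 331.] [278. 334.] 66 [[0.4132, -0.2075, 0.008], [0.4096, -0.2213, 0.008]]
[286. 336.] [314. 341.] 168 [[0.4068, -0.2314, 0.008], [0.3992, -0.265, 0.008]]
```

View pics/w3.png

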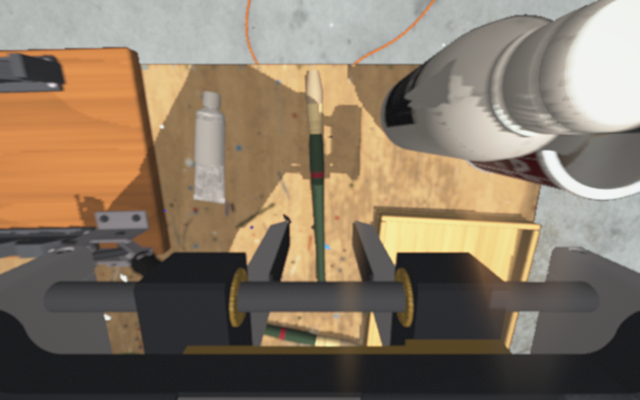

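```bash
python3 - <<'E'
from h import *
c=cam("wrist");print(onz(c,[(314,70),(316.5,134),(318,176),(320,250)],.0085).round(4))
E
```

```text
[[ 0.6976 -0.2654  0.0085]
 [ 0.6399 -0.2675  0.0085]
 [ 0.5985 -0.2688  0.0085]
 [ 0.5176 -0.2708  0.0085]]
```

The right brush runs between the fingers: bristle tip at (314,70), ferrule/handle edge at (316,134). I'm descending, closing on it and lifting.

>>> {"api": "apply_moves", "payload": {"increments": [{"tx": 0, "ty": -0.11, "tz": 0.9, "ax": 0, "ay": 0, "az": -0.35}, {"tx": 0, "ty": 0, "tz": 0.9, "ax": 0, "ay": 0, "az": 0}, {"tx": 0, "ty": 0, "tz": 0.9, "ax": 0, "ay": 0, "az": 0}, {"tx": 0, "ty": 0, "tz": 0.6, "ax": 0, "ay": 0, "az": 0}, {"tx": 0, "ty": 0, "tz": 0.4, "ax": 0, "ay": 0, "az": 0}, {"tx": 0, "ty": 0, "tz": 0, "ax": 0, "ay": 0, "az": 0}]}}

```text
time_s: 8.95
ee_pos: [0.578, -0.2694, 0.2035]
eef_rot: [-3.141, 0.0, 0.03]
force: [-0.5, 0.5, -0.7]
grip_width: 0.0424
grip_force: 0.0
```

>>> {"api": "apply_moves", "payload": {"increments": [{"tx": 0, "ty": 0, "tz": 0, "ax": 0, "ay": 0, "az": 0}, {"tx": 0, "ty": 0, "tz": 0, "ax": 0, "ay": 0, "az": 0}, {"tx": 0, "ty": 0, "tz": 0, "ax": 0, "ay": 0, "az": 0}, {"tx": 0, "ty": 0, "tz": 0, "ax": 0, "ay": 0, "az": 0}, {"tx": 0, "ty": 0, "tz": 0, "ax": 0, "ay": 0, "az": 0}], "jaw": 1, "force": 25}}

```text
time_s: 9.57
ee_pos: [0.578, -0.2694, 0.204]
eef_rot: [3.141, -0.0, 0.031]
force: [0.4, 0.2, 4.8]
grip_width: 0.0134
grip_force: 25.0
```

>>> {"api": "apply_moves", "payload": {"increments": [{"tx": 0, "ty": 0, "tz": -0.5, "ax": 0, "ay": 0, "az": 0}, {"tx": 0, "ty": 0, "tz": -1, "ax": 0, "ay": 0, "az": 0}, {"tx": 0, "ty": 0, "tz": -1, "ax": 0, "ay": 0, "az": 0}, {"tx": 0, "ty": 0, "tz": -1, "ax": 0, "ay": 0, "az": 0}, {"tx": 0, "ty": 0, "tz": -1, "ax": 0, "ay": 0, "az": 0}, {"tx": 0, "ty": 0, "tz": -1, "ax": 0, "ay": 0, "az": 0}, {"tx": 0, "ty": 0, "tz": -1, "ax": 0, "ay": 0, "az": 0}, {"tx": 0, "ty": 0, "tz": -0.8, "ax": 0, "ay": 0, "az": 0}]}}

```text
time_s: 10.58
ee_pos: [0.5776, -0.2692, 0.4249]
eef_rot: [3.141, -0.001, 0.03]
force: [0.1, -0.6, -0.2]
grip_width: 0.0133
grip_force: 25.0
```

```bash
python3 - <<'E'
from h import *
print(get_obs()["ee_pos"],get_obs()["eef_rot"])
c=cam("wrist");cv2.imwrite("pics/w4.png",c["bgr"]);brush(c,.226)
q=jig((8,-45,0));print(q);plan(q[0],q[1],.22,JY)
E
```

```text
[ 0.57763471 -0.26918386  0.42492677] [ 3.14092100e+00 -1.16079895e-03  3.04832514e-02]
[322. 253.] [321. 279.] 273 [[0.5637, -0.2706, 0.226], [0.5436, -0.2707, 0.226]]
[135. 314.] [202. 320.] 306 [[0.5116, -0.136, 0.226], [0.5077, -0.1845, 0.226]]
[321. 314.] [321. 345.] 234 [[0.5154, -0.2714, 0.226], [0.4887, -0.2724, 0.226]]
[147. 315.] [143. 346.] 90 [[0.5105, -0.1444, 0.226], [0.4835, -0.1381, 0.226]]
[ 0.62212238 -0.01378596  0.        ]
tx 1.741 ty -8.465 tz 0.292 az 0.06 maxT rows 8.5
```

>>> {"api": "apply_moves", "payload": {"increments": [{"tx": 0.19, "ty": -0.94, "tz": 0, "ax": 0, "ay": 0, "az": 0}, {"tx": 0.19, "ty": -0.94, "tz": 0, "ax": 0, "ay": 0, "az": 0}, {"tx": 0.19, "ty": -0.94, "tz": 0, "ax": 0, "ay": 0, "az": 0}, {"tx": 0.19, "ty": -0.94, "tz": 0, "ax": 0, "ay": 0, "az": 0}, {"tx": 0.19, "ty": -0.94, "tz": 0, "ax": 0, "ay": 0, "az": 0}, {"tx": 0.19, "ty": -0.94, "tz": 0, "ax": 0, "ay": 0, "az": 0}, {"tx": 0.19, "ty": -0.94, "tz": 0, "ax": 0, "ay": 0, "az": 0}, {"tx": 0.19, "ty": -0.94, "tz": 0, "ax": 0, "ay": 0, "az": 0}, {"tx": 0.19, "ty": -0.94, "tz": 0, "ax": 0, "ay": 0, "az": 0.06}, {"tx": 0, "ty": 0, "tz": 1, "ax": 0, "ay": 0, "az": 0}, {"tx": 0, "ty": 0, "tz": 1, "ax": 0, "ay": 0, "az": 0}, {"tx": 0, "ty": 0, "tz": 1, "ax": 0, "ay": 0, "az": 0}]}}

```text
time_s: 12.12
ee_pos: [0.6212, -0.014, 0.3318]
eef_rot: [-3.142, 0.0, 0.025]
force: [0.5, 0.7, -0.5]
grip_width: 0.0132
grip_force: 25.0
```

>>> {"api": "apply_moves", "payload": {"increments": [{"tx": 0, "ty": 0, "tz": 1, "ax": 0, "ay": 0, "az": 0}, {"tx": 0, "ty": 0, "tz": 1, "ax": 0, "ay": 0, "az": 0}, {"tx": 0, "ty": 0, "tz": 0, "ax": 0, "ay": 0, "az": 0}]}}

```text
time_s: 12.5
ee_pos: [0.621, -0.0141, 0.2707]
eef_rot: [-3.141, 0.004, 0.025]
force: [0.1, 0.1, -0.1]
grip_width: 0.0133
grip_force: 25.0
```

```bash
python3 - <<'E'
from h import *
c=cam("wrist");s=cam("scene")
q=jig((8,-45,0));plan(q[0],q[1],.043,JY)
a=c["bgr"][:300];b=cv2.resize(s["bgr"][130:270,240:400],None,fx=2.1,fy=2.1,interpolation=cv2.INTER_CUBIC)
o=np.zeros((600,640,3),np.uint8);o[:300]=a;o[300:300+b.shape[0],:b.shape[1]]=b;cv2.imwrite("pics/m3.png",o)
for z in(47,44): print(px(c,[jig((83,y,z)) for y in(-45,0,45)]).round(0).tolist())
E
```

```text
tx 0.015 ty -0.012 tz 1.059 az 0.00 maxT rows 1.1
[[321.0, 116.0], [256.0, 116.0], [191.0, 116.0]]
[[321.0, 117.0], [257.0, 117.0], [193.0, 117.0]]
```

View pics/m3.png

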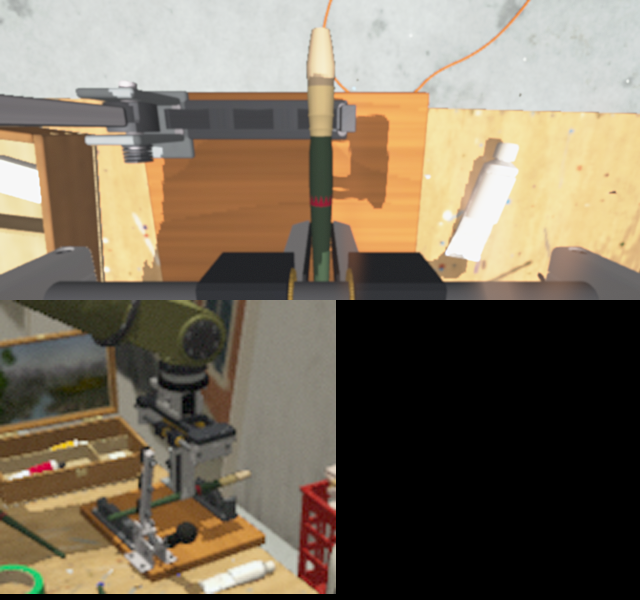

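The brush hangs over the right notch. The notch pockets sit at (187,118) and (254,118), about 4 px left of my prediction, so I'm shifting the jig estimate 3 mm to +y.

```bash
sed -i 's/J0=np.array(\[.613,.031\])/J0=np.array([.613,.034])/' h.py; python3 - <<'E'
from h import *
c=cam("wrist");b=onz(c,[(321,136)],.0758)[0];R=np.array([[np.cos(JY),np.sin(JY)],[-np.sin(JY),np.cos(JY)]]);print("handle/ferrule edge jig",R@(b[:2]-J0)*1000,"want x=69"); q=jig((8,-45,0));plan(q[0],q[1],.043,JY)
E
```

```text
handle/ferrule edge jig [ 71.94228494 -48.51941577] want x=69
tx 0.014 ty -0.113 tz 1.074 az 0.00 maxT rows 1.1
```

>>> {"api": "apply_moves", "payload": {"increments": [{"tx": -0.15, "ty": -0.12, "tz": 0.3, "ax": 0, "ay": 0, "az": 0}, {"tx": 0, "ty": 0, "tz": 0.4, "ax": 0, "ay": 0, "az": 0}, {"tx": 0, "ty": 0, "tz": 0.37, "ax": 0, "ay": 0, "az": 0}, {"tx": 0, "ty": 0, "tz": 0, "ax": 0, "ay": 0, "az": 0}]}}

```text
time_s: 13.15
ee_pos: [0.6169, -0.011, 0.2397]
eef_rot: [3.141, 0.001, 0.025]
force: [-0.2, -0.3, -0.3]
grip_width: 0.0129
grip_force: 25.0
```

>>> {"api": "apply_moves", "payload": {"increments": [{"tx": 0, "ty": 0, "tz": 0, "ax": 0, "ay": 0, "az": 0}, {"tx": 0, "ty": 0, "tz": 0, "ax": 0, "ay": 0, "az": 0}, {"tx": 0, "ty": 0, "tz": 0, "ax": 0, "ay": 0, "az": 0}, {"tx": 0, "ty": 0, "tz": -0.3, "ax": 0, "ay": 0, "az": 0}, {"tx": 0, "ty": 0, "tz": -0.7, "ax": 0, "ay": 0, "az": 0}], "jaw": 0.68}}

```text
time_s: 13.78
ee_pos: [0.6168, -0.0106, 0.2707]
eef_rot: [-3.141, 0.001, 0.025]
force: [-0.2, 0.4, -0.1]
grip_width: 0.0302
grip_force: 0.0
```

```bash
python3 - <<'E'
from h import *
c=cam("wrist");cv2.imwrite("pics/w5.png",c["bgr"][:300]);t=cam("top")
for a,b,n in greens(t,25):
    if a[1]<275 and a[0]>180: print(a.round(0),b.round(0),n,onz(t,[a,b],.008).round(4).tolist())
brush(c,.044)
E
```

```text
[247. 151.] [305. 154.] 2000 [[0.7343, 0.124, 0.008], [0.7266, -0.0569, 0.008]]
[323. 214.] [119. 403.] 29618 [[0.5386, -0.1133, 0.008], [-0.0028, 0.442, 0.008]]
[310. 245.] [359. 258.] 115 [[0.4447, -0.0772, 0.008], [0.4105, -0.2213, 0.008]]
[363. 259.] [374. 261.] 35 [[0.4084, -0.2332, 0.008], [0.4007, -0.2653, 0.008]]
[323. 227.] [322. 279.] 437 [[0.6111, -0.0121, 0.044], [0.5663, -0.0128, 0.044]]
[322. 314.] [320. 345.] 214 [[0.5336, -0.0138, 0.044], [0.5023, -0.013, 0.044]]
```

View pics/w5.png

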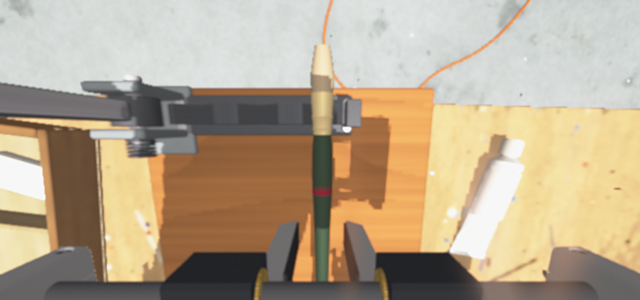

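The first brush lies in the right notch with its ferrule (rows 85-134) across the front rest. Next is the left brush.

>>> {"api": "apply_moves", "payload": {"increments": [{"tx": 0, "ty": 0, "tz": -1, "ax": 0, "ay": 0, "az": 0}, {"tx": 0, "ty": 0, "tz": -1, "ax": 0, "ay": 0, "az": 0}, {"tx": 0, "ty": 0, "tz": -1, "ax": 0, "ay": 0, "az": 0}, {"tx": -0.885, "ty": -0.718, "tz": 0, "ax": 0, "ay": 0, "az": 0}, {"tx": -0.885, "ty": -0.718, "tz": 0, "ax": 0, "ay": 0, "az": 0}, {"tx": -0.885, "ty": -0.718, "tz": 0, "ax": 0, "ay": 0, "az": 0}, {"tx": -0.885, "ty": -0.718, "tz": 0, "ax": 0, "ay": 0, "az": 0}, {"tx": -0.885, "ty": -0.718, "tz": 0, "ax": 0, "ay": 0, "az": 0}, {"tx": -0.885, "ty": -0.718, "tz": 0, "ax": 0, "ay": 0, "az": 0}, {"tx": -0.885, "ty": -0.718, "tz": 0, "ax": 0, "ay": 0, "az": 0}, {"tx": -0.885, "ty": -0.718, "tz": 0, "ax": 0, "ay": 0, "az": 0}]}}

```text
time_s: 15.25
ee_pos: [0.3992, 0.1568, 0.3604]
eef_rot: [-3.142, -0.0, 0.025]
force: [0.4, 1.1, 0.5]
grip_width: 0.0298
grip_force: 0.0
```

>>> {"api": "apply_moves", "payload": {"increments": [{"tx": 0, "ty": 0, "tz": 0, "ax": 0, "ay": 0, "az": -1}, {"tx": 0, "ty": 0, "tz": 0, "ax": 0, "ay": 0, "az": -1}, {"tx": 0, "ty": 0, "tz": 0, "ax": 0, "ay": 0, "az": -1}, {"tx": 0, "ty": 0, "tz": 0, "ax": 0, "ay": 0, "az": -1}, {"tx": 0, "ty": 0, "tz": 0, "ax": 0, "ay": 0, "az": -1}, {"tx": 0, "ty": 0, "tz": 0, "ax": 0, "ay": 0, "az": -1}, {"tx": 0, "ty": 0, "tz": 0, "ax": 0, "ay": 0, "az": -1}, {"tx": 0, "ty": 0, "tz": 0, "ax": 0, "ay": 0, "az": -1}, {"tx": 0, "ty": 0, "tz": 0, "ax": 0, "ay": 0, "az": -1}, {"tx": 0, "ty": 0, "tz": 0, "ax": 0, "ay": 0, "az": -1}, {"tx": 0, "ty": 0, "tz": 0, "ax": 0, "ay": 0, "az": -1}, {"tx": 0, "ty": 0, "tz": 0, "ax": 0, "ay": 0, "az": -1}], "jaw": 0.55}}

```text
time_s: 16.75
ee_pos: [0.4001, 0.1562, 0.3603]
eef_rot: [-3.142, -0.0, 1.075]
force: [-0.2, -0.4, -0.3]
grip_width: 0.0426
grip_force: 0.0
```

>>> {"api": "apply_moves", "payload": {"increments": [{"tx": 0, "ty": 0, "tz": 0, "ax": 0, "ay": 0, "az": -1}, {"tx": 0, "ty": 0, "tz": 0, "ax": 0, "ay": 0, "az": -1}, {"tx": 0, "ty": 0, "tz": 0, "ax": 0, "ay": 0, "az": -1}, {"tx": 0, "ty": 0, "tz": 0, "ax": 0, "ay": 0, "az": -1}, {"tx": 0, "ty": 0, "tz": 0, "ax": 0, "ay": 0, "az": -1}, {"tx": 0, "ty": 0, "tz": 0, "ax": 0, "ay": 0, "az": -1}, {"tx": 0, "ty": 0, "tz": 0, "ax": 0, "ay": 0, "az": -1}, {"tx": 0, "ty": 0, "tz": 0.8, "ax": 0, "ay": 0, "az": -1}, {"tx": 0, "ty": 0, "tz": 0.9, "ax": 0, "ay": 0, "az": -0.5}, {"tx": 0, "ty": 0, "tz": 0, "ax": 0, "ay": 0, "az": 0}]}}

```text
time_s: 18.0
ee_pos: [0.3999, 0.1562, 0.3082]
eef_rot: [-3.138, 0.0, 1.814]
force: [0.6, 0.4, 0.1]
grip_width: 0.0424
grip_force: 0.0
```

```bash
python3 - <<'E'
from h import *
print(get_obs()["ee_pos"],get_obs()["eef_rot"])
c=cam("wrist");cv2.imwrite("pics/w6.png",c["bgr"]);brush(c)
E
```

```text
[0.39988656 0.15615389 0.3082497 ] [-3.13836601e+00  1.48639770e-04  1.81387980e+00]
[226.   1.] [253.   1.] 86 [[0.2743, 0.3091, 0.008], [0.2973, 0.315, 0.008]]
[ 12. 171.] [ 24. 268.] 2887 [[0.0881, 0.1088, 0.008], [0.0992, -0.0001, 0.008]]
[322. 209.] [322. 279.] 461 [[0.4017, 0.1453, 0.008], [0.4218, 0.0671, 0.008]]
```

View pics/w6.png

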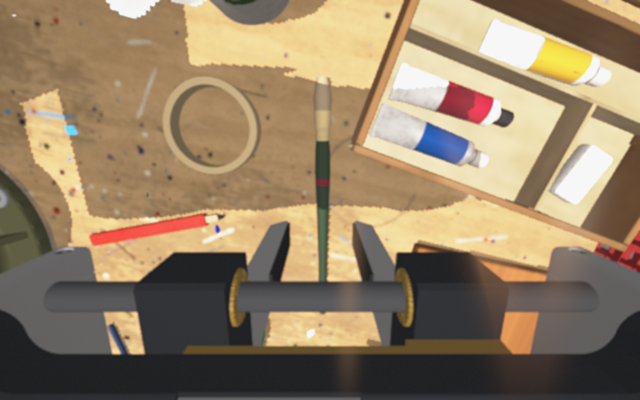

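The left brush lies straight between the fingers: bristle tip (322,75), ferrule edge (321,141).

```bash
python3 - <<'E'
from h import *
c=cam("wrist");R,p=pose(get_obs())
X=onz(c,[(322,75),(321,141),(322,209),(322,265)],.008);print(((X-p)@R*1000).round(1)[:,:2]);print(p[2]-.199)
E
```

```text
[[ 1.186e+02 -3.000e-01]
 [ 5.820e+01 -1.200e+00]
 [-1.140e+01 -2.000e-01]
 [-7.530e+01 -1.000e-01]]
0.11118969873264156
```

>>> {"api": "apply_moves", "payload": {"increments": [{"tx": 0, "ty": 0, "tz": 0.9, "ax": 0, "ay": 0, "az": 0}, {"tx": 0, "ty": 0, "tz": 0.9, "ax": 0, "ay": 0, "az": 0}, {"tx": 0, "ty": 0, "tz": 0.9, "ax": 0, "ay": 0, "az": 0}, {"tx": 0, "ty": 0, "tz": 0.55, "ax": 0, "ay": 0, "az": 0}, {"tx": 0, "ty": 0, "tz": 0.34, "ax": 0, "ay": 0, "az": 0}, {"tx": 0, "ty": 0, "tz": 0, "ax": 0, "ay": 0, "az": 0}]}}

```text
time_s: 18.85
ee_pos: [0.4004, 0.1563, 0.2021]
eef_rot: [3.141, -0.0, 1.814]
force: [0.4, 0.3, 0.3]
grip_width: 0.0423
grip_force: 0.0
```

>>> {"api": "apply_moves", "payload": {"increments": [{"tx": 0, "ty": 0, "tz": 0, "ax": 0, "ay": 0, "az": 0}, {"tx": 0, "ty": 0, "tz": 0, "ax": 0, "ay": 0, "az": 0}, {"tx": 0, "ty": 0, "tz": 0, "ax": 0, "ay": 0, "az": 0}, {"tx": 0, "ty": 0, "tz": 0, "ax": 0, "ay": 0, "az": 0}, {"tx": 0, "ty": 0, "tz": 0, "ax": 0, "ay": 0, "az": 0}], "jaw": 1, "force": 25}}

```text
time_s: 19.48
ee_pos: [0.4003, 0.1563, 0.2021]
eef_rot: [3.141, -0.0, 1.814]
force: [-0.8, -0.1, 5.8]
grip_width: 0.0136
grip_force: 25.0
```

>>> {"api": "apply_moves", "payload": {"increments": [{"tx": 0, "ty": 0, "tz": -0.5, "ax": 0, "ay": 0, "az": 0}, {"tx": 0, "ty": 0, "tz": -1, "ax": 0, "ay": 0, "az": 0}, {"tx": 0, "ty": 0, "tz": -1, "ax": 0, "ay": 0, "az": 0}, {"tx": 0, "ty": 0, "tz": -1, "ax": 0, "ay": 0, "az": 0}, {"tx": 0, "ty": 0, "tz": -1, "ax": 0, "ay": 0, "az": 0}, {"tx": 0, "ty": 0, "tz": -0.4, "ax": 0, "ay": 0, "az": 0}, {"tx": 0, "ty": 0, "tz": 0, "ax": 0, "ay": 0, "az": 1}, {"tx": 0, "ty": 0, "tz": 0, "ax": 0, "ay": 0, "az": 1}, {"tx": 0, "ty": 0, "tz": 0, "ax": 0, "ay": 0, "az": 1}, {"tx": 0, "ty": 0, "tz": 0, "ax": 0, "ay": 0, "az": 1}, {"tx": 0, "ty": 0, "tz": 0, "ax": 0, "ay": 0, "az": 1}, {"tx": 0, "ty": 0, "tz": 0, "ax": 0, "ay": 0, "az": 1}]}}

```text
time_s: 20.98
ee_pos: [0.4001, 0.1562, 0.3484]
eef_rot: [-3.141, 0.001, 1.288]
force: [0.0, 0.2, -0.4]
grip_width: 0.0135
grip_force: 25.0
```

>>> {"api": "apply_moves", "payload": {"increments": [{"tx": 0, "ty": 0, "tz": 0, "ax": 0, "ay": 0, "az": 1}, {"tx": 0, "ty": 0, "tz": 0, "ax": 0, "ay": 0, "az": 1}, {"tx": 0, "ty": 0, "tz": 0, "ax": 0, "ay": 0, "az": 1}, {"tx": 0, "ty": 0, "tz": 0, "ax": 0, "ay": 0, "az": 1}, {"tx": 0, "ty": 0, "tz": 0, "ax": 0, "ay": 0, "az": 1}, {"tx": 0, "ty": 0, "tz": 0, "ax": 0, "ay": 0, "az": 1}, {"tx": 0, "ty": 0, "tz": 0, "ax": 0, "ay": 0, "az": 1}, {"tx": 0, "ty": 0, "tz": 0, "ax": 0, "ay": 0, "az": 1}, {"tx": 0, "ty": 0, "tz": 0, "ax": 0, "ay": 0, "az": 1}, {"tx": 0, "ty": 0, "tz": 0, "ax": 0, "ay": 0, "az": 1}, {"tx": 0, "ty": 0, "tz": 0, "ax": 0, "ay": 0, "az": 1}, {"tx": 0, "ty": 0, "tz": 0, "ax": 0, "ay": 0, "az": 1}]}}

```text
time_s: 22.48
ee_pos: [0.4001, 0.1562, 0.3484]
eef_rot: [3.142, 0.001, 0.24]
force: [0.5, 0.6, 0.4]
grip_width: 0.0137
grip_force: 25.0
```

```bash
python3 - <<'E'
from h import *
q=jig((7,0,0));print(q);R,p=pose(get_obs());print(p)
d=q-p;c,s=np.cos(JY),np.sin(JY);print("az first",-np.degrees(JY-get_obs()["eef_rot"][2])/5,"then tx %.3f ty %.3f"%((c*d[0]+s*d[1])/.03,(s*d[0]-c*d[1])/.03),"tz to .075 %.3f"%((p[2]-.199-.075)/.03))
E
```

```text
[0.61999781 0.03417498 0.        ]
[0.40005156 0.15620819 0.3484168 ]
az first 2.4693937705311617 then tx 7.228 ty 4.250 tz to .075 2.481
```

>>> {"api": "apply_moves", "payload": {"increments": [{"tx": 0, "ty": 0, "tz": 0, "ax": 0, "ay": 0, "az": 1}, {"tx": 0, "ty": 0, "tz": 0, "ax": 0, "ay": 0, "az": 1}, {"tx": 0, "ty": 0, "tz": 0, "ax": 0, "ay": 0, "az": 0.47}, {"tx": 0, "ty": 0.85, "tz": 0, "ax": 0, "ay": 0, "az": 0}, {"tx": 0, "ty": 0.85, "tz": 0, "ax": 0, "ay": 0, "az": 0}, {"tx": 0, "ty": 0.85, "tz": 0, "ax": 0, "ay": 0, "az": 0}, {"tx": 0, "ty": 0.85, "tz": 0, "ax": 0, "ay": 0, "az": 0}, {"tx": 0, "ty": 0.85, "tz": 0, "ax": 0, "ay": 0, "az": 0}, {"tx": 0.9, "ty": 0, "tz": 0, "ax": 0, "ay": 0, "az": 0}, {"tx": 0.9, "ty": 0, "tz": 0, "ax": 0, "ay": 0, "az": 0}, {"tx": 0.9, "ty": 0, "tz": 0, "ax": 0, "ay": 0, "az": 0}, {"tx": 0.9, "ty": 0, "tz": 0, "ax": 0, "ay": 0, "az": 0}]}}

```text
time_s: 23.98
ee_pos: [0.5125, 0.0318, 0.3483]
eef_rot: [-3.142, 0.001, 0.028]
force: [-0.8, -0.8, 0.1]
grip_width: 0.0135
grip_force: 25.0
```

>>> {"api": "apply_moves", "payload": {"increments": [{"tx": 0.9, "ty": 0, "tz": 0, "ax": 0, "ay": 0, "az": 0}, {"tx": 0.9, "ty": 0, "tz": 0, "ax": 0, "ay": 0, "az": 0}, {"tx": 0.9, "ty": 0, "tz": 0, "ax": 0, "ay": 0, "az": 0}, {"tx": 0.92, "ty": 0, "tz": 0, "ax": 0, "ay": 0, "az": 0}, {"tx": 0, "ty": 0, "tz": 0.8, "ax": 0, "ay": 0, "az": 0}, {"tx": 0, "ty": 0, "tz": 0.8, "ax": 0, "ay": 0, "az": 0}, {"tx": 0, "ty": 0, "tz": 0.8, "ax": 0, "ay": 0, "az": 0}, {"tx": 0, "ty": 0, "tz": 0, "ax": 0, "ay": 0, "az": 0}]}}

```text
time_s: 24.98
ee_pos: [0.6199, 0.0348, 0.2747]
eef_rot: [-3.141, 0.004, 0.028]
force: [-0.4, -0.3, -0.1]
grip_width: 0.0133
grip_force: 25.0
```

```bash
cat >> h.py <<'E'
def tojig(X):
    X=np.atleast_2d(X);c,s=np.cos(JY),np.sin(JY);return (X[:,:2]-J0)@np.array([[c,-s],[s,c]])*1000
def edge(c,z,u0=290,u1=350):
    "ferrule/handle edge row of the brush in hand: last non-green row above the dark handle"
    g=c["bgr"][60:200,u0:u1].astype(int);hsv=cv2.cvtColor(c["bgr"],cv2.COLOR_BGR2HSV)[60:200,u0:u1]
    m=cv2.inRange(hsv,(28,60,15),(80,255,110))>0;r=np.where(m.sum(1)>=5)[0];r0=r[0]+60;u=np.where(m[r[0]+8])[0].mean()+u0
    print("edge px",u,r0,"jig",tojig(onz(c,[(u,r0)],z)).round(1))
E
python3 - <<'E'
from h import *
c=cam("wrist");R,p=pose(get_obs());print(p[2]-.199);edge(c,p[2]-.199+.0035);q=jig((7,0,0));plan(q[0],q[1],.043,JY);cv2.imwrite("pics/w7.png",c["bgr"][:300])
E
```

```text
0.0773644699347456
edge px nan 148 jig [[nan nan]]
tx -0.005 ty 0.022 tz 1.145 az 0.03 maxT rows 1.1h.py:50: RuntimeWarning: Mean of empty slice.
  m=cv2.inRange(hsv,(28,60,15),(80,255,110))>0;r=np.where(m.sum(1)>=5)[0];r0=r[0]+60;u=np.where(m[r[0]+8])[0].mean()+u0
  ret = ret.dtype.type(ret / rcount)
```

View pics/w7.png

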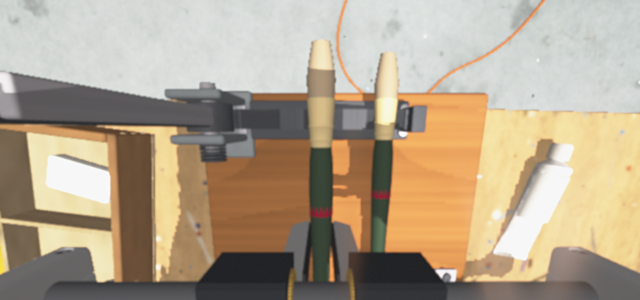

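The second brush is over the centre notch (column 320) with the first in place at column 385. I'm lowering and releasing.

>>> {"api": "apply_moves", "payload": {"increments": [{"tx": 0.09, "ty": 0.02, "tz": 0.4, "ax": 0, "ay": 0, "az": 0}, {"tx": 0, "ty": 0, "tz": 0.4, "ax": 0, "ay": 0, "az": 0}, {"tx": 0, "ty": 0, "tz": 0.36, "ax": 0, "ay": 0, "az": 0}, {"tx": 0, "ty": 0, "tz": 0, "ax": 0, "ay": 0, "az": 0}]}}

```text
time_s: 25.52
ee_pos: [0.6228, 0.0343, 0.241]
eef_rot: [-3.142, 0.002, 0.028]
force: [0.4, 0.2, 0.0]
grip_width: 0.0137
grip_force: 25.0
```

>>> {"api": "apply_moves", "payload": {"increments": [{"tx": 0, "ty": 0, "tz": 0, "ax": 0, "ay": 0, "az": 0}, {"tx": 0, "ty": 0, "tz": 0, "ax": 0, "ay": 0, "az": 0}, {"tx": 0, "ty": 0, "tz": 0, "ax": 0, "ay": 0, "az": 0}, {"tx": 0, "ty": 0, "tz": -0.3, "ax": 0, "ay": 0, "az": 0}, {"tx": 0, "ty": 0, "tz": -0.8, "ax": 0, "ay": 0, "az": 0}, {"tx": 0, "ty": 0, "tz": 0, "ax": 0, "ay": 0, "az": 0}], "jaw": 0.68}}

```text
time_s: 26.28
ee_pos: [0.6233, 0.0343, 0.2772]
eef_rot: [3.141, -0.004, 0.028]
force: [0.2, -0.6, -0.1]
grip_width: 0.0303
grip_force: 0.0
```

```bash
python3 - <<'E'
from h import *
c=cam("wrist");cv2.imwrite("pics/w8.png",c["bgr"][:300])
hsv=cv2.cvtColor(c["bgr"],cv2.COLOR_BGR2HSV);m=cv2.inRange(hsv,(28,60,15),(85,255,110));m[:90]=0;m[270:]=0
n,l,s,ce=cv2.connectedComponentsWithStats(m)
for i in range(1,n):
    if s[i,4]>80:
        x,y,ww,h,a=s[i];r=np.argwhere(l==i);u=r[r[:,0]<y+6][:,1].mean();print(s[i],tojig(onz(c,[(u,y)],.044)).round(1))
t=cam("top")
for a,b,n in greens(t,25):
    if 240<a[1]<275 and a[0]>180: print(a.round(0),b.round(0),n,onz(t,[a,b],.008).round(4).tolist())
E
python3 - <<'E'
from h import *
c=cam("wrist");hsv=cv2.cvtColor(c["bgr"],cv2.COLOR_BGR2HSV)
print(hsv[170,310:400:4].tolist());
for col in(318,320,322,384,386): print(col,[hsv[r,col].tolist() for r in range(110,180,6)])
E
```

```text
[[13, 153, 148], [57, 48, 59], [58, 50, 71], [56, 52, 73], [56, 53, 67], [43, 52, 59], [13, 159, 221], [15, 154, 235], [15, 154, 233], [15, 153, 233], [13, 145, 149], [13, 147, 151], [13, 150, 151], [13, 153, 150], [13, 153, 150], [14, 147, 127], [55, 48, 59], [54, 53, 67], [56, 55, 70], [56, 53, 68], [15, 126, 109], [15, 155, 235], [14, 156, 234]]
318 [[20, 94, 217], [20, 93, 216], [20, 93, 214], [19, 94, 193], [20, 94, 198], [20, 95, 194], [56, 53, 68], [58, 52, 69], [55, 48, 69], [58, 48, 69], [58, 50, 71], [60, 48, 69]]
320 [[23, 87, 228], [22, 88, 227], [22, 87, 225], [20, 93, 197], [20, 93, 208], [19, 93, 202], [58, 52, 73], [58, 52, 74], [58, 52, 73], [58, 52, 74], [56, 52, 73], [56, 57, 72]]
322 [[23, 86, 230], [23, 88, 229], [22, 87, 228], [20, 91, 198], [20, 94, 212], [20, 93, 205], [58, 52, 74], [56, 54, 75], [58, 54, 75], [54, 55, 74], [56, 52, 73], [56, 52, 73]]
384 [[30, 22, 247], [30, 23, 247], [30, 24, 247], [20, 95, 206], [20, 94, 206], [20, 94, 199], [27, 68, 101], [56, 53, 72], [56, 50, 71], [56, 53, 72], [56, 54, 71], [54, 51, 70]]
386 [[30, 13, 247], [30, 18, 247], [30, 22, 247], [19, 95, 205], [20, 94, 206], [20, 93, 198], [29, 66, 97], [56, 52, 69], [58, 48, 69], [56, 52, 69], [56, 53, 68], [58, 53, 68]]
```

```bash
sed -i 's/(28,60,20),(75,255,130)/(38,38,20),(75,255,130)/' h.py; cat >> h.py <<'E'
def edges(c,z=.044,cut=270):
    hsv=cv2.cvtColor(c["bgr"],cv2.COLOR_BGR2HSV);m=cv2.inRange(hsv,(40,38,15),(75,255,120));m[:90]=0;m[cut:]=0
    n,l,s,_=cv2.connectedComponentsWithStats(m)
    for i in range(1,n):
        if s[i,4]>80:
            x,y,w,h,a=s[i];r=np.argwhere(l==i);u=r[r[:,0]<y+6][:,1].mean();print(s[i],tojig(onz(c,[(u,y)],z)).round(1))
E
python3 - <<'E'
from h import *
edges(cam("wrist"));t=cam("top")
for a,b,n in greens(t,25):
    if 140<a[1]<275 and a[0]>180: print(a.round(0),b.round(0),n,onz(t,[a,b],.008).round(4).tolist())
E
```

```text
[314 145  17  50 793] [[66.8 -0.6]]
[372 146  18  50 786] [[ 66.2 -44.7]]
[314 203  16  67 822] [[22.6 -0.5]]
[371 204  16  49 620] [[ 21.9 -44.9]]
[289. 179.] [288. 228.] 135 [[0.6452, -0.0091, 0.008], [0.4945, -0.0119, 0.008]]
```

Both brushes are seated (ferrule edges at jig x≈66.5, y −0.6 and −44.7). Now the middle brush.

>>> {"api": "apply_moves", "payload": {"increments": [{"tx": 0, "ty": 0, "tz": -1, "ax": 0, "ay": 0, "az": 0}, {"tx": 0, "ty": 0, "tz": -1, "ax": 0, "ay": 0, "az": 0}, {"tx": 0, "ty": 0, "tz": -1, "ax": 0, "ay": 0, "az": 0}, {"tx": -0.905, "ty": 0, "tz": 0, "ax": 0, "ay": 0, "az": 0}, {"tx": -0.905, "ty": 0, "tz": 0, "ax": 0, "ay": 0, "az": 0}, {"tx": -0.905, "ty": 0, "tz": 0, "ax": 0, "ay": 0, "az": 0}, {"tx": -0.905, "ty": 0, "tz": 0, "ax": 0, "ay": 0, "az": 0}, {"tx": -0.905, "ty": 0, "tz": 0, "ax": 0, "ay": 0, "az": 0}, {"tx": -0.905, "ty": 0, "tz": 0, "ax": 0, "ay": 0, "az": 0}, {"tx": -0.905, "ty": 0, "tz": 0, "ax": 0, "ay": 0, "az": 0}, {"tx": -0.905, "ty": 0, "tz": 0, "ax": 0, "ay": 0, "az": 0}]}}

```text
time_s: 27.9
ee_pos: [0.405, 0.0282, 0.3646]
eef_rot: [-3.142, 0.001, 0.028]
force: [-0.2, -0.2, 0.2]
grip_width: 0.0302
grip_force: 0.0
```

>>> {"api": "apply_moves", "payload": {"increments": [{"tx": 0, "ty": 0.88, "tz": 0, "ax": 0, "ay": 0, "az": 0}, {"tx": 0, "ty": 0.88, "tz": 0, "ax": 0, "ay": 0, "az": 0}, {"tx": 0, "ty": 0.88, "tz": 0, "ax": 0, "ay": 0, "az": 0}, {"tx": 0, "ty": 0.88, "tz": 0, "ax": 0, "ay": 0, "az": 0}, {"tx": 0, "ty": 0.88, "tz": 0, "ax": 0, "ay": 0, "az": 0}, {"tx": 0, "ty": 0.88, "tz": 0, "ax": 0, "ay": 0, "az": 0}, {"tx": 0, "ty": 0.88, "tz": 0, "ax": 0, "ay": 0, "az": 0}, {"tx": 0, "ty": 0.88, "tz": 0, "ax": 0, "ay": 0, "az": 0}, {"tx": 0, "ty": 0.88, "tz": 0, "ax": 0, "ay": 0, "az": 0}, {"tx": 0, "ty": 0, "tz": 0, "ax": 0, "ay": 0, "az": -1}, {"tx": 0, "ty": 0, "tz": 0, "ax": 0, "ay": 0, "az": -1}, {"tx": 0, "ty": 0, "tz": 0, "ax": 0, "ay": 0, "az": -1}], "jaw": 0.55}}

```text
time_s: 29.4
ee_pos: [0.4125, -0.2093, 0.3645]
eef_rot: [-3.141, 0.001, 0.292]
force: [-0.9, 0.6, 0.0]
grip_width: 0.0423
grip_force: 0.0
```

>>> {"api": "apply_moves", "payload": {"increments": [{"tx": 0, "ty": 0, "tz": 0, "ax": 0, "ay": 0, "az": -1}, {"tx": 0, "ty": 0, "tz": 0, "ax": 0, "ay": 0, "az": -1}, {"tx": 0, "ty": 0, "tz": 0, "ax": 0, "ay": 0, "az": -1}, {"tx": 0, "ty": 0, "tz": 0, "ax": 0, "ay": 0, "az": -1}, {"tx": 0, "ty": 0, "tz": 0, "ax": 0, "ay": 0, "az": -1}, {"tx": 0, "ty": 0, "tz": 0, "ax": 0, "ay": 0, "az": -1}, {"tx": 0, "ty": 0, "tz": 0, "ax": 0, "ay": 0, "az": -1}, {"tx": 0, "ty": 0, "tz": 0, "ax": 0, "ay": 0, "az": -1}, {"tx": 0, "ty": 0, "tz": 0, "ax": 0, "ay": 0, "az": -1}, {"tx": 0, "ty": 0, "tz": 0, "ax": 0, "ay": 0, "az": -1}, {"tx": 0, "ty": 0, "tz": 0.8, "ax": 0, "ay": 0, "az": -1}, {"tx": 0, "ty": 0, "tz": 0.9, "ax": 0, "ay": 0, "az": -1}]}}

```text
time_s: 30.9
ee_pos: [0.4124, -0.2092, 0.3132]
eef_rot: [3.141, 0.0, 1.34]
force: [-0.0, -0.8, 0.5]
grip_width: 0.0426
grip_force: 0.0
```

```bash
python3 - <<'E'
from h import *
R,p=pose(get_obs());print(p,get_obs()["eef_rot"][2])
c=cam("wrist")
for a,b,n in greens(c,60):
    X=onz(c,[a,b],.0065);print(a.round(0),b.round(0),n,X.round(4)[:,:2].tolist(),((X-p)@R*1000).round(1)[:,:2].tolist())
cv2.imwrite("pics/w9.png",c["bgr"])
t=cam("top")
for a,b,n in greens(t,25):
    if 140<a[1]<275 and a[0]>180: print(a.round(0),b.round(0),n,onz(t,[a,b],.008).round(4).tolist())
E
```

```text
[ 0.41243588 -0.20921007  0.31321638] 1.3396813674734962
[243.   7.] [210.  99.] 792 [[0.3841, -0.0211], [0.3298, -0.0891]] [[176.6, -70.7], [98.0, -108.0]]
[383.  33.] [426. 183.] 1141 [[0.5032, -0.0712], [0.5213, -0.22]] [[155.1, 56.7], [14.5, 108.4]]
[428. 192.] [436. 221.] 347 [[0.5221, -0.2295], [0.5264, -0.2634]] [[5.4, 111.3], [-26.6, 123.2]]
[274. 164.] [274. 174.] 44 [[0.6921, 0.0399, 0.008], [0.6601, 0.0386, 0.008]]
[289. 164.] [288. 174.] 43 [[0.693, -0.0067, 0.008], [0.6608, -0.0071, 0.008]]
[273. 178.] [273. 228.] 149 [[0.6475, 0.0381, 0.008], [0.4936, 0.0345, 0.008]]
[289. 178.] [288. 228.] 134 [[0.6482, -0.0092, 0.008], [0.4945, -0.0118, 0.008]]
```

The middle brush was knocked: its tail is now at (0.503,−0.071) and its ferrule edge at (0.526,−0.263). At that spot the clamp ball would foul the gripper body on the usual grasp, so I'll grip nearer the head, move it clear, and regrasp.

>>> {"api": "apply_moves", "payload": {"increments": [{"tx": 0, "ty": 0.945, "tz": 0, "ax": 0, "ay": 0, "az": 0}, {"tx": 0, "ty": 0.945, "tz": 0, "ax": 0, "ay": 0, "az": 0}, {"tx": 0, "ty": 0.945, "tz": 0, "ax": 0, "ay": 0, "az": 0}, {"tx": 0, "ty": 0.945, "tz": 0, "ax": 0, "ay": 0, "az": 0}, {"tx": 0, "ty": 0, "tz": 0, "ax": 0, "ay": 0, "az": -1}, {"tx": 0, "ty": 0, "tz": 0, "ax": 0, "ay": 0, "az": -1}, {"tx": 0, "ty": 0, "tz": 0, "ax": 0, "ay": 0, "az": -1}, {"tx": 0, "ty": 0, "tz": 0, "ax": 0, "ay": 0, "az": -1}, {"tx": 0, "ty": 0, "tz": 0, "ax": 0, "ay": 0, "az": 0}]}}

```text
time_s: 32.12
ee_pos: [0.5229, -0.2356, 0.3148]
eef_rot: [3.141, 0.0, 1.684]
force: [0.2, -0.3, 0.5]
grip_width: 0.0422
grip_force: 0.0
```

```bash
python3 - <<'E'
from h import *
R,p=pose(get_obs());print(p,get_obs()["eef_rot"][2])
c=cam("wrist")
for a,b,n in greens(c,60):
    X=onz(c,[a,b],.0065);print(a.round(0),b.round(0),n,X.round(4)[:,:2].tolist(),((X-p)@R*1000).round(1)[:,:2].tolist())
cv2.imwrite("pics/w9.png",c["bgr"])
for nm in("top","scene"):
  t=cam(nm)
  for a,b,n in greens(t,25):
    if 140<a[1]<300 and a[0]>180: print(nm,a.round(0),b.round(0),n,onz(t,[a,b],.008).round(4).tolist())
E
```

```text
[ 0.52291514 -0.23557726  0.31479982] 1.6836422262855055
[106.   3.] [161.   3.] 370 [[0.3087, -0.0785], [0.3582, -0.0731]] [[180.3, -195.3], [180.0, -145.5]]
[323.  46.] [322. 183.] 1122 [[0.5082, -0.0915], [0.5218, -0.2209]] [[145.0, 1.4], [14.8, 0.4]]
[322. 191.] [322. 223.] 344 [[0.5227, -0.2294], [0.5266, -0.2646]] [[6.3, 0.4], [-29.2, 0.2]]
top [274. 164.] [274. 174.] 44 [[0.6921, 0.0399, 0.008], [0.6601, 0.0386, 0.008]]
top [289. 164.] [288. 174.] 43 [[0.693, -0.0067, 0.008], [0.6608, -0.0071, 0.008]]
top [274. 178.] [273. 228.] 142 [[0.6475, 0.0378, 0.008], [0.4936, 0.0345, 0.008]]
top [289. 178.] [288. 228.] 134 [[0.6482, -0.009, 0.008], [0.4945, -0.012, 0.008]]
top [291. 266.] [274. 295.] 176 [[0.382, -0.022, 0.008], [0.3009, 0.0233, 0.008]]
scene [242. 153.] [245. 160.] 38 [[0.6751, 0.8983, 0.008], [0.6506, 0.8008, 0.008]]
scene [226. 170.] [264. 179.] 499 [[0.5348, 0.7294, 0.008], [0.6414, 0.5507, 0.008]]
scene [204. 212.] [194. 199.] 75 [[0.3266, 0.3829, 0.008], [0.3268, 0.5079, 0.008]]
scene [304. 229.] [284. 235.] 52 [[0.5873, 0.0838, 0.008], [0.5105, 0.0843, 0.008]]
scene [303. 237.] [291. 241.] 33 [[0.5593, 0.0379, 0.008], [0.5128, 0.036, 0.008]]
scene [227. 270.] [260. 268.] 330 [[0.2774, -0.0126, 0.008], [0.3684, -0.0507, 0.008]]
scene [305. 260.] [342. 289.] 119 [[0.5019, -0.0825, 0.008], [0.5237, -0.2592, 0.008]]
```

View pics/w9.png

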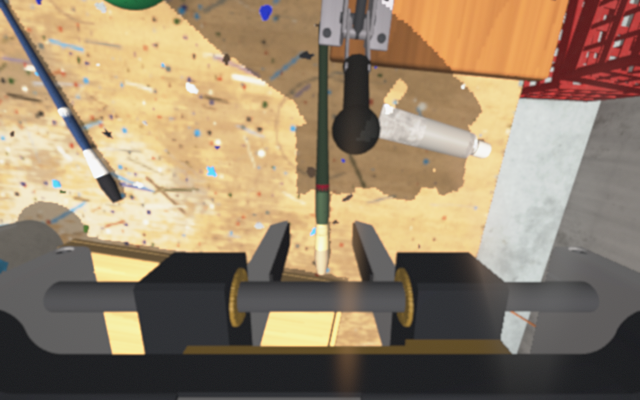

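The brush is centred between the fingers (column 322), with the clamp ball at (355,130) ahead of the gripper. I'm descending, gripping, and easing it away to −x.

>>> {"api": "apply_moves", "payload": {"increments": [{"tx": 0, "ty": 0, "tz": 0.9, "ax": 0, "ay": 0, "az": 0}, {"tx": 0, "ty": 0, "tz": 0.9, "ax": 0, "ay": 0, "az": 0}, {"tx": 0, "ty": 0, "tz": 0.9, "ax": 0, "ay": 0, "az": 0}, {"tx": 0, "ty": 0, "tz": 0.6, "ax": 0, "ay": 0, "az": 0}, {"tx": 0, "ty": 0, "tz": 0.43, "ax": 0, "ay": 0, "az": 0}, {"tx": 0, "ty": 0, "tz": 0, "ax": 0, "ay": 0, "az": 0}]}}

```text
time_s: 33.02
ee_pos: [0.5228, -0.2355, 0.2017]
eef_rot: [-3.141, -0.001, 1.686]
force: [0.2, 0.1, 0.2]
grip_width: 0.0422
grip_force: 0.0
```

>>> {"api": "apply_moves", "payload": {"increments": [{"tx": 0, "ty": 0, "tz": 0, "ax": 0, "ay": 0, "az": 0}, {"tx": 0, "ty": 0, "tz": 0, "ax": 0, "ay": 0, "az": 0}, {"tx": 0, "ty": 0, "tz": 0, "ax": 0, "ay": 0, "az": 0}, {"tx": 0, "ty": 0, "tz": 0, "ax": 0, "ay": 0, "az": 0}, {"tx": 0, "ty": 0, "tz": 0, "ax": 0, "ay": 0, "az": 0}], "jaw": 1, "force": 25}}

```text
time_s: 33.65
ee_pos: [0.5229, -0.2356, 0.2025]
eef_rot: [3.141, 0.0, 1.686]
force: [0.4, -0.5, 3.8]
grip_width: 0.0141
grip_force: 25.0
```

>>> {"api": "apply_moves", "payload": {"increments": [{"tx": 0, "ty": -0.3, "tz": -0.2, "ax": 0, "ay": 0, "az": 0}, {"tx": 0, "ty": -0.5, "tz": -0.5, "ax": 0, "ay": 0, "az": 0}, {"tx": 0.3, "ty": -0.9, "tz": -0.6, "ax": 0, "ay": 0, "az": 0}, {"tx": 0.3, "ty": -0.9, "tz": 0, "ax": 0, "ay": 0, "az": 0}, {"tx": 0.3, "ty": -0.9, "tz": 0, "ax": 0, "ay": 0, "az": 0}, {"tx": 0.3, "ty": -0.3, "tz": 0.4, "ax": 0, "ay": 0, "az": 0}, {"tx": 0, "ty": 0, "tz": 0.5, "ax": 0, "ay": 0, "az": 0}, {"tx": 0, "ty": 0, "tz": 0.38, "ax": 0, "ay": 0, "az": 0}, {"tx": 0, "ty": 0, "tz": 0, "ax": 0, "ay": 0, "az": 0}]}}

```text
time_s: 34.78
ee_pos: [0.4057, -0.2131, 0.2018]
eef_rot: [-3.141, -0.001, 1.686]
force: [-0.4, 0.5, 0.0]
grip_width: 0.0144
grip_force: 25.0
```

>>> {"api": "apply_moves", "payload": {"increments": [{"tx": 0, "ty": 0, "tz": 0, "ax": 0, "ay": 0, "az": 0}, {"tx": 0, "ty": 0, "tz": 0, "ax": 0, "ay": 0, "az": 0}, {"tx": 0, "ty": 0, "tz": 0, "ax": 0, "ay": 0, "az": 0}, {"tx": 0, "ty": 0, "tz": 0, "ax": 0, "ay": 0, "az": 0}, {"tx": 0, "ty": 0, "tz": -1, "ax": 0, "ay": 0, "az": 0}, {"tx": 0, "ty": 0, "tz": -1, "ax": 0, "ay": 0, "az": 0}, {"tx": 0.5, "ty": 0, "tz": -1, "ax": 0, "ay": 0, "az": 0}, {"tx": 0.5, "ty": 0, "tz": -0.5, "ax": 0, "ay": 0, "az": 0}, {"tx": 0, "ty": 0, "tz": 0, "ax": 0, "ay": 0, "az": 0}], "jaw": 0.55}}

```text
time_s: 35.9
ee_pos: [0.402, -0.1827, 0.3086]
eef_rot: [3.14, 0.001, 1.687]
force: [-0.1, -0.6, 0.2]
grip_width: 0.0423
grip_force: 0.0
```

```bash
python3 - <<'E'
from h import *
R,p=pose(get_obs());print(p,get_obs()["eef_rot"][2])
c=cam("wrist")
for a,b,n in greens(c,60):
    X=onz(c,[a,b],.0065);print(a.round(0),b.round(0),n,X.round(4)[:,:2].tolist(),((X-p)@R*1000).round(1)[:,:2].tolist())
E
```

```text
[ 0.40203633 -0.18266671  0.30860952] 1.6869224528222502
[453.  12.] [612.  30.] 1859 [[0.4992, 0.0001], [0.6454, 0.0031]] [[170.6, 117.1], [156.7, 262.7]]
[322.  28.] [259.  94.] 406 [[0.3844, -0.0262], [0.3317, -0.0889]] [[157.8, 0.1], [101.7, -59.5]]
[321.  55.] [321. 212.] 1295 [[0.3867, -0.0482], [0.4034, -0.1979]] [[135.7, -0.2], [-14.9, -0.9]]
[321. 221.] [320. 251.] 348 [[0.4044, -0.2078], [0.4082, -0.2419]] [[-24.8, -1.1], [-59.1, -1.3]]
```

The brush lies straight and clear, with the grasp now 59 mm behind the ferrule edge. I'm gripping, lifting and turning it.

>>> {"api": "apply_moves", "payload": {"increments": [{"tx": 0, "ty": -0.02, "tz": 0.9, "ax": 0, "ay": 0, "az": 0}, {"tx": 0, "ty": 0, "tz": 0.9, "ax": 0, "ay": 0, "az": 0}, {"tx": 0, "ty": 0, "tz": 0.9, "ax": 0, "ay": 0, "az": 0}, {"tx": 0, "ty": 0, "tz": 0.5, "ax": 0, "ay": 0, "az": 0}, {"tx": 0, "ty": 0, "tz": 0.34, "ax": 0, "ay": 0, "az": 0}, {"tx": 0, "ty": 0, "tz": 0, "ax": 0, "ay": 0, "az": 0}]}}

```text
time_s: 36.7
ee_pos: [0.4014, -0.1832, 0.2012]
eef_rot: [-3.141, -0.0, 1.686]
force: [0.0, 0.7, -0.3]
grip_width: 0.0424
grip_force: 0.0
```

>>> {"api": "apply_moves", "payload": {"increments": [{"tx": 0, "ty": 0, "tz": 0, "ax": 0, "ay": 0, "az": 0}, {"tx": 0, "ty": 0, "tz": 0, "ax": 0, "ay": 0, "az": 0}, {"tx": 0, "ty": 0, "tz": 0, "ax": 0, "ay": 0, "az": 0}, {"tx": 0, "ty": 0, "tz": 0, "ax": 0, "ay": 0, "az": 0}, {"tx": 0, "ty": 0, "tz": 0, "ax": 0, "ay": 0, "az": 0}], "jaw": 1, "force": 25}}

```text
time_s: 37.33
ee_pos: [0.4015, -0.1832, 0.2018]
eef_rot: [3.141, 0.0, 1.686]
force: [-0.6, -0.0, 4.8]
grip_width: 0.0135
grip_force: 25.0
```

>>> {"api": "apply_moves", "payload": {"increments": [{"tx": 0, "ty": 0, "tz": -0.5, "ax": 0, "ay": 0, "az": 0}, {"tx": 0, "ty": 0, "tz": -1, "ax": 0, "ay": 0, "az": 0}, {"tx": 0, "ty": 0, "tz": -1, "ax": 0, "ay": 0, "az": 0}, {"tx": 0, "ty": 0, "tz": -1, "ax": 0, "ay": 0, "az": 0}, {"tx": 0, "ty": 0, "tz": -1, "ax": 0, "ay": 0, "az": -1}, {"tx": 0, "ty": 0, "tz": 0, "ax": 0, "ay": 0, "az": -1}, {"tx": 0, "ty": 0, "tz": 0, "ax": 0, "ay": 0, "az": -1}, {"tx": 0, "ty": 0, "tz": 0, "ax": 0, "ay": 0, "az": -1}, {"tx": 0, "ty": 0, "tz": 0, "ax": 0, "ay": 0, "az": -1}, {"tx": 0, "ty": 0, "tz": 0, "ax": 0, "ay": 0, "az": -1}, {"tx": 0, "ty": 0, "tz": 0, "ax": 0, "ay": 0, "az": -1}, {"tx": 0, "ty": 0, "tz": 0, "ax": 0, "ay": 0, "az": -1}]}}

```text
time_s: 38.83
ee_pos: [0.4012, -0.183, 0.3374]
eef_rot: [3.142, 0.0, 2.387]
force: [-0.6, -0.1, -1.0]
grip_width: 0.0136
grip_force: 25.0
```

>>> {"api": "apply_moves", "payload": {"increments": [{"tx": 0, "ty": 0, "tz": 0, "ax": 0, "ay": 0, "az": -1}, {"tx": 0, "ty": 0, "tz": 0, "ax": 0, "ay": 0, "az": -1}, {"tx": 0, "ty": 0, "tz": 0, "ax": 0, "ay": 0, "az": -1}, {"tx": 0, "ty": 0, "tz": 0, "ax": 0, "ay": 0, "az": -1}, {"tx": 0, "ty": 0, "tz": 0, "ax": 0, "ay": 0, "az": -1}, {"tx": 0, "ty": 0, "tz": 0, "ax": 0, "ay": 0, "az": -1}, {"tx": 0, "ty": 0, "tz": 0, "ax": 0, "ay": 0, "az": -1}, {"tx": 0, "ty": 0, "tz": 0, "ax": 0, "ay": 0, "az": -1}, {"tx": 0, "ty": 0, "tz": 0, "ax": 0, "ay": 0, "az": -0.95}, {"tx": 0, "ty": 0, "tz": 0, "ax": 0, "ay": 0, "az": 0}]}}

```text
time_s: 40.08
ee_pos: [0.4012, -0.183, 0.3372]
eef_rot: [-3.141, 0.0, -3.119]
force: [-0.1, 0.3, -0.3]
grip_width: 0.0135
grip_force: 25.0
```

```bash
python3 - <<'E'
from h import *
o=get_obs();R,p=pose(o);print(p,o["eef_rot"],o["qpos"].round(2));q=jig((8.5,45,0));print(q);plan(q[0],q[1],.075,JY+np.pi)
E
```

```text
[ 0.40123633 -0.183041    0.3372104 ] [-3.14139371e+00  3.60041048e-04 -3.11861985e+00] [-0.51  0.13  1.89  0.    1.12 -2.1 ]
[0.62037246 0.07919842 0.        ]
tx -7.503 ty 8.572 tz 2.108 az -0.02 maxT rows 8.6
```

>>> {"api": "apply_moves", "payload": {"increments": [{"tx": 0.75, "ty": 0, "tz": 0, "ax": 0, "ay": 0, "az": 0}, {"tx": 0.75, "ty": 0, "tz": 0, "ax": 0, "ay": 0, "az": 0}, {"tx": 0, "ty": 0.857, "tz": 0, "ax": 0, "ay": 0, "az": 0}, {"tx": 0, "ty": 0.857, "tz": 0, "ax": 0, "ay": 0, "az": 0}, {"tx": 0, "ty": 0.857, "tz": 0, "ax": 0, "ay": 0, "az": 0}, {"tx": 0, "ty": 0.857, "tz": 0, "ax": 0, "ay": 0, "az": 0}, {"tx": 0, "ty": 0.857, "tz": 0, "ax": 0, "ay": 0, "az": 0}, {"tx": 0, "ty": 0.857, "tz": 0, "ax": 0, "ay": 0, "az": 0}, {"tx": 0, "ty": 0.857, "tz": 0, "ax": 0, "ay": 0, "az": 0}, {"tx": 0, "ty": 0.857, "tz": 0, "ax": 0, "ay": 0, "az": 0}, {"tx": 0, "ty": 0.857, "tz": 0, "ax": 0, "ay": 0, "az": 0}, {"tx": 0, "ty": 0.857, "tz": 0, "ax": 0, "ay": 0, "az": 0}]}}

```text
time_s: 41.58
ee_pos: [0.3501, 0.0737, 0.337]
eef_rot: [3.142, 0.0, -3.12]
force: [0.0, -0.5, -0.6]
grip_width: 0.0135
grip_force: 25.0
```

>>> {"api": "apply_moves", "payload": {"increments": [{"tx": -0.9, "ty": 0, "tz": 0, "ax": 0, "ay": 0, "az": 0}, {"tx": -0.9, "ty": 0, "tz": 0, "ax": 0, "ay": 0, "az": 0}, {"tx": -0.9, "ty": 0, "tz": 0, "ax": 0, "ay": 0, "az": 0}, {"tx": -0.9, "ty": 0, "tz": 0, "ax": 0, "ay": 0, "az": 0}, {"tx": -0.9, "ty": 0, "tz": 0, "ax": 0, "ay": 0, "az": 0}, {"tx": -0.9, "ty": 0, "tz": 0, "ax": 0, "ay": 0, "az": 0}, {"tx": -0.9, "ty": 0, "tz": 0, "ax": 0, "ay": 0, "az": 0}, {"tx": -0.9, "ty": 0, "tz": 0, "ax": 0, "ay": 0, "az": 0}, {"tx": -0.9, "ty": 0, "tz": 0, "ax": 0, "ay": 0, "az": 0}, {"tx": -0.9, "ty": 0, "tz": 0, "ax": 0, "ay": 0, "az": 0}, {"tx": 0, "ty": 0, "tz": 0.9, "ax": 0, "ay": 0, "az": 0}, {"tx": 0, "ty": 0, "tz": 0.9, "ax": 0, "ay": 0, "az": 0}]}}

```text
time_s: 43.08
ee_pos: [0.6203, 0.0792, 0.2821]
eef_rot: [3.142, 0.0, -3.121]
force: [1.1, 0.1, -0.4]
grip_width: 0.0137
grip_force: 25.0
```

```bash
python3 - <<'E'
from h import *
o=get_obs();R,p=pose(o);q=jig((8.5,45,0));plan(q[0],q[1],.0425,JY+np.pi)
c=cam("wrist")
for a,b,n in greens(c,60):
    X=onz(c,[a,b],.085);print(a.round(0),b.round(0),n,((X-p)@R*1000).round(1)[:,:2].tolist(),tojig(X).round(1).tolist())
t=cam("top")
for a,b,n in greens(t,20):
    if 130<a[1]<260 and a[0]>180: print(a.round(0),b.round(0),n,tojig(onz(t,[a,b],.085)).round(0).tolist())
E
```

```text
tx -0.001 ty 0.001 tz 1.354 az -0.04 maxT rows 1.4
[322.   4.] [321. 260.] 3718 [[137.2, 0.6], [-17.3, -0.1]] [[-128.7, 46.1], [25.8, 44.8]]
[192.  32.] [213. 235.] 2302 [[123.3, -73.0], [0.7, -72.3]] [[-115.1, -27.5], [7.5, -27.3]]
[256.  33.] [267. 236.] 2281 [[122.8, -36.9], [0.1, -36.2]] [[-114.4, 8.5], [8.2, 8.8]]
[219. 243.] [207. 266.] 227 [[-4.8, -68.8], [-21.9, -78.3]] [[13.0, -23.8], [30.1, -33.4]]
[275. 249.] [260. 249.] 86 [[-8.8, -31.1], [-9.0, -41.3]] [[17.2, 13.8], [17.3, 3.6]]
[311. 276.] [330. 276.] 186 [[-29.2, -6.9], [-29.0, 6.4]] [[37.7, 38.0], [37.6, 51.2]]
[314. 315.] [328. 315.] 67 [[-60.4, -5.0], [-60.3, 5.2]] [[68.9, 39.8], [68.8, 49.9]]
[289. 164.] [288. 174.] 43 [[54.0, -48.0], [24.0, -47.0]]
[274. 179.] [273. 228.] 139 [[10.0, -5.0], [-131.0, -4.0]]
[289. 178.] [288. 228.] 126 [[12.0, -49.0], [-132.0, -48.0]]
```

>>> {"api": "apply_moves", "payload": {"increments": [{"tx": 0, "ty": 0, "tz": 0.5, "ax": 0, "ay": 0, "az": 0}, {"tx": 0, "ty": 0, "tz": 0.5, "ax": 0, "ay": 0, "az": 0}, {"tx": 0, "ty": 0, "tz": 0.35, "ax": 0, "ay": 0, "az": 0}, {"tx": 0, "ty": 0, "tz": 0, "ax": 0, "ay": 0, "az": 0}]}}

```text
time_s: 43.68
ee_pos: [0.6202, 0.0792, 0.2412]
eef_rot: [-3.141, -0.001, -3.118]
force: [0.3, 1.0, -0.1]
grip_width: 0.0135
grip_force: 25.0
```

>>> {"api": "apply_moves", "payload": {"increments": [{"tx": 0, "ty": 0, "tz": 0, "ax": 0, "ay": 0, "az": 0}, {"tx": 0, "ty": 0, "tz": 0, "ax": 0, "ay": 0, "az": 0}, {"tx": 0, "ty": 0, "tz": 0, "ax": 0, "ay": 0, "az": 0}, {"tx": 0, "ty": 0, "tz": -0.3, "ax": 0, "ay": 0, "az": 0}, {"tx": 0, "ty": 0, "tz": -1, "ax": 0, "ay": 0, "az": 0}, {"tx": 0, "ty": 0, "tz": -1, "ax": 0, "ay": 0, "az": 0}, {"tx": 0, "ty": 0, "tz": 0, "ax": 0, "ay": 0, "az": 0}], "jaw": 0.68}}

```text
time_s: 44.55
ee_pos: [0.6205, 0.0792, 0.3141]
eef_rot: [3.141, 0.005, -3.118]
force: [-0.7, -1.3, -0.5]
grip_width: 0.0305
grip_force: 0.0
```

```bash
python3 - <<'E'
from h import *
o=get_obs();R,p=pose(o)
c=cam("wrist");cv2.imwrite("pics/w10.png",c["bgr"])
for a,b,n in greens(c,60):
    X=onz(c,[a,b],.044);print(a.round(0),b.round(0),n,tojig(X).round(1).tolist())
t=cam("top")
for a,b,n in greens(t,20):
    if 130<a[1]<260 and a[0]>180: print(a.round(0),b.round(0),n,tojig(onz(t,[a,b],.044)).round(0).tolist())
# clamp close push start: left/right of ball
for q in (0,.3,.6,.9,1.2,1.46,1.6,1.745):
    b=jig((-80,-107.6+116*np.cos(2.443-q),38.2+116*np.sin(2.443-q)));print(q,b.round(3))
E
```

```text
[209.  43.] [225. 221.] 1781 [[-128.0, -45.2], [23.4, -44.8]]
[264.  43.] [273. 222.] 1739 [[-127.8, -0.4], [24.3, -0.1]]
[320.  42.] [320. 221.] 1692 [[-128.4, 44.6], [23.3, 44.4]]
[226. 230.] [228. 252.] 300 [[32.4, -44.6], [54.8, -44.6]]
[271. 231.] [268. 245.] 62 [[32.9, -2.4], [47.4, -5.8]]
[320. 230.] [320. 263.] 430 [[32.2, 44.4], [66.4, 43.7]]
[289. 164.] [288. 174.] 43 [[67.0, -45.0], [36.0, -45.0]]
[274. 178.] [273. 228.] 145 [[24.0, -1.0], [-125.0, -0.0]]
[289. 178.] [288. 228.] 130 [[24.0, -47.0], [-125.0, -45.0]]
0 [ 0.538 -0.164  0.113]
0.3 [ 0.537 -0.138  0.136]
0.6 [ 0.536 -0.107  0.15 ]
0.9 [ 0.536 -0.072  0.154]
1.2 [ 0.535 -0.038  0.148]
1.46 [ 0.534 -0.011  0.135]
1.6 [0.534 0.002 0.125]
1.745 [0.533 0.013 0.113]
```

All three brushes are seated with ferrules at jig x≈82 (tails at −128). Next I'm shutting the fingers and going round to the right of the clamp ball.

>>> {"api": "apply_moves", "payload": {"increments": [{"tx": 0, "ty": 0, "tz": -1, "ax": 0, "ay": 0, "az": 0}, {"tx": 0, "ty": 0, "tz": -1, "ax": 0, "ay": 0, "az": 0}, {"tx": 0, "ty": 0, "tz": -1, "ax": 0, "ay": 0, "az": 0}, {"tx": 0, "ty": 0, "tz": -0.5, "ax": 0, "ay": 0, "az": 0}, {"tx": 0.9, "ty": 0, "tz": 0, "ax": 0, "ay": 0, "az": 0}, {"tx": 0.9, "ty": 0, "tz": 0, "ax": 0, "ay": 0, "az": 0}, {"tx": 0.9, "ty": 0, "tz": 0, "ax": 0, "ay": 0, "az": 0}, {"tx": 0, "ty": 0, "tz": 0, "ax": 0, "ay": 0, "az": 1}, {"tx": 0, "ty": 0, "tz": 0, "ax": 0, "ay": 0, "az": 1}, {"tx": 0, "ty": 0, "tz": 0, "ax": 0, "ay": 0, "az": 1}, {"tx": 0, "ty": 0, "tz": 0, "ax": 0, "ay": 0, "az": 1}, {"tx": 0, "ty": 0, "tz": 0, "ax": 0, "ay": 0, "az": 1}]}}

```text
time_s: 46.15
ee_pos: [0.5393, 0.0773, 0.4147]
eef_rot: [-3.141, -0.002, 2.726]
force: [-0.4, -0.7, 0.3]
grip_width: 0.0297
grip_force: 0.0
```

>>> {"api": "apply_moves", "payload": {"increments": [{"tx": 0, "ty": 0, "tz": 0, "ax": 0, "ay": 0, "az": 1}, {"tx": 0, "ty": 0, "tz": 0, "ax": 0, "ay": 0, "az": 1}, {"tx": 0, "ty": 0, "tz": 0, "ax": 0, "ay": 0, "az": 1}, {"tx": 0, "ty": 0, "tz": 0, "ax": 0, "ay": 0, "az": 1}, {"tx": 0, "ty": 0, "tz": 0, "ax": 0, "ay": 0, "az": 1}, {"tx": 0, "ty": 0, "tz": 0, "ax": 0, "ay": 0, "az": 1}, {"tx": 0, "ty": 0, "tz": 0, "ax": 0, "ay": 0, "az": 1}, {"tx": 0, "ty": 0, "tz": 0, "ax": 0, "ay": 0, "az": 1}, {"tx": 0, "ty": 0, "tz": 0, "ax": 0, "ay": 0, "az": 1}, {"tx": 0, "ty": 0, "tz": 0, "ax": 0, "ay": 0, "az": 1}, {"tx": 0, "ty": 0, "tz": 0, "ax": 0, "ay": 0, "az": 1}, {"tx": 0, "ty": 0, "tz": 0, "ax": 0, "ay": 0, "az": 1}], "jaw": 1}}

```text
time_s: 47.65
ee_pos: [0.5393, 0.0773, 0.4147]
eef_rot: [-3.139, -0.0, 1.679]
force: [-0.9, -1.0, 0.2]
grip_width: 0.0005
grip_force: 0.0
```

```bash
python3 - <<'E'
from h import *
o=get_obs();R,p=pose(o);print(p,o["eef_rot"],o["grip_width"]);plan(.538,-.21,.101,np.pi/2+JY)
E
```

```text
[0.53933876 0.07728798 0.41472894] [-3.13947367e+00 -7.11153726e-05  1.67864015e+00] 0.0005162578438753234
tx -9.516 ty -1.067 tz 3.826 az 0.95 maxT rows 9.5
```

>>> {"api": "apply_moves", "payload": {"increments": [{"tx": 0, "ty": 0, "tz": -0.3, "ax": 0, "ay": 0, "az": 0.95}, {"tx": -0.957, "ty": -0.03, "tz": 0, "ax": 0, "ay": 0, "az": 0}, {"tx": -0.957, "ty": -0.03, "tz": 0, "ax": 0, "ay": 0, "az": 0}, {"tx": -0.957, "ty": -0.03, "tz": 0, "ax": 0, "ay": 0, "az": 0}, {"tx": -0.957, "ty": -0.03, "tz": 0, "ax": 0, "ay": 0, "az": 0}, {"tx": -0.957, "ty": -0.03, "tz": 0, "ax": 0, "ay": 0, "az": 0}, {"tx": -0.957, "ty": -0.03, "tz": 0, "ax": 0, "ay": 0, "az": 0}, {"tx": -0.957, "ty": -0.03, "tz": 0, "ax": 0, "ay": 0, "az": 0}, {"tx": -0.957, "ty": -0.03, "tz": 0, "ax": 0, "ay": 0, "az": 0}, {"tx": -0.957, "ty": -0.03, "tz": 0, "ax": 0, "ay": 0, "az": 0}, {"tx": -0.957, "ty": -0.03, "tz": 0, "ax": 0, "ay": 0, "az": 0}]}}

```text
time_s: 49.02
ee_pos: [0.5383, -0.211, 0.4237]
eef_rot: [-3.14, -0.001, 1.599]
force: [-0.2, 0.5, -0.1]
grip_width: 0.0004
grip_force: 0.0
```

>>> {"api": "apply_moves", "payload": {"increments": [{"tx": 0, "ty": 0, "tz": 0.95, "ax": 0, "ay": 0, "az": 0}, {"tx": 0, "ty": 0, "tz": 0.95, "ax": 0, "ay": 0, "az": 0}, {"tx": 0, "ty": 0, "tz": 0.95, "ax": 0, "ay": 0, "az": 0}, {"tx": 0, "ty": 0, "tz": 0.95, "ax": 0, "ay": 0, "az": 0}, {"tx": 0, "ty": 0, "tz": 0.33, "ax": 0, "ay": 0, "az": 0}, {"tx": 0, "ty": 0, "tz": 0, "ax": 0, "ay": 0, "az": 0}]}}

```text
time_s: 49.78
ee_pos: [0.5383, -0.21, 0.3007]
eef_rot: [-3.14, -0.001, 1.599]
force: [-0.5, -0.9, 1.2]
grip_width: 0.0001
grip_force: 0.0
```

```bash
python3 - <<'E'
from h import *
o=get_obs();R,p=pose(o);print(p)
# arc following: finger centre = ball - (15.5+8) along y, tip = ball z - .012
P=p-[0,0,.199]
for q in (0,.15,.3,.45,.6,.75,.9,1.05,1.2,1.35,1.5,1.6,1.7,1.76):
    b=jig((-80,-107.6+116*np.cos(2.443-q)-23.5+1.5,38.2-12+116*np.sin(2.443-q)));d=R.T@(b-P)/.03;P=b;print(q,b.round(3),d.round(3))
E
```

```text
[ 0.53832463 -0.20997595  0.30066867]
0 [ 0.538 -0.186  0.101] [0.787 0.027 0.029]
0.15 [ 0.538 -0.174  0.113] [ 0.405  0.001 -0.414]
0.3 [ 0.538 -0.16   0.124] [ 0.462  0.001 -0.349]
0.45 [ 0.537 -0.145  0.132] [ 0.509  0.001 -0.276]
0.6 [ 0.537 -0.129  0.138] [ 0.545  0.001 -0.197]
0.75 [ 0.537 -0.112  0.141] [ 0.568  0.001 -0.113]
0.9 [ 0.536 -0.094  0.142] [ 0.579  0.002 -0.027]
1.05 [ 0.536 -0.077  0.14 ] [0.576 0.002 0.06 ]
1.2 [ 0.535 -0.06   0.136] [0.561 0.002 0.145]
1.35 [ 0.535 -0.044  0.129] [0.533 0.002 0.227]
1.5 [ 0.535 -0.029  0.12 ] [0.493 0.002 0.305]
1.6 [ 0.534 -0.02   0.113] [0.301 0.001 0.243]
1.7 [ 0.534 -0.012  0.105] [0.275 0.001 0.271]
1.76 [ 0.534 -0.008  0.099] [0.152 0.001 0.176]
```

>>> {"api": "apply_moves", "payload": {"increments": [{"tx": 0.4, "ty": 0, "tz": 0, "ax": 0, "ay": 0, "az": 0}, {"tx": 0.4, "ty": 0, "tz": 0, "ax": 0, "ay": 0, "az": 0}, {"tx": 0.2, "ty": 0, "tz": -0.2, "ax": 0, "ay": 0, "az": 0}, {"tx": 0.2, "ty": 0, "tz": -0.2, "ax": 0, "ay": 0, "az": 0}, {"tx": 0.23, "ty": 0, "tz": -0.18, "ax": 0, "ay": 0, "az": 0}, {"tx": 0.23, "ty": 0, "tz": -0.17, "ax": 0, "ay": 0, "az": 0}, {"tx": 0.25, "ty": 0, "tz": -0.14, "ax": 0, "ay": 0, "az": 0}, {"tx": 0.26, "ty": 0, "tz": -0.14, "ax": 0, "ay": 0, "az": 0}, {"tx": 0.27, "ty": 0, "tz": -0.1, "ax": 0, "ay": 0, "az": 0}, {"tx": 0.27, "ty": 0, "tz": -0.1, "ax": 0, "ay": 0, "az": 0}, {"tx": 0.28, "ty": 0, "tz": -0.06, "ax": 0, "ay": 0, "az": 0}, {"tx": 0.28, "ty": 0, "tz": -0.05, "ax": 0, "ay": 0, "az": 0}]}}

```text
time_s: 51.28
ee_pos: [0.5356, -0.1113, 0.3414]
eef_rot: [-3.141, -0.0, 1.599]
force: [-0.4, -0.2, 0.3]
grip_width: 0.0003
grip_force: 0.0
```

>>> {"api": "apply_moves", "payload": {"increments": [{"tx": 0.29, "ty": 0, "tz": -0.02, "ax": 0, "ay": 0, "az": 0}, {"tx": 0.29, "ty": 0, "tz": -0.01, "ax": 0, "ay": 0, "az": 0}, {"tx": 0.29, "ty": 0, "tz": 0.03, "ax": 0, "ay": 0, "az": 0}, {"tx": 0.29, "ty": 0, "tz": 0.03, "ax": 0, "ay": 0, "az": 0}, {"tx": 0.28, "ty": 0, "tz": 0.07, "ax": 0, "ay": 0, "az": 0}, {"tx": 0.28, "ty": 0, "tz": 0.07, "ax": 0, "ay": 0, "az": 0}, {"tx": 0.27, "ty": 0, "tz": 0.11, "ax": 0, "ay": 0, "az": 0}, {"tx": 0.26, "ty": 0, "tz": 0.12, "ax": 0, "ay": 0, "az": 0}, {"tx": 0, "ty": 0, "tz": 0, "ax": 0, "ay": 0, "az": 0}]}}

```text
time_s: 52.4
ee_pos: [0.5336, -0.0439, 0.329]
eef_rot: [-3.141, -0.0, 1.599]
force: [-0.1, 0.0, 0.0]
grip_width: 0.0006
grip_force: 0.0
```

```bash
python3 - <<'E'
from h import *
o=get_obs();R,p=pose(o);print(p-[0,0,.199],o["force"])
P=p-[0,0,.199]
for q in (1.45,1.5,1.55,1.6,1.65,1.7,1.75,1.78):
    b=jig((-80,-107.6+116*np.cos(2.443-q)-23.5,38.2-10+116*np.sin(2.443-q)));d=R.T@(b-P)/.03;P=b;print(q,b.round(3),d.round(3))
c=cam("wrist");s=cam("scene");cv2.imwrite("pics/w11.png",c["bgr"]);cv2.imwrite("pics/s11.png",s["bgr"])
# ball in scene & top: dark blob
for q in(1.35,1.46,1.745):
    b=jig((-80,-107.6+116*np.cos(2.443-q),38.2+116*np.sin(2.443-q)));print(q,px(s,b),px(c,b))
E
```

```text
[ 0.53364632 -0.04393564  0.12999223] [-0.09336091  0.03882625  0.03981843]
1.45 [ 0.535 -0.036  0.125] [0.273 0.044 0.154]
1.5 [ 0.535 -0.031  0.122] [0.159 0.001 0.11 ]
1.55 [ 0.534 -0.026  0.119] [0.154 0.001 0.117]
1.6 [ 0.534 -0.022  0.115] [0.147 0.001 0.125]
1.65 [ 0.534 -0.018  0.111] [0.141 0.001 0.132]
1.7 [ 0.534 -0.014  0.107] [0.134 0.001 0.139]
1.75 [ 0.534 -0.01   0.102] [0.127 0.001 0.146]
1.78 [ 0.534 -0.008  0.1  ] [0.073 0.    0.09 ]
1.35 [[304.03722299 210.89511482]] [[324.26493472 207.98852193]]
1.46 [[302.33231095 211.35157853]] [[324.2662049 188.4862748]]
1.745 [[298.69333956 214.45837357]] [[324.15549614 147.05803528]]
```

```bash
cat >> h.py <<'E'
def blob(c,u0,u1,v0,v1,th=45):
    g=c["bgr"][v0:v1,u0:u1].max(2);m=(g<th).astype(np.uint8);d=cv2.distanceTransform(np.pad(m,1),cv2.DIST_L2,5);_,v,_,q=cv2.minMaxLoc(d);print("blob",q[0]-1+u0,q[1]-1+v0,"r",round(v,1))
def blobdump(c,u0,u1,v0,v1,s=3):
    print("\n".join("".join("%4d"%x for x in r) for r in c["bgr"].max(2)[v0:v1:s,u0:u1:s]))
E
python3 - <<'E'
from h import *
c=cam("wrist");blob(c,280,370,80,235);blobdump(c,276,372,100,240,6)
E
```

```text
blob 315 175 r 11.6
 134 145 160 156 151 129  90 191 201  98  97 145 165 166 161 159
 143 131 151 150 147 129  90 191 199  97 100 145 165 167 160 157
 157 137 124 149 147 128  88 190 199  89  99 156 165 165 166 158
  68  64  64  67  66  63  62 100 128  72  65  67  67  67  66  65
  67  68  68  68  67  69  66 102 134  73  69  72  72  73  72  71
 157 157 160 159 155 135  89 187 197  86 105 157 164 166 169 157
 156 151 155 168 164 137  90 186 193  90 112 157 163 165 167 157
 149 159 152 152 150 136  92 184 193  94 113 156 163 165 168 155
 239 242 201 199 152 136  92 184 192  94 123 156 162 164 167 155
 240 239 214 215 155 135  91 181 190  94 123 155 163 165 166 154
 244 243 219 160 158 151  88  98  98  79 126 156 162 164 166 153
 178 160 158 155  97  72  37  38  38  38  51  97 101 102  86  74
 119  69  70  72  61  36  39  40  41  41  46  63  85  87  78  75
 245 245 246 220  49  38  39  41  42  42  49  62 167 168 165 150
 244 246 245 245  36  39  41  43  43  45  51  67 167 168 165 150
 243 244 243 245  92  41  42  43  44  44  51  68 186 214 216 202
 242 246 245 248 253  37  41  41  42  45  52 151 247 242 239 234
 244 245 245 250 146 255  38  40  40  43 114 117 241 242 239 235
 245 244 244 249 247 225  35  35  38  36 119 247 246 242 239 235
 245 244 245 250 247 248  85  37  39  70 168 247 245 240 239 235
 244 244 245 249 247 247 145  75  74 108 185 247 246 240 239 235
 244 244 244 249 251 108 110  81  94 111 114 248 244 235 239 236
 244 246 246 247 133 110 110  82  94 111 115 145 236 235 239 238
 230 151 111 245 160 109 111  78  90 111 117 186 241 235 239 238
```

The ball sits at (321,186) in the wrist image, which is about q=1.46: the arm is down on the brushes. I'm pushing it over centre along its arc.

>>> {"api": "apply_moves", "payload": {"increments": [{"tx": 0.27, "ty": 0.04, "tz": 0.15, "ax": 0, "ay": 0, "az": 0}, {"tx": 0.16, "ty": 0, "tz": 0.11, "ax": 0, "ay": 0, "az": 0}, {"tx": 0.15, "ty": 0, "tz": 0.12, "ax": 0, "ay": 0, "az": 0}, {"tx": 0.15, "ty": 0, "tz": 0.125, "ax": 0, "ay": 0, "az": 0}, {"tx": 0.14, "ty": 0, "tz": 0.13, "ax": 0, "ay": 0, "az": 0}, {"tx": 0.13, "ty": 0, "tz": 0.14, "ax": 0, "ay": 0, "az": 0}]}}

```text
time_s: 53.3
ee_pos: [0.5341, -0.0143, 0.306]
eef_rot: [3.141, 0.001, 1.599]
force: [-2.7, -12.4, 18.5]
grip_width: 0.0003
grip_force: 10.5
```

>>> {"api": "apply_moves", "payload": {"increments": [{"tx": 0.13, "ty": 0, "tz": 0.145, "ax": 0, "ay": 0, "az": 0}, {"tx": 0.08, "ty": 0, "tz": 0.09, "ax": 0, "ay": 0, "az": 0}, {"tx": 0, "ty": 0, "tz": 0, "ax": 0, "ay": 0, "az": 0}]}}

```text
time_s: 53.68
ee_pos: [0.5344, -0.011, 0.3039]
eef_rot: [3.136, 0.009, 1.598]
force: [-16.3, -34.3, 48.3]
grip_width: 0.0004
grip_force: 29.2
```

```bash
python3 - <<'E'
from h import *
o=get_obs();R,p=pose(o);print(p-[0,0,.199],o["force"])
c=cam("wrist");blob(c,270,380,80,235,50)
g=c["bgr"].max(2)
for v in range(80,240,8): 
    x=np.where(g[v,280:370]<52)[0]; print(v,(x.min()+280,x.max()+280,len(x)) if len(x) else None,end=" ")
for q in(1.6,1.69,1.745):
    b=jig((-80,-107.6+116*np.cos(2.443-q),38.2+116*np.sin(2.443-q)));print(q,px(c,b))
E
```

```text
[ 0.53444455 -0.01101594  0.10492358] [-16.33266566 -34.26554527  48.3257795 ]
blob 315 200 r 20.4
80 None 88 None 96 None 104 None 112 None 120 None 128 None 136 None 144 None 152 None 160 None 168 None 176 None 184 (np.int64(301), np.int64(333), 33) 192 (np.int64(296), np.int64(338), 43) 200 (np.int64(295), np.int64(336), 42) 208 (np.int64(295), np.int64(336), 42) 216 (np.int64(302), np.int64(333), 32) 224 (np.int64(318), np.int64(322), 5) 232 (np.int64(320), np.int64(322), 3) 1.6 [[319.63658192 224.17562105]]
1.69 [[319.6414488  208.67012691]]
1.745 [[319.64324635 200.03942754]]
```

The ball's centre is at row 200, matching q=1.745 at the stop. I'm backing off and confirming it stays locked.

>>> {"api": "apply_moves", "payload": {"increments": [{"tx": -0.15, "ty": 0, "tz": -0.15, "ax": 0, "ay": 0, "az": 0}, {"tx": -0.4, "ty": 0, "tz": -0.3, "ax": 0, "ay": 0, "az": 0}, {"tx": -0.7, "ty": 0, "tz": -0.6, "ax": 0, "ay": 0, "az": 0}, {"tx": 0, "ty": 0, "tz": -1, "ax": 0, "ay": 0, "az": 0}, {"tx": 0, "ty": 0, "tz": -1, "ax": 0, "ay": 0, "az": 0}, {"tx": 0, "ty": 0, "tz": 0, "ax": 0, "ay": 0, "az": 0}]}}

```text
time_s: 54.48
ee_pos: [0.535, -0.0458, 0.3922]
eef_rot: [3.139, 0.0, 1.599]
force: [1.5, 0.6, -0.3]
grip_width: 0.0007
grip_force: 0.0
```

```bash
python3 - <<'E'
from h import *
o=get_obs();R,p=pose(o);print(p-[0,0,.199],o["force"])
c=cam("wrist");blob(c,270,380,60,235,50)
for q in(1.46,1.69,1.745):
    b=jig((-80,-107.6+116*np.cos(2.443-q),38.2+116*np.sin(2.443-q)));print(q,px(c,b))
t=cam("top");print("books",[onz(t,[(290,15),(220,40),(295,100)],z)[:,:2].round(2).tolist() for z in(-.1,.1,.2)])
for a,b,n in greens(c,60): print(a.round(0),b.round(0),tojig(onz(c,[a,b],.044)).round(1).tolist())
for a,b,n in greens(t,20):
    if 130<a[1]<260 and a[0]>180: print(a.round(0),b.round(0),n,tojig(onz(t,[a,b],.044)).round(0).tolist())
E
```

```text
[ 0.5349713  -0.04582768  0.19324693] [ 1.54322808  0.64997365 -0.25566495]
blob 319 140 r 14.8
1.46 [[320.97694638 171.00855313]]
1.69 [[320.99611365 145.6622117 ]]
1.745 [[320.9968127  140.63345397]]
books [[[1.3, 0.02], [1.19, 0.27], [0.96, -0.01]], [[1.15, -0.0], [1.06, 0.21], [0.86, -0.03]], [[1.07, -0.01], [0.99, 0.18], [0.81, -0.03]]]
[415.  80.] [327.  80.] [[22.8, 44.1], [-73.5, 43.9]]
[422.  81.] [454.  80.] [[30.4, 43.1], [65.7, 44.4]]
[277.  79.] [312.  79.] [[-128.1, 44.7], [-89.8, 44.5]]
[420. 122.] [451. 121.] [[32.1, -0.8], [67.4, 0.4]]
[280. 121.] [312. 122.] [[-126.3, -0.1], [-90.0, -0.3]]
[413. 122.] [327. 122.] [[24.3, -0.6], [-73.1, -0.4]]
[202. 188.] [173. 123.] [[-222.4, -77.4], [-246.9, -1.9]]
[409. 162.] [363. 162.] [[23.2, -45.2], [-30.6, -45.1]]
[417. 161.] [445. 162.] [[32.5, -44.7], [65.5, -45.2]]
[280. 162.] [310. 161.] [[-127.7, -45.4], [-92.6, -45.0]]
[328. 162.] [341. 162.] [[-71.6, -45.2], [-56.4, -45.2]]
```

Clamp locked (ball still at the q=1.745 pixel) and all brushes in place. Moving to the left of the crimping lever's ball.

>>> {"api": "apply_moves", "payload": {"increments": [{"tx": 0.86, "ty": 0, "tz": -0.26, "ax": 0, "ay": 0, "az": 0}, {"tx": 0.86, "ty": 0, "tz": -0.26, "ax": 0, "ay": 0, "az": 0}, {"tx": 0.86, "ty": 0, "tz": -0.26, "ax": 0, "ay": 0, "az": 0}, {"tx": 0.86, "ty": 0, "tz": -0.26, "ax": 0, "ay": 0, "az": 0}, {"tx": 0.86, "ty": 0, "tz": -0.26, "ax": 0, "ay": 0, "az": 0}, {"tx": 0.86, "ty": 0, "tz": -0.26, "ax": 0, "ay": 0, "az": 0}, {"tx": 0.86, "ty": 0, "tz": -0.26, "ax": 0, "ay": 0, "az": 0}, {"tx": 0.86, "ty": 0, "tz": -0.26, "ax": 0, "ay": 0, "az": 0}, {"tx": 0.86, "ty": 0, "tz": -0.26, "ax": 0, "ay": 0, "az": 0}]}}

```text
time_s: 55.7
ee_pos: [0.5285, 0.1874, 0.4593]
eef_rot: [-3.139, 0.001, 1.599]
force: [-0.7, -0.2, 0.9]
grip_width: 0.0004
grip_force: 0.0
```

>>> {"api": "apply_moves", "payload": {"increments": [{"tx": 0, "ty": 0.79, "tz": 0, "ax": 0, "ay": 0, "az": 0}, {"tx": 0, "ty": 0.79, "tz": 0, "ax": 0, "ay": 0, "az": 0}, {"tx": 0, "ty": 0.79, "tz": 0, "ax": 0, "ay": 0, "az": 0}, {"tx": 0, "ty": 0.79, "tz": 0, "ax": 0, "ay": 0, "az": 0}, {"tx": 0, "ty": 0.79, "tz": 0, "ax": 0, "ay": 0, "az": 0}, {"tx": 0, "ty": 0.79, "tz": 0, "ax": 0, "ay": 0, "az": 0}, {"tx": 0, "ty": 0.79, "tz": 0, "ax": 0, "ay": 0, "az": 0}, {"tx": 0, "ty": 0, "tz": 0, "ax": 0, "ay": 0, "az": 0}]}}

```text
time_s: 56.7
ee_pos: [0.6954, 0.191, 0.4577]
eef_rot: [-3.138, 0.001, 1.598]
force: [-0.2, 0.4, -0.7]
grip_width: 0.0004
grip_force: 0.0
```

```bash
python3 - <<'E'
from h import *
o=get_obs();R,p=pose(o);print(p-[0,0,.199],o["eef_rot"],o["qpos"].round(2))
P=p-[0,0,.199]
for q in np.r_[0,np.linspace(0,1.606,13)[1:],1.64]:
    f=1.517+q;w=1 if q<1 else max(0,1-(q-1)/.5)
    b=jig((83,75+214*np.cos(f)+8*w+18*np.sin(f),62+214*np.sin(f)-18*np.cos(f)-10*max(0,1-q/.6)))
    d=R.T@(b-P)/.03;P=b;print(round(q,2),b.round(3),d.round(3))
E
```

```text
[0.69543909 0.19097659 0.25867184] [-3.13791247e+00  7.07635686e-04  1.59824461e+00] [ 0.22  0.69  0.83 -0.    1.63  0.19]
0.0 [0.693 0.149 0.265] [-1.413 -0.115 -0.2  ]
0.13 [0.694 0.12  0.269] [-0.955 -0.003 -0.141]
0.27 [0.695 0.091 0.269] [-0.955 -0.002 -0.013]
0.4 [0.695 0.063 0.266] [-0.939 -0.002  0.114]
0.54 [0.696 0.036 0.259] [-0.905 -0.001  0.237]
0.67 [0.697 0.01  0.247] [-0.856 -0.001  0.394]
0.8 [ 0.697 -0.013  0.231] [-0.791  0.     0.54 ]
0.94 [ 0.698 -0.035  0.212] [-0.712  0.001  0.64 ]
1.07 [ 0.698 -0.055  0.19 ] [-0.657  0.001  0.73 ]
1.2 [ 0.699 -0.072  0.166] [-0.588  0.002  0.806]
1.34 [ 0.699 -0.087  0.14 ] [-0.476  0.002  0.868]
1.47 [ 0.699 -0.097  0.112] [-0.357  0.002  0.914]
1.61 [ 0.699 -0.103  0.084] [-0.176  0.003  0.944]
1.64 [ 0.699 -0.103  0.077] [-0.021  0.001  0.243]
```

>>> {"api": "apply_moves", "payload": {"increments": [{"tx": -0.7, "ty": -0.06, "tz": -0.1, "ax": 0, "ay": 0, "az": 0}, {"tx": -0.7, "ty": -0.06, "tz": -0.1, "ax": 0, "ay": 0, "az": 0}, {"tx": -0.48, "ty": 0, "tz": -0.07, "ax": 0, "ay": 0, "az": 0}, {"tx": -0.48, "ty": 0, "tz": -0.07, "ax": 0, "ay": 0, "az": 0}, {"tx": -0.48, "ty": 0, "tz": -0.01, "ax": 0, "ay": 0, "az": 0}, {"tx": -0.48, "ty": 0, "tz": 0, "ax": 0, "ay": 0, "az": 0}, {"tx": -0.47, "ty": 0, "tz": 0.06, "ax": 0, "ay": 0, "az": 0}, {"tx": -0.47, "ty": 0, "tz": 0.06, "ax": 0, "ay": 0, "az": 0}, {"tx": -0.45, "ty": 0, "tz": 0.12, "ax": 0, "ay": 0, "az": 0}, {"tx": -0.45, "ty": 0, "tz": 0.12, "ax": 0, "ay": 0, "az": 0}]}}

```text
time_s: 57.95
ee_pos: [0.695, 0.0354, 0.4602]
eef_rot: [3.142, -0.0, 1.599]
force: [0.1, 2.9, -0.7]
grip_width: 0.0005
grip_force: 0.9
```

```bash
python3 - <<'E'
from h import *
o=get_obs();R,p=pose(o);print(p-[0,0,.199],o["force"])
s=cam("scene");t=cam("top")
for q in(0,.4,.54,.67):
    f=1.517+q;b=jig((83,75+214*np.cos(f),62+214*np.sin(f)));print(q,b.round(3),px(s,b).round(0),px(t,b).round(0))
cv2.imwrite("pics/s12.png",cv2.resize(s["bgr"][100:280,220:420],None,fx=3,fy=3))
E
```

```text
[0.69502888 0.0354246  0.26120116] [ 0.14575865  2.88405427 -0.74292889]
0 [0.694 0.123 0.276] [[325. 146.]] [[229. 129.]]
0.4 [0.696 0.038 0.263] [[339. 157.]] [[264. 131.]]
0.54 [0.697 0.011 0.251] [[344. 164.]] [[275. 132.]]
0.67 [ 0.697 -0.013  0.237] [[348. 170.]] [[285. 135.]]
```

View pics/s12.png

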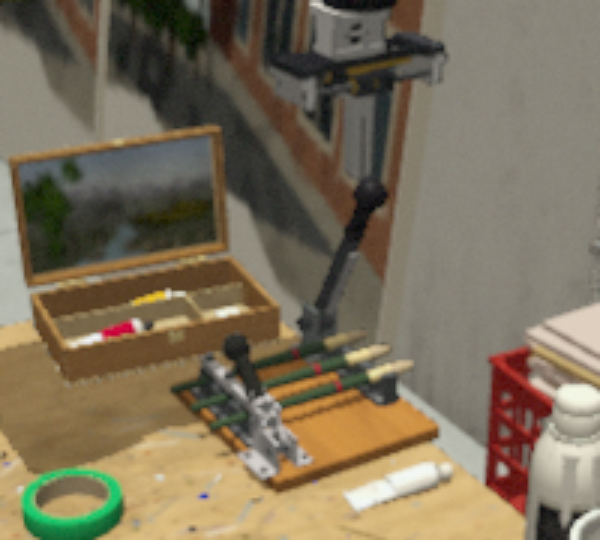

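The scene view shows the shut fingers driving the lever ball, the three brushes in the notches, and the clamp down on them. Continuing down the arc.

>>> {"api": "apply_moves", "payload": {"increments": [{"tx": -0.43, "ty": 0.03, "tz": 0.22, "ax": 0, "ay": 0, "az": 0}, {"tx": -0.43, "ty": 0.03, "tz": 0.22, "ax": 0, "ay": 0, "az": 0}, {"tx": -0.395, "ty": 0, "tz": 0.27, "ax": 0, "ay": 0, "az": 0}, {"tx": -0.395, "ty": 0, "tz": 0.27, "ax": 0, "ay": 0, "az": 0}, {"tx": -0.355, "ty": 0, "tz": 0.32, "ax": 0, "ay": 0, "az": 0}, {"tx": -0.355, "ty": 0, "tz": 0.32, "ax": 0, "ay": 0, "az": 0}, {"tx": -0.33, "ty": 0, "tz": 0.365, "ax": 0, "ay": 0, "az": 0}, {"tx": -0.33, "ty": 0, "tz": 0.365, "ax": 0, "ay": 0, "az": 0}, {"tx": -0.295, "ty": 0, "tz": 0.4, "ax": 0, "ay": 0, "az": 0}, {"tx": -0.295, "ty": 0, "tz": 0.4, "ax": 0, "ay": 0, "az": 0}]}}

```text
time_s: 59.3
ee_pos: [0.6998, -0.0723, 0.365]
eef_rot: [-3.141, -0.0, 1.599]
force: [0.8, 1.9, 1.5]
grip_width: 0.0003
grip_force: 1.0
```

```bash
python3 - <<'E'
from h import *
o=get_obs();R,p=pose(o);print(p-[0,0,.199],o["force"])
P=p-[0,0,.199]
for q in (1.27,1.34,1.4,1.47,1.54,1.606,1.65,1.7):
    f=1.517+q;w=max(0,1-(q-1)/.5)
    b=jig((83,75+214*np.cos(f)+8*w+18*np.sin(f),62+214*np.sin(f)-18*np.cos(f)))
    d=R.T@(b-P)/.03;P=b;print(round(q,2),b.round(3),d.round(3))
E
```

```text
[ 0.69983939 -0.0723299   0.166012  ] [0.77073986 1.94862626 1.50401931]
1.27 [ 0.699 -0.08   0.153] [-0.243 -0.039  0.428]
1.34 [ 0.699 -0.087  0.139] [-0.234 -0.001  0.461]
1.4 [ 0.699 -0.092  0.127] [-0.175 -0.     0.405]
1.47 [ 0.699 -0.097  0.113] [-0.173 -0.     0.482]
1.54 [ 0.699 -0.101  0.098] [-0.117 -0.     0.491]
1.61 [ 0.699 -0.103  0.084] [-0.064 -0.     0.468]
1.65 [ 0.699 -0.103  0.075] [-0.025 -0.     0.314]
1.7 [ 0.699 -0.104  0.064] [-0.012  0.     0.358]
```

>>> {"api": "apply_moves", "payload": {"increments": [{"tx": -0.24, "ty": -0.04, "tz": 0.43, "ax": 0, "ay": 0, "az": 0}, {"tx": -0.23, "ty": 0, "tz": 0.46, "ax": 0, "ay": 0, "az": 0}, {"tx": -0.18, "ty": 0, "tz": 0.41, "ax": 0, "ay": 0, "az": 0}, {"tx": -0.17, "ty": 0, "tz": 0.48, "ax": 0, "ay": 0, "az": 0}, {"tx": -0.12, "ty": 0, "tz": 0.49, "ax": 0, "ay": 0, "az": 0}, {"tx": -0.06, "ty": 0, "tz": 0.45, "ax": 0, "ay": 0, "az": 0}, {"tx": 0, "ty": 0, "tz": 0, "ax": 0, "ay": 0, "az": 0}]}}

```text
time_s: 60.18
ee_pos: [0.6995, -0.1021, 0.2841]
eef_rot: [3.141, 0.0, 1.599]
force: [-2.1, 0.7, 4.8]
grip_width: 0.0004
grip_force: 2.4
```

>>> {"api": "apply_moves", "payload": {"increments": [{"tx": 0, "ty": 0, "tz": 0.1, "ax": 0, "ay": 0, "az": 0}, {"tx": 0, "ty": 0, "tz": 0, "ax": 0, "ay": 0, "az": 0}]}}

```text
time_s: 60.42
ee_pos: [0.6994, -0.102, 0.283]
eef_rot: [3.14, 0.001, 1.599]
force: [-8.6, 1.3, 17.4]
grip_width: 0.0004
grip_force: 8.4
```

>>> {"api": "apply_moves", "payload": {"increments": [{"tx": 0, "ty": 0, "tz": 0.1, "ax": 0, "ay": 0, "az": 0}, {"tx": 0, "ty": 0, "tz": 0, "ax": 0, "ay": 0, "az": 0}, {"tx": 0, "ty": 0, "tz": 0, "ax": 0, "ay": 0, "az": 0}]}}

```text
time_s: 60.8
ee_pos: [0.6994, -0.102, 0.2827]
eef_rot: [3.139, 0.001, 1.599]
force: [-17.7, 3.5, 34.8]
grip_width: 0.0004
grip_force: 17.2
```

```bash
python3 - <<'E'
from h import *
o=get_obs();R,p=pose(o);print(p-[0,0,.199],o["force"])
s=cam("scene");t=cam("top")
for q in(1.5,1.57,1.606):
    f=1.517+q;b=jig((83,75+214*np.cos(f),62+214*np.sin(f)));print(q,b.round(4),px(s,b).round(1),px(t,b).round(1))
blob(s,335,410,190,260,50)
g=s["bgr"].max(2)[205:250:2,350:400:2];print("\n".join("".join("%4d"%x for x in r) for r in g))
E
```

```text
[ 0.69937842 -0.10201222  0.08365192] [-17.74795228   3.53736502  34.76057201]
1.5 [ 0.6994 -0.1012  0.0886] [[362.9 223.3]] [[319.8 153.8]]
1.57 [ 0.6994 -0.1026  0.0737] [[363.  227.7]] [[320.2 155.5]]
1.606 [ 0.6994 -0.1028  0.066 ] [[363.  229.8]] [[320.2 156.3]]
blob 351 223 r 3.6
 129 131 136 138 107  99 103 103 103  95 137 139 134 137 134 136 133 133 138 135 134 131 131 133 133
 146 134 137 132 109  99 101 101  88  87 135 136 136 134 131 134 136 135 135 132 131 130 131 134 135
 137 133 139 132 108  97 100  94  90 107 133 136 136 134 130 137 133 135 137 131 132 129 132 166 203
 134 135 137 133 105  99  99  99  89 118 133 136 133 133 131 133 135 135 135 133 130 127 134 181 221
 131 136 137 132 106  98 102  96  92 118 132 134 136 134 131 134 131 138 136 133 126 127 137 173 149
 130 136 137 130 105  97 116  93  94 119 134 135 136 135 134 135 132 134 137 132 129 130 145 143 200
 101 134 133 129 106 100 102  85  94 121 135 132 136 130 131 135 133 133 150 160 164 154 145 106 141
  62 101 131 130 116 100 100  92 104 118 133 131 136 129 129 135 133 162 178 138 101 103  98 154 178
  25 
[... 809 characters left out ...]
38 138 135 133 135 175 183 140 119 120 121 127 124 126 125 118 102 135 137 112 108 101 119  96
 138 137 138 137 135 135 148 167 184 157 118 122 123 120 129 127 119 101 100 134 137 101 103 124 102
 130 137 138 135 139 135 133 130 171 187 164 127 121 120 123 126 114 101 102 102 109 134 114 122 104
 131 131 135 136 136 131 115 100 151 186 187 179 131 112 113 119 109 101 105 117 103 101 161 139 114
 133 130 124 116 114  99  87  87 152 190 186 187 183 149 118 118 110 104 115 144 113 100  98 119 114
 166 102  81  92  96 105 111 154 192 191 189 186 187 187 162 117 108 104  98  99 101 101  90  97 151
 108  85  95 169 197 219 213 202 191 193 188 188 188 186 186 173 119 124 150 115 101 104 111 120 162
```

The ball is at (362,231) in the scene view, which matches the stop, and the force rises stiffly. Letting it back up behind the fingers by reversing the path.

>>> {"api": "apply_moves", "payload": {"increments": [{"tx": 0, "ty": 0, "tz": -0.2, "ax": 0, "ay": 0, "az": 0}, {"tx": 0.06, "ty": 0, "tz": -0.45, "ax": 0, "ay": 0, "az": 0}, {"tx": 0.12, "ty": 0, "tz": -0.49, "ax": 0, "ay": 0, "az": 0}, {"tx": 0.17, "ty": 0, "tz": -0.48, "ax": 0, "ay": 0, "az": 0}, {"tx": 0.18, "ty": 0, "tz": -0.41, "ax": 0, "ay": 0, "az": 0}, {"tx": 0.23, "ty": 0, "tz": -0.46, "ax": 0, "ay": 0, "az": 0}, {"tx": 0.24, "ty": 0.04, "tz": -0.43, "ax": 0, "ay": 0, "az": 0}, {"tx": 0.295, "ty": 0, "tz": -0.4, "ax": 0, "ay": 0, "az": 0}, {"tx": 0.295, "ty": 0, "tz": -0.4, "ax": 0, "ay": 0, "az": 0}, {"tx": 0.33, "ty": 0, "tz": -0.365, "ax": 0, "ay": 0, "az": 0}, {"tx": 0.33, "ty": 0, "tz": -0.365, "ax": 0, "ay": 0, "az": 0}, {"tx": 0.355, "ty": 0, "tz": -0.32, "ax": 0, "ay": 0, "az": 0}]}}

```text
time_s: 62.4
ee_pos: [0.6985, -0.023, 0.4221]
eef_rot: [3.142, -0.0, 1.599]
force: [0.0, 0.7, 2.8]
grip_width: 0.0006
grip_force: 0.8
```

>>> {"api": "apply_moves", "payload": {"increments": [{"tx": 0.355, "ty": 0, "tz": -0.32, "ax": 0, "ay": 0, "az": 0}, {"tx": 0.395, "ty": 0, "tz": -0.27, "ax": 0, "ay": 0, "az": 0}, {"tx": 0.395, "ty": 0, "tz": -0.27, "ax": 0, "ay": 0, "az": 0}, {"tx": 0.43, "ty": -0.03, "tz": -0.22, "ax": 0, "ay": 0, "az": 0}, {"tx": 0.43, "ty": -0.03, "tz": -0.22, "ax": 0, "ay": 0, "az": 0}, {"tx": 0.45, "ty": 0, "tz": -0.12, "ax": 0, "ay": 0, "az": 0}, {"tx": 0.45, "ty": 0, "tz": -0.12, "ax": 0, "ay": 0, "az": 0}, {"tx": 0.47, "ty": 0, "tz": -0.06, "ax": 0, "ay": 0, "az": 0}, {"tx": 0.47, "ty": 0, "tz": -0.06, "ax": 0, "ay": 0, "az": 0}, {"tx": 0.48, "ty": 0, "tz": 0, "ax": 0, "ay": 0, "az": 0}, {"tx": 0.48, "ty": 0, "tz": 0.01, "ax": 0, "ay": 0, "az": 0}, {"tx": 0.48, "ty": 0, "tz": 0.07, "ax": 0, "ay": 0, "az": 0}]}}

```text
time_s: 63.9
ee_pos: [0.6922, 0.1356, 0.4688]
eef_rot: [3.142, 0.0, 1.599]
force: [0.3, 0.8, 1.4]
grip_width: 0.0005
grip_force: 0.6
```

>>> {"api": "apply_moves", "payload": {"increments": [{"tx": 0.48, "ty": 0, "tz": 0.07, "ax": 0, "ay": 0, "az": 0}, {"tx": 0.7, "ty": 0, "tz": 0.1, "ax": 0, "ay": 0, "az": 0}, {"tx": 0.7, "ty": 0, "tz": 0.1, "ax": 0, "ay": 0, "az": 0}, {"tx": 0, "ty": 0, "tz": 0, "ax": 0, "ay": 0, "az": 0}]}}

```text
time_s: 64.4
ee_pos: [0.6905, 0.193, 0.46]
eef_rot: [-3.141, 0.0, 1.601]
force: [1.1, -0.4, 0.4]
grip_width: 0.0005
grip_force: 0.0
```

```bash
python3 - <<'E'
from h import *
o=get_obs();R,p=pose(o);print(p-[0,0,.199],o["force"])
s=cam("scene");t=cam("top")
f=1.517;b=jig((83,75+214*np.cos(f),62+214*np.sin(f)));print(px(s,b).round(1),px(t,b).round(1))
blob(s,315,345,135,165,60);blob(t,215,245,115,145,60)
for a,b,n in greens(t,20):
    if 130<a[1]<260 and a[0]>180: print(a.round(0),b.round(0),n,tojig(onz(t,[a,b],.044)).round(0).tolist())
E
```

```text
[0.69052562 0.19295403 0.26097149] [ 1.09093673 -0.39566538  0.39113309]
[[325.  146.2]] [[228.8 129.1]]
blob 325 149 r 4.2
blob 229 129 r 6.6
[259. 164.] [259. 175.] 42 [[68.0, 45.0], [34.0, 44.0]]
[274. 164.] [274. 174.] 44 [[68.0, 0.0], [37.0, -0.0]]
[289. 164.] [288. 174.] 43 [[67.0, -45.0], [36.0, -45.0]]
[258. 179.] [258. 208.] 89 [[22.0, 44.0], [-66.0, 44.0]]
[273. 178.] [273. 204.] 82 [[24.0, -1.0], [-54.0, -1.0]]
[289. 178.] [288. 207.] 80 [[24.0, -47.0], [-64.0, -44.0]]
[257. 215.] [257. 228.] 40 [[-87.0, 45.0], [-125.0, 45.0]]
[273. 215.] [272. 228.] 32 [[-87.0, -1.0], [-125.0, 1.0]]
[288. 215.] [289. 228.] 33 [[-87.0, -45.0], [-125.0, -46.0]]
```

The lever is back at rest (ball at its start pixels) and the brushes are still clamped. Now to the left of the clamp ball to open it.

>>> {"api": "apply_moves", "payload": {"increments": [{"tx": 0, "ty": -0.893, "tz": 0, "ax": 0, "ay": 0, "az": 0}, {"tx": 0, "ty": -0.893, "tz": 0, "ax": 0, "ay": 0, "az": 0}, {"tx": 0, "ty": -0.893, "tz": 0, "ax": 0, "ay": 0, "az": 0}, {"tx": 0, "ty": -0.893, "tz": 0, "ax": 0, "ay": 0, "az": 0}, {"tx": 0, "ty": -0.893, "tz": 0, "ax": 0, "ay": 0, "az": 0}, {"tx": 0, "ty": -0.893, "tz": 0, "ax": 0, "ay": 0, "az": 0}, {"tx": -0.85, "ty": 0, "tz": 0.3, "ax": 0, "ay": 0, "az": 0}, {"tx": -0.85, "ty": 0, "tz": 0.3, "ax": 0, "ay": 0, "az": 0}, {"tx": -0.85, "ty": 0, "tz": 0.3, "ax": 0, "ay": 0, "az": 0}, {"tx": -0.85, "ty": 0, "tz": 0.3, "ax": 0, "ay": 0, "az": 0}, {"tx": -0.85, "ty": 0, "tz": 0.3, "ax": 0, "ay": 0, "az": 0}, {"tx": 0, "ty": 0, "tz": 0, "ax": 0, "ay": 0, "az": 0}]}}

```text
time_s: 66.0
ee_pos: [0.5335, 0.0574, 0.4156]
eef_rot: [-3.141, 0.0, 1.596]
force: [0.1, 0.6, -0.3]
grip_width: 0.0005
grip_force: 0.0
```

```bash
python3 - <<'E'
from h import *
o=get_obs();R,p=pose(o);P=p-[0,0,.199];print(P)
Q=[1.745]+list(np.linspace(1.745,0,12)[1:])+[-.04]
B=[np.array([.534,.053,.103])]+[jig((-80,-107.6+116*np.cos(2.443-q)+23.5-1,38.2-11+116*np.sin(2.443-q))) for q in Q]
for b in B:
    d=R.T@(b-P)/.03;P=b;print(b.round(3),d.round(3))
E
```

```text
[0.53354316 0.0574164  0.21656509]
[0.534 0.053 0.103] [-0.147  0.013  3.786]
[0.533 0.036 0.102] [-0.573 -0.05   0.042]
[0.533 0.023 0.115] [-0.43  -0.    -0.437]
[0.534 0.008 0.126] [-0.493 -0.    -0.363]
[ 0.534 -0.008  0.134] [-0.545 -0.    -0.281]
[ 0.534 -0.026  0.14 ] [-0.582 -0.    -0.191]
[ 0.535 -0.044  0.143] [-0.605 -0.    -0.097]
[ 0.535 -0.062  0.143] [-0.613  0.    -0.   ]
[ 0.536 -0.08   0.14 ] [-0.605  0.     0.097]
[ 0.536 -0.098  0.134] [-0.582  0.     0.191]
[ 0.537 -0.114  0.126] [-0.545  0.     0.281]
[ 0.537 -0.129  0.115] [-0.494  0.     0.363]
[ 0.537 -0.142  0.102] [-0.43   0.     0.437]
[ 0.537 -0.145  0.098] [-0.097  0.     0.12 ]
```

>>> {"api": "apply_moves", "payload": {"increments": [{"tx": -0.15, "ty": 0, "tz": 0.95, "ax": 0, "ay": 0, "az": 0}, {"tx": 0, "ty": 0, "tz": 0.95, "ax": 0, "ay": 0, "az": 0}, {"tx": 0, "ty": 0, "tz": 0.95, "ax": 0, "ay": 0, "az": 0}, {"tx": 0, "ty": 0, "tz": 0.93, "ax": 0, "ay": 0, "az": 0}, {"tx": -0.3, "ty": -0.03, "tz": 0.02, "ax": 0, "ay": 0, "az": 0}, {"tx": -0.27, "ty": 0, "tz": 0.02, "ax": 0, "ay": 0, "az": 0}, {"tx": -0.21, "ty": 0, "tz": -0.22, "ax": 0, "ay": 0, "az": 0}, {"tx": -0.22, "ty": 0, "tz": -0.22, "ax": 0, "ay": 0, "az": 0}, {"tx": -0.24, "ty": 0, "tz": -0.18, "ax": 0, "ay": 0, "az": 0}, {"tx": -0.25, "ty": 0, "tz": -0.18, "ax": 0, "ay": 0, "az": 0}, {"tx": -0.27, "ty": 0, "tz": -0.14, "ax": 0, "ay": 0, "az": 0}, {"tx": -0.27, "ty": 0, "tz": -0.14, "ax": 0, "ay": 0, "az": 0}]}}

```text
time_s: 67.5
ee_pos: [0.5348, -0.0064, 0.3364]
eef_rot: [3.137, -0.001, 1.599]
force: [-0.1, 4.7, 3.8]
grip_width: 0.0007
grip_force: 2.1
```

>>> {"api": "apply_moves", "payload": {"increments": [{"tx": -0.29, "ty": 0, "tz": -0.1, "ax": 0, "ay": 0, "az": 0}, {"tx": -0.29, "ty": 0, "tz": -0.1, "ax": 0, "ay": 0, "az": 0}, {"tx": -0.3, "ty": 0, "tz": -0.05, "ax": 0, "ay": 0, "az": 0}, {"tx": -0.3, "ty": 0, "tz": -0.05, "ax": 0, "ay": 0, "az": 0}, {"tx": -0.31, "ty": 0, "tz": 0, "ax": 0, "ay": 0, "az": 0}, {"tx": -0.31, "ty": 0, "tz": 0, "ax": 0, "ay": 0, "az": 0}, {"tx": -0.3, "ty": 0, "tz": 0.05, "ax": 0, "ay": 0, "az": 0}, {"tx": -0.3, "ty": 0, "tz": 0.05, "ax": 0, "ay": 0, "az": 0}, {"tx": -0.29, "ty": 0, "tz": 0.1, "ax": 0, "ay": 0, "az": 0}, {"tx": -0.29, "ty": 0, "tz": 0.1, "ax": 0, "ay": 0, "az": 0}]}}

```text
time_s: 68.75
ee_pos: [0.537, -0.0962, 0.3332]
eef_rot: [-3.141, -0.0, 1.599]
force: [0.5, 1.2, 0.5]
grip_width: 0.0003
grip_force: 0.7
```

>>> {"api": "apply_moves", "payload": {"increments": [{"tx": -0.27, "ty": 0, "tz": 0.14, "ax": 0, "ay": 0, "az": 0}, {"tx": -0.27, "ty": 0, "tz": 0.14, "ax": 0, "ay": 0, "az": 0}, {"tx": -0.25, "ty": 0, "tz": 0.18, "ax": 0, "ay": 0, "az": 0}, {"tx": -0.25, "ty": 0, "tz": 0.18, "ax": 0, "ay": 0, "az": 0}, {"tx": -0.22, "ty": 0, "tz": 0.22, "ax": 0, "ay": 0, "az": 0}, {"tx": -0.22, "ty": 0, "tz": 0.22, "ax": 0, "ay": 0, "az": 0}, {"tx": 0, "ty": 0, "tz": 0, "ax": 0, "ay": 0, "az": 0}]}}

```text
time_s: 69.62
ee_pos: [0.5386, -0.1386, 0.3035]
eef_rot: [3.139, -0.004, 1.599]
force: [-8.1, 23.7, 32.2]
grip_width: 0.0003
grip_force: 19.3
```

```bash
python3 - <<'E'
from h import *
o=get_obs();R,p=pose(o);print(p-[0,0,.199],o["force"])
s=cam("scene");t=cam("top")
for q in(0,.1,.2):
    b=jig((-80,-107.6+116*np.cos(2.443-q),38.2+116*np.sin(2.443-q)));print(q,px(s,b).round(1),px(t,b).round(1))
blob(s,315,345,225,255,50)
for a,b,n in greens(t,20):
    if 130<a[1]<260 and a[0]>180: print(a.round(0),b.round(0),n,tojig(onz(t,[a,b],.044)).round(0).tolist())
E
```

```text
[ 0.5386058  -0.13857906  0.10447835] [-8.09979568 23.7317531  32.16779674]
0 [[328.9 239.5]] [[342.  207.4]]
0.1 [[327.4 235.7]] [[339.3 206.8]]
0.2 [[325.8 232.1]] [[336.3 206.2]]
blob 327 242 r 3.2
[259. 164.] [259. 175.] 42 [[68.0, 45.0], [34.0, 44.0]]
[274. 164.] [274. 174.] 44 [[68.0, 0.0], [37.0, -0.0]]
[289. 164.] [288. 174.] 43 [[67.0, -45.0], [36.0, -45.0]]
[258. 179.] [257. 228.] 149 [[22.0, 44.0], [-125.0, 45.0]]
[274. 178.] [273. 228.] 139 [[24.0, -1.0], [-125.0, -0.0]]
[289. 178.] [288. 223.] 124 [[24.0, -46.0], [-111.0, -45.0]]
```

The clamp is open against its stop (force rising, ball back at its starting pixels). I'm backing away, turning, and going for the right-hand brush.

>>> {"api": "apply_moves", "payload": {"increments": [{"tx": 0.3, "ty": 0, "tz": -0.1, "ax": 0, "ay": 0, "az": 0}, {"tx": 0.1, "ty": 0, "tz": -1, "ax": 0, "ay": 0, "az": 0}, {"tx": 0, "ty": 0, "tz": -1, "ax": 0, "ay": 0, "az": 0}, {"tx": 0, "ty": 0, "tz": -1, "ax": 0, "ay": 0, "az": 0}, {"tx": 0, "ty": 0, "tz": -1, "ax": 0, "ay": 0, "az": 0}, {"tx": 0, "ty": 0, "tz": 0, "ax": 0, "ay": 0, "az": 1}, {"tx": 0, "ty": 0, "tz": 0, "ax": 0, "ay": 0, "az": 1}, {"tx": 0, "ty": 0, "tz": 0, "ax": 0, "ay": 0, "az": 1}, {"tx": 0, "ty": 0, "tz": 0, "ax": 0, "ay": 0, "az": 1}, {"tx": 0, "ty": 0, "tz": 0, "ax": 0, "ay": 0, "az": 1}, {"tx": 0, "ty": 0, "tz": 0, "ax": 0, "ay": 0, "az": 1}, {"tx": 0, "ty": 0, "tz": 0, "ax": 0, "ay": 0, "az": 1}]}}

```text
time_s: 71.22
ee_pos: [0.5379, -0.1282, 0.4235]
eef_rot: [-3.141, 0.0, 0.985]
force: [-0.2, -0.2, 0.1]
grip_width: 0.0004
grip_force: 0.0
```

>>> {"api": "apply_moves", "payload": {"increments": [{"tx": 0, "ty": 0, "tz": 0, "ax": 0, "ay": 0, "az": 1}, {"tx": 0, "ty": 0, "tz": 0, "ax": 0, "ay": 0, "az": 1}, {"tx": 0, "ty": 0, "tz": 0, "ax": 0, "ay": 0, "az": 1}, {"tx": 0, "ty": 0, "tz": 0, "ax": 0, "ay": 0, "az": 1}, {"tx": 0, "ty": 0, "tz": 0, "ax": 0, "ay": 0, "az": 1}, {"tx": 0, "ty": 0, "tz": 0, "ax": 0, "ay": 0, "az": 1}, {"tx": 0, "ty": 0, "tz": 0, "ax": 0, "ay": 0, "az": 1}, {"tx": 0, "ty": 0, "tz": 0, "ax": 0, "ay": 0, "az": 1}, {"tx": 0, "ty": 0, "tz": 0, "ax": 0, "ay": 0, "az": 1}, {"tx": 0, "ty": 0, "tz": 0, "ax": 0, "ay": 0, "az": 1}, {"tx": 0, "ty": 0, "tz": 0, "ax": 0, "ay": 0, "az": 1}], "jaw": 0.68}}

```text
time_s: 72.6
ee_pos: [0.5379, -0.1282, 0.4235]
eef_rot: [-3.141, 0.001, 0.025]
force: [0.2, 0.4, 0.5]
grip_width: 0.0302
grip_force: 0.0
```

```bash
python3 - <<'E'
from h import *
o=get_obs();print(o["ee_pos"],o["eef_rot"]);q=jig((5,-45,0));plan(q[0],q[1],.041,JY)
s=cam("scene");t=cam("top");blob(s,315,345,225,255,50);blob(t,330,352,198,216,75)
for z in(.024,):
    H=cv2.cvtColor(t["bgr"],cv2.COLOR_BGR2HSV);m=cv2.inRange(H,(18,60,140),(28,200,255));m[:200]=0;m[320:]=0;m[:,:385]=0;m[:,460:]=0
    m=cv2.morphologyEx(m,cv2.MORPH_CLOSE,np.ones((7,7)));cn=max(cv2.findContours(m,0,2)[0],key=cv2.contourArea);r=cv2.minAreaRect(cn);bx=cv2.boxPoints(r);print(r,onz(t,bx,.012).round(3).tolist(),onz(t,[r[0]],.012))
E
```

```text
[ 0.53793742 -0.12821501  0.4234564 ] [-3.14144237e+00  8.93751989e-04  2.49701146e-02]
tx 2.808 ty -3.842 tz 6.113 az -0.00 maxT rows 6.1
blob 325 242 r 2.8
blob 334 212 r 3.6
((421.5, 259.5), (72.99998474121094, 118.99998474121094), 0.0) [[0.239, -0.294, 0.012], [0.584, -0.3, 0.012], [0.588, -0.52, 0.012], [0.241, -0.502, 0.012]] [[ 0.40802777 -0.40302157  0.012     ]]
```

>>> {"api": "apply_moves", "payload": {"increments": [{"tx": 0.702, "ty": -0.96, "tz": 0, "ax": 0, "ay": 0, "az": 0}, {"tx": 0.702, "ty": -0.96, "tz": 0, "ax": 0, "ay": 0, "az": 0}, {"tx": 0.702, "ty": -0.96, "tz": 0, "ax": 0, "ay": 0, "az": 0}, {"tx": 0.702, "ty": -0.96, "tz": 0, "ax": 0, "ay": 0, "az": 0}, {"tx": 0, "ty": 0, "tz": 1, "ax": 0, "ay": 0, "az": 0}, {"tx": 0, "ty": 0, "tz": 1, "ax": 0, "ay": 0, "az": 0}, {"tx": 0, "ty": 0, "tz": 1, "ax": 0, "ay": 0, "az": 0}, {"tx": 0, "ty": 0, "tz": 1, "ax": 0, "ay": 0, "az": 0}, {"tx": 0, "ty": 0, "tz": 0.9, "ax": 0, "ay": 0, "az": 0}, {"tx": 0, "ty": 0, "tz": 0.7, "ax": 0, "ay": 0, "az": 0}, {"tx": 0, "ty": 0, "tz": 0.5, "ax": 0, "ay": 0, "az": 0}, {"tx": 0, "ty": 0, "tz": 0, "ax": 0, "ay": 0, "az": 0}]}}

```text
time_s: 74.2
ee_pos: [0.6188, -0.0106, 0.2401]
eef_rot: [-3.141, 0.002, 0.029]
force: [1.2, 0.9, 0.7]
grip_width: 0.0299
grip_force: 0.0
```

>>> {"api": "apply_moves", "payload": {"increments": [{"tx": 0, "ty": 0, "tz": 0, "ax": 0, "ay": 0, "az": 0}, {"tx": 0, "ty": 0, "tz": 0, "ax": 0, "ay": 0, "az": 0}, {"tx": 0, "ty": 0, "tz": 0, "ax": 0, "ay": 0, "az": 0}, {"tx": 0, "ty": 0, "tz": 0, "ax": 0, "ay": 0, "az": 0}], "jaw": 1, "force": 25}}

```text
time_s: 74.7
ee_pos: [0.6191, -0.0109, 0.2421]
eef_rot: [3.141, -0.002, 0.028]
force: [-0.7, -4.6, 5.7]
grip_width: 0.0135
grip_force: 25.1
```

>>> {"api": "apply_moves", "payload": {"increments": [{"tx": 0, "ty": 0, "tz": -0.4, "ax": 0, "ay": 0, "az": 0}, {"tx": 0, "ty": 0, "tz": -0.9, "ax": 0, "ay": 0, "az": 0}, {"tx": 0, "ty": 0, "tz": -1, "ax": 0, "ay": 0, "az": 0}, {"tx": 0, "ty": 0, "tz": -1, "ax": 0, "ay": 0, "az": 0}, {"tx": 0, "ty": 0, "tz": -1, "ax": 0, "ay": 0, "az": 0}, {"tx": 0, "ty": 0, "tz": -1, "ax": 0, "ay": 0, "az": 0}, {"tx": 0, "ty": 0, "tz": -0.9, "ax": 0, "ay": 0, "az": 0}, {"tx": -0.9, "ty": 0, "tz": 0, "ax": 0, "ay": 0, "az": 0}, {"tx": -0.9, "ty": 0, "tz": 0, "ax": 0, "ay": 0, "az": 0}, {"tx": -0.9, "ty": 0, "tz": 0, "ax": 0, "ay": 0, "az": 0}, {"tx": -0.9, "ty": 0, "tz": 0, "ax": 0, "ay": 0, "az": 0}, {"tx": -0.9, "ty": 0, "tz": 0, "ax": 0, "ay": 0, "az": 0}]}}

```text
time_s: 76.2
ee_pos: [0.4828, -0.014, 0.4277]
eef_rot: [-3.141, -0.0, 0.028]
force: [0.0, -0.7, -0.3]
grip_width: 0.0132
grip_force: 25.0
```

```bash
cat >> h.py <<'E'
TC=np.array([.405,-.406]);TY=-.035
def tray(u,v):
    c,s=np.cos(TY),np.sin(TY);return TC+np.array([c*u-s*v,s*u+c*v])/1000
def planseq(x,y,tip,yaw):
    "az now, then translation in the turned frame"
    o=get_obs();R,p=pose(o);d=np.array([x,y])-p[:2];c,s=np.cos(yaw),np.sin(yaw);print("az %.2f"%(-np.degrees(yaw-o["eef_rot"][2])/5),"tx %.3f ty %.3f tz %.3f"%((c*d[0]+s*d[1])/.03,(s*d[0]-c*d[1])/.03,(p[2]-.199-tip)/.03))
E
python3 - <<'E'
from h import *
o=get_obs();print(o["ee_pos"],o["eef_rot"]);q=tray(5,-40);print(q);planseq(*q,.05,TY)
E
```

```text
[ 0.48279454 -0.01404646  0.4277151 ] [-3.14112686e+00 -3.86550347e-04  2.82201808e-02]
[ 0.40859722 -0.44615047]
az 0.72 tx -1.968 ty 14.481 tz 5.957
```

>>> {"api": "apply_moves", "payload": {"increments": [{"tx": 0, "ty": 0, "tz": 0, "ax": 0, "ay": 0, "az": 0.72}, {"tx": -0.984, "ty": 0, "tz": 0, "ax": 0, "ay": 0, "az": 0}, {"tx": -0.984, "ty": 0, "tz": 0, "ax": 0, "ay": 0, "az": 0}, {"tx": 0, "ty": 0.965, "tz": 0, "ax": 0, "ay": 0, "az": 0}, {"tx": 0, "ty": 0.965, "tz": 0, "ax": 0, "ay": 0, "az": 0}, {"tx": 0, "ty": 0.965, "tz": 0, "ax": 0, "ay": 0, "az": 0}, {"tx": 0, "ty": 0.965, "tz": 0, "ax": 0, "ay": 0, "az": 0}, {"tx": 0, "ty": 0.965, "tz": 0, "ax": 0, "ay": 0, "az": 0}, {"tx": 0, "ty": 0.965, "tz": 0, "ax": 0, "ay": 0, "az": 0}, {"tx": 0, "ty": 0.965, "tz": 0, "ax": 0, "ay": 0, "az": 0}, {"tx": 0, "ty": 0.965, "tz": 0, "ax": 0, "ay": 0, "az": 0}, {"tx": 0, "ty": 0.965, "tz": 0, "ax": 0, "ay": 0, "az": 0}]}}

```text
time_s: 77.7
ee_pos: [0.4156, -0.2733, 0.4278]
eef_rot: [-3.141, -0.001, -0.035]
force: [-0.8, -0.4, 0.1]
grip_width: 0.0137
grip_force: 25.0
```

>>> {"api": "apply_moves", "payload": {"increments": [{"tx": 0, "ty": 0.965, "tz": 0, "ax": 0, "ay": 0, "az": 0}, {"tx": 0, "ty": 0.965, "tz": 0, "ax": 0, "ay": 0, "az": 0}, {"tx": 0, "ty": 0.965, "tz": 0, "ax": 0, "ay": 0, "az": 0}, {"tx": 0, "ty": 0.965, "tz": 0.8, "ax": 0, "ay": 0, "az": 0}, {"tx": 0, "ty": 0.965, "tz": 1, "ax": 0, "ay": 0, "az": 0}, {"tx": 0, "ty": 0.965, "tz": 1, "ax": 0, "ay": 0, "az": 0}, {"tx": 0, "ty": 0, "tz": 1, "ax": 0, "ay": 0, "az": 0}, {"tx": 0, "ty": 0, "tz": 0, "ax": 0, "ay": 0, "az": 0}]}}

```text
time_s: 78.7
ee_pos: [0.4096, -0.4459, 0.3116]
eef_rot: [-3.138, 0.002, -0.035]
force: [-0.1, -0.3, 0.2]
grip_width: 0.0133
grip_force: 25.0
```

```bash
python3 - <<'E'
from h import *
o=get_obs();R,p=pose(o);print(p-[0,0,.199],o["eef_rot"],o["grip_width"]);q=tray(5,-40);planseq(*q,.012,TY)
c=cam("wrist");cv2.imwrite("pics/w13.png",c["bgr"])
H=cv2.cvtColor(c["bgr"],cv2.COLOR_BGR2HSV)
for z in(.024,):
    X=[tray(u,v) for u,v in((155,82.5),(155,-82.5),(0,82.5),(0,-82.5))];print(px(c,[[*x,z] for x in X]).round(0).tolist())
for v in (110,150,190): print(v,[H[v,u].tolist() for u in range(150,420,10)])
print([H[v,250].tolist() for v in range(20,120,5)])
E
```

```text
[ 0.40962547 -0.4459315   0.11260673] [-3.13829684e+00  2.42683042e-03 -3.50049397e-02] 0.013267552059302325
az -0.00 tx -0.034 ty 0.008 tz 3.354
[[179.0, 32.0], [372.0, 32.0], [198.0, 206.0], [365.0, 206.0]]
110 [[16, 110, 141], [16, 105, 151], [20, 55, 92], [16, 107, 148], [16, 102, 137], [18, 115, 120], [18, 119, 182], [18, 119, 189], [18, 119, 178], [18, 118, 182], [18, 119, 186], [18, 119, 176], [18, 119, 184], [18, 117, 178], [18, 118, 180], [18, 118, 177], [20, 101, 205], [30, 28, 246], [24, 77, 242], [18, 120, 185], [18, 119, 199], [18, 119, 203], [26, 91, 247], [19, 100, 230], [78, 6, 206], [80, 7, 209], [78, 6, 204]]
150 [[17, 100, 125], [16, 86, 145], [17, 104, 147], [16, 104, 135], [16, 103, 129], [18, 119, 178], [18, 116, 165], [18, 119, 188], [18, 117, 174], [18, 119, 182], [18, 119, 180], [18, 119, 176], [18, 120, 181], [18, 119, 189], [18, 118, 175], [18, 118, 179], [18, 115, 144], [54, 56, 68], [41, 51, 55], [18, 118, 182], [18, 116, 193], [17, 118, 201], [17, 117, 202], [14, 93, 198], [80, 7, 207], [72, 6, 204], [72, 6, 201]]
190 [[17, 104, 137], [16, 108, 137], [16, 103, 131], [16, 97, 140], [16, 105, 143], [16, 109, 155], [18, 109, 91], [18, 119, 184], [18, 118, 173], [18, 118, 175], [18, 118, 179], [25, 95, 246], [26, 92, 246], [28, 76, 246], [24, 94, 246], [18, 118, 175], [24, 101, 156], [58, 51, 65], [60, 44, 52], [26, 88, 246], [27, 80, 246], [17, 110, 134], [18, 108, 228], [17, 93, 222], [60, 7, 195], [66, 6, 197], [68, 5, 194]]
[[20, 101, 234], [18, 105, 225], [18, 107, 202], [16, 109, 213], [28, 79, 246], [17, 115, 122], [26, 91, 247], [25, 93, 247], [18, 121, 196], [18, 119, 184], [18, 119, 184], [18, 119, 185], [18, 119, 186], [18, 118, 186], [18, 119, 186], [18, 119, 186], [18, 121, 186], [18, 120, 187], [18, 119, 186], [18, 119, 187]]
```

View pics/w13.png

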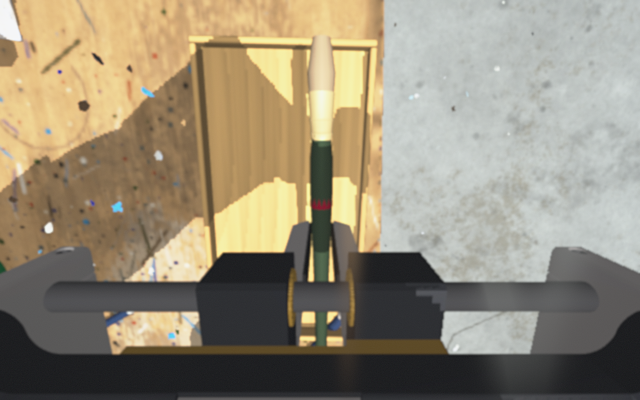

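The tray's far corners are at (190,40) and (376,42), with the brush hanging inside at column 321. I'll correct the tray pose with them.

```bash
python3 - <<'E'
from h import *
c=cam("wrist");print(onz(c,[(190,40),(376,42),(206,206),(205,246)],.024).round(4).tolist())
t=cam("top");H=cv2.cvtColor(t["bgr"],cv2.COLOR_BGR2HSV)
print([H[v,446].tolist() for v in range(300,326,2)])
print(onz(t,[(395,208),(451,208.5),(452,315),(395,315)],.024).round(4).tolist())
E
```

```text
[[0.5576, -0.3372, 0.024], [0.5503, -0.4988, 0.024], [0.408, -0.3312, 0.024], [0.3653, -0.3244, 0.024]]
[[28, 93, 96], [28, 94, 95], [28, 90, 96], [29, 91, 95], [28, 93, 96], [28, 94, 95], [28, 90, 96], [28, 91, 95], [29, 92, 94], [28, 91, 95], [29, 91, 95], [29, 89, 95], [28, 94, 95]]
[[0.5574, -0.3268, 0.024], [0.5588, -0.4935, 0.024], [0.2528, -0.4809, 0.024], [0.2508, -0.32, 0.024]]
```

```bash
sed -i 's/^TC=.*/TC=np.array([.400,-.410]);TY=-.042/' h.py; python3 - <<'E'
from h import *
q=tray(5,-40);print(q);planseq(*q,.012,TY)
E
```

```text
[ 0.40331608 -0.45017466]
az 0.09 tx -0.219 ty 0.147 tz 3.469
```

>>> {"api": "apply_moves", "payload": {"increments": [{"tx": -0.22, "ty": 0.147, "tz": 0.8, "ax": 0, "ay": 0, "az": 0.09}, {"tx": 0, "ty": 0, "tz": 0.9, "ax": 0, "ay": 0, "az": 0}, {"tx": 0, "ty": 0, "tz": 0.8, "ax": 0, "ay": 0, "az": 0}, {"tx": 0, "ty": 0, "tz": 0.6, "ax": 0, "ay": 0, "az": 0}, {"tx": 0, "ty": 0, "tz": 0.34, "ax": 0, "ay": 0, "az": 0}, {"tx": 0, "ty": 0, "tz": 0, "ax": 0, "ay": 0, "az": 0}]}}

```text
time_s: 79.6
ee_pos: [0.4032, -0.4507, 0.2106]
eef_rot: [3.141, -0.001, -0.043]
force: [-0.5, 0.5, -0.6]
grip_width: 0.0131
grip_force: 25.0
```

>>> {"api": "apply_moves", "payload": {"increments": [{"tx": 0, "ty": 0, "tz": 0, "ax": 0, "ay": 0, "az": 0}, {"tx": 0, "ty": 0, "tz": 0, "ax": 0, "ay": 0, "az": 0}, {"tx": 0, "ty": 0, "tz": 0, "ax": 0, "ay": 0, "az": 0}, {"tx": 0, "ty": 0, "tz": -0.4, "ax": 0, "ay": 0, "az": 0}, {"tx": 0, "ty": 0, "tz": -1, "ax": 0, "ay": 0, "az": 0}, {"tx": 0, "ty": 0, "tz": -1, "ax": 0, "ay": 0, "az": 0}, {"tx": 0, "ty": 0, "tz": -1, "ax": 0, "ay": 0, "az": 0}, {"tx": 0, "ty": 0, "tz": -1, "ax": 0, "ay": 0, "az": 0}, {"tx": 0, "ty": 0, "tz": -1, "ax": 0, "ay": 0, "az": 0}, {"tx": 0, "ty": 0, "tz": -1, "ax": 0, "ay": 0, "az": 0}], "jaw": 0.75}}

```text
time_s: 80.85
ee_pos: [0.4028, -0.4502, 0.404]
eef_rot: [3.141, -0.001, -0.043]
force: [0.1, 0.1, -0.2]
grip_width: 0.0234
grip_force: 0.0
```

```bash
python3 - <<'E'
from h import *
c=cam("wrist");cc,ss=np.cos(TY),np.sin(TY)
for a,b,n in greens(c,60):
    X=onz(c,[a,b],.013);print(a.round(0),b.round(0),n,((X[:,:2]-TC)@np.array([[cc,-ss],[ss,cc]])*1000).round(0).tolist())
t=cam("top")
for a,b,n in greens(t,20):
    if 130<a[1]<260 and a[0]>180: print(a.round(0),b.round(0),n,tojig(onz(t,[a,b],.044)).round(0).tolist())
q=jig((5,0,0));planseq(*q,.041,JY)
E
```

```text
[322. 137.] [321. 163.] 223 [[64.0, -42.0], [30.0, -41.0]]
[321. 171.] [322. 270.] 505 [[19.0, -41.0], [-126.0, -41.0]]
[  4. 216.] [ 71. 242.] 1249 [[-43.0, 400.0], [-82.0, 314.0]]
[  0. 262.] [  4. 272.] 60 [[-112.0, 423.0], [-129.0, 422.0]]
[259. 164.] [259. 175.] 42 [[68.0, 45.0], [34.0, 44.0]]
[274. 164.] [274. 174.] 44 [[68.0, 0.0], [37.0, -0.0]]
[258. 179.] [257. 228.] 147 [[22.0, 44.0], [-125.0, 45.0]]
[274. 178.] [273. 228.] 141 [[24.0, -1.0], [-125.0, -0.0]]
[438. 241.] [439. 252.] 49 [[-166.0, -474.0], [-198.0, -476.0]]
[439. 256.] [438. 264.] 36 [[-209.0, -475.0], [-232.0, -469.0]]Traceback (most recent call last):
  File "<stdin>", line 8, in <module>
TypeError: planseq() takes 4 positional arguments but 5 were given
```

Brush 1 lies in the tray (tail −126, y −41 in tray frame), with two left in the jig. Fetching the centre one.

>>> {"api": "apply_moves", "payload": {"increments": [{"tx": 0, "ty": 0, "tz": -0.4, "ax": 0, "ay": 0, "az": -0.78}, {"tx": 0, "ty": -1, "tz": 0, "ax": 0, "ay": 0, "az": 0}, {"tx": 0, "ty": -1, "tz": 0, "ax": 0, "ay": 0, "az": 0}, {"tx": 0, "ty": -1, "tz": 0, "ax": 0, "ay": 0, "az": 0}, {"tx": 0, "ty": -1, "tz": 0, "ax": 0, "ay": 0, "az": 0}, {"tx": 0, "ty": -1, "tz": 0, "ax": 0, "ay": 0, "az": 0}, {"tx": 0, "ty": -1, "tz": 0, "ax": 0, "ay": 0, "az": 0}, {"tx": 0, "ty": -1, "tz": 0, "ax": 0, "ay": 0, "az": 0}, {"tx": 0, "ty": -1, "tz": 0, "ax": 0, "ay": 0, "az": 0}, {"tx": 0, "ty": -1, "tz": 0, "ax": 0, "ay": 0, "az": 0}, {"tx": 0, "ty": -1, "tz": 0, "ax": 0, "ay": 0, "az": 0}, {"tx": 0, "ty": -1, "tz": 0, "ax": 0, "ay": 0, "az": 0}], "jaw": 0.68}}

```text
time_s: 82.45
ee_pos: [0.3943, -0.1195, 0.4136]
eef_rot: [-3.141, 0.0, 0.025]
force: [-0.1, 0.6, 0.5]
grip_width: 0.03
grip_force: 0.0
```

>>> {"api": "apply_moves", "payload": {"increments": [{"tx": 0, "ty": -1, "tz": 0, "ax": 0, "ay": 0, "az": 0}, {"tx": 0, "ty": -0.99, "tz": 0, "ax": 0, "ay": 0, "az": 0}, {"tx": 0, "ty": -0.99, "tz": 0, "ax": 0, "ay": 0, "az": 0}, {"tx": 0, "ty": -0.99, "tz": 0, "ax": 0, "ay": 0, "az": 0}, {"tx": 0.945, "ty": -0.99, "tz": 0, "ax": 0, "ay": 0, "az": 0}, {"tx": 0.945, "ty": 0, "tz": 0, "ax": 0, "ay": 0, "az": 0}, {"tx": 0.945, "ty": 0, "tz": 0, "ax": 0, "ay": 0, "az": 0}, {"tx": 0.945, "ty": 0, "tz": 0, "ax": 0, "ay": 0, "az": 0}, {"tx": 0.945, "ty": 0, "tz": 0, "ax": 0, "ay": 0, "az": 0}, {"tx": 0.945, "ty": 0, "tz": 0, "ax": 0, "ay": 0, "az": 0}, {"tx": 0.945, "ty": 0, "tz": 0, "ax": 0, "ay": 0, "az": 0}, {"tx": 0.945, "ty": 0, "tz": 0.3, "ax": 0, "ay": 0, "az": 0}]}}

```text
time_s: 83.95
ee_pos: [0.6184, 0.034, 0.4049]
eef_rot: [-3.142, -0.001, 0.025]
force: [-0.1, -0.6, 0.2]
grip_width: 0.0305
grip_force: 0.0
```

```bash
python3 - <<'E'
from h import *
q=jig((5,0,0));planseq(q[0],q[1],.0405,JY);print(get_obs()["grip_width"])
E
```

```text
az 0.00 tx -0.014 ty -0.003 tz 5.513
0.03045518955649436
```

>>> {"api": "apply_moves", "payload": {"increments": [{"tx": 0, "ty": 0, "tz": 1, "ax": 0, "ay": 0, "az": 0}, {"tx": 0, "ty": 0, "tz": 1, "ax": 0, "ay": 0, "az": 0}, {"tx": 0, "ty": 0, "tz": 1, "ax": 0, "ay": 0, "az": 0}, {"tx": 0, "ty": 0, "tz": 1, "ax": 0, "ay": 0, "az": 0}, {"tx": 0, "ty": 0, "tz": 0.8, "ax": 0, "ay": 0, "az": 0}, {"tx": 0, "ty": 0, "tz": 0.5, "ax": 0, "ay": 0, "az": 0}, {"tx": 0, "ty": 0, "tz": 0.2, "ax": 0, "ay": 0, "az": 0}, {"tx": 0, "ty": 0, "tz": 0, "ax": 0, "ay": 0, "az": 0}]}}

```text
time_s: 84.95
ee_pos: [0.6177, 0.034, 0.2402]
eef_rot: [3.142, -0.0, 0.025]
force: [-0.1, 0.4, 0.9]
grip_width: 0.0306
grip_force: 0.0
```

>>> {"api": "apply_moves", "payload": {"increments": [{"tx": 0, "ty": 0, "tz": 0, "ax": 0, "ay": 0, "az": 0}, {"tx": 0, "ty": 0, "tz": 0, "ax": 0, "ay": 0, "az": 0}, {"tx": 0, "ty": 0, "tz": 0, "ax": 0, "ay": 0, "az": 0}, {"tx": 0, "ty": 0, "tz": 0, "ax": 0, "ay": 0, "az": 0}], "jaw": 1, "force": 25}}

```text
time_s: 85.45
ee_pos: [0.6178, 0.0338, 0.2405]
eef_rot: [3.141, -0.001, 0.025]
force: [0.2, -2.7, 6.1]
grip_width: 0.0133
grip_force: 25.0
```

>>> {"api": "apply_moves", "payload": {"increments": [{"tx": 0, "ty": 0, "tz": -0.4, "ax": 0, "ay": 0, "az": 0}, {"tx": 0, "ty": 0, "tz": -0.9, "ax": 0, "ay": 0, "az": 0}, {"tx": 0, "ty": 0, "tz": -1, "ax": 0, "ay": 0, "az": 0}, {"tx": 0, "ty": 0, "tz": -1, "ax": 0, "ay": 0, "az": 0}, {"tx": 0, "ty": 0, "tz": -1, "ax": 0, "ay": 0, "az": 0}, {"tx": 0, "ty": 0, "tz": -1, "ax": 0, "ay": 0, "az": 0}, {"tx": 0, "ty": 0, "tz": -0.9, "ax": 0, "ay": 0, "az": 0}, {"tx": -0.9, "ty": 0, "tz": 0, "ax": 0, "ay": 0, "az": 0}, {"tx": -0.9, "ty": 0, "tz": 0, "ax": 0, "ay": 0, "az": 0}, {"tx": -0.9, "ty": 0, "tz": 0, "ax": 0, "ay": 0, "az": 0}, {"tx": -0.9, "ty": 0, "tz": 0, "ax": 0, "ay": 0, "az": 0}, {"tx": -0.9, "ty": 0, "tz": 0, "ax": 0, "ay": 0, "az": 0}]}}

```text
time_s: 86.95
ee_pos: [0.4816, 0.0307, 0.4264]
eef_rot: [-3.141, -0.0, 0.025]
force: [0.0, 0.6, 0.0]
grip_width: 0.0133
grip_force: 25.0
```

```bash
python3 - <<'E'
from h import *
q=tray(5,0);print(q,get_obs()["grip_width"]);planseq(*q,.0125,TY)
E
```

```text
[ 0.40499559 -0.41020994] 0.01328807632198779
az 0.77 tx -1.933 ty 14.792 tz 7.164
```

>>> {"api": "apply_moves", "payload": {"increments": [{"tx": 0, "ty": 0, "tz": 0, "ax": 0, "ay": 0, "az": 0.77}, {"tx": -0.967, "ty": 0, "tz": 0, "ax": 0, "ay": 0, "az": 0}, {"tx": -0.967, "ty": 0, "tz": 0, "ax": 0, "ay": 0, "az": 0}, {"tx": 0, "ty": 0.986, "tz": 0, "ax": 0, "ay": 0, "az": 0}, {"tx": 0, "ty": 0.986, "tz": 0, "ax": 0, "ay": 0, "az": 0}, {"tx": 0, "ty": 0.986, "tz": 0, "ax": 0, "ay": 0, "az": 0}, {"tx": 0, "ty": 0.986, "tz": 0, "ax": 0, "ay": 0, "az": 0}, {"tx": 0, "ty": 0.986, "tz": 0, "ax": 0, "ay": 0, "az": 0}, {"tx": 0, "ty": 0.986, "tz": 0, "ax": 0, "ay": 0, "az": 0}, {"tx": 0, "ty": 0.986, "tz": 0, "ax": 0, "ay": 0, "az": 0}, {"tx": 0, "ty": 0.986, "tz": 0, "ax": 0, "ay": 0, "az": 0}, {"tx": 0, "ty": 0.986, "tz": 0, "ax": 0, "ay": 0, "az": 0}]}}

```text
time_s: 88.45
ee_pos: [0.4133, -0.2337, 0.4265]
eef_rot: [-3.141, -0.0, -0.042]
force: [0.3, 1.0, 0.5]
grip_width: 0.0137
grip_force: 25.0
```

>>> {"api": "apply_moves", "payload": {"increments": [{"tx": 0, "ty": 0.986, "tz": 0, "ax": 0, "ay": 0, "az": 0}, {"tx": 0, "ty": 0.986, "tz": 0, "ax": 0, "ay": 0, "az": 0}, {"tx": 0, "ty": 0.986, "tz": 0, "ax": 0, "ay": 0, "az": 0}, {"tx": 0, "ty": 0.986, "tz": 0.8, "ax": 0, "ay": 0, "az": 0}, {"tx": 0, "ty": 0.986, "tz": 1, "ax": 0, "ay": 0, "az": 0}, {"tx": 0, "ty": 0.986, "tz": 1, "ax": 0, "ay": 0, "az": 0}, {"tx": 0, "ty": 0, "tz": 1, "ax": 0, "ay": 0, "az": 0}, {"tx": 0, "ty": 0, "tz": 0, "ax": 0, "ay": 0, "az": 0}]}}

```text
time_s: 89.45
ee_pos: [0.4059, -0.4101, 0.3105]
eef_rot: [-3.139, 0.003, -0.042]
force: [0.2, 0.4, 0.1]
grip_width: 0.0134
grip_force: 25.0
```

```bash
cat >> h.py <<'E'
def trayview(c,z=.013):
    cc,ss=np.cos(TY),np.sin(TY)
    for a,b,n in greens(c,60):
        X=onz(c,[a,b],z);print(a.round(0),b.round(0),n,((X[:,:2]-TC)@np.array([[cc,-ss],[ss,cc]])*1000).round(0).tolist())
E
python3 - <<'E'
from h import *
q=tray(5,0);o=get_obs();print(o["grip_width"],o["ee_pos"]);planseq(*q,.0115,TY);c=cam("wrist");trayview(c);trayview(c,o["ee_pos"][2]-.197)
E
```

```text
0.013420185383765732 [ 0.40590866 -0.41010891  0.31046621]
az -0.00 tx -0.030 ty 0.005 tz 3.332
[367. 139.] [368. 174.] 166 [[65.0, -44.0], [30.0, -46.0]]
[321. 140.] [321. 200.] 1140 [[64.0, 1.0], [4.0, 1.0]]
[366. 184.] [361. 251.] 272 [[20.0, -44.0], [-53.0, -43.0]]
[320. 209.] [321. 281.] 1127 [[-6.0, 1.0], [-88.0, 1.0]]
[ -1. 240.] [ 18. 268.] 603 [[-41.0, 343.0], [-73.0, 332.0]]
[321. 312.] [321. 345.] 334 [[-128.0, 1.0], [-172.0, 1.0]]
[367. 139.] [368. 174.] 166 [[68.0, -28.0], [46.0, -29.0]]
[321. 140.] [321. 200.] 1140 [[67.0, 1.0], [29.0, 1.0]]
[366. 184.] [361. 251.] 272 [[40.0, -28.0], [-7.0, -27.0]]
[320. 209.] [321. 281.] 1127 [[23.0, 1.0], [-29.0, 1.0]]
[ -1. 240.] [ 18. 268.] 603 [[1.0, 218.0], [-19.0, 211.0]]
[321. 312.] [321. 345.] 334 [[-54.0, 1.0], [-82.0, 0.0]]
```

>>> {"api": "apply_moves", "payload": {"increments": [{"tx": -0.03, "ty": 0, "tz": 0.8, "ax": 0, "ay": 0, "az": 0}, {"tx": 0, "ty": 0, "tz": 0.9, "ax": 0, "ay": 0, "az": 0}, {"tx": 0, "ty": 0, "tz": 0.8, "ax": 0, "ay": 0, "az": 0}, {"tx": 0, "ty": 0, "tz": 0.5, "ax": 0, "ay": 0, "az": 0}, {"tx": 0, "ty": 0, "tz": 0.33, "ax": 0, "ay": 0, "az": 0}, {"tx": 0, "ty": 0, "tz": 0, "ax": 0, "ay": 0, "az": 0}]}}

```text
time_s: 90.25
ee_pos: [0.4053, -0.4103, 0.2123]
eef_rot: [-3.142, -0.0, -0.042]
force: [-0.2, 0.3, -0.5]
grip_width: 0.0131
grip_force: 25.0
```

>>> {"api": "apply_moves", "payload": {"increments": [{"tx": 0, "ty": 0, "tz": 0, "ax": 0, "ay": 0, "az": 0}, {"tx": 0, "ty": 0, "tz": 0, "ax": 0, "ay": 0, "az": 0}, {"tx": 0, "ty": 0, "tz": 0, "ax": 0, "ay": 0, "az": 0}, {"tx": 0, "ty": 0, "tz": -0.4, "ax": 0, "ay": 0, "az": 0}, {"tx": 0, "ty": 0, "tz": -1, "ax": 0, "ay": 0, "az": 0}, {"tx": 0, "ty": 0, "tz": -1, "ax": 0, "ay": 0, "az": 0}, {"tx": 0, "ty": 0, "tz": -1, "ax": 0, "ay": 0, "az": 0}, {"tx": 0, "ty": 0, "tz": -1, "ax": 0, "ay": 0, "az": 0}, {"tx": 0, "ty": 0, "tz": -1, "ax": 0, "ay": 0, "az": 0}, {"tx": 0, "ty": 0, "tz": -1, "ax": 0, "ay": 0, "az": 0}, {"tx": 0, "ty": 0, "tz": -0.5, "ax": 0, "ay": 0, "az": 0}], "jaw": 0.75}}

```text
time_s: 91.62
ee_pos: [0.4051, -0.4101, 0.4214]
eef_rot: [3.14, -0.002, -0.042]
force: [0.2, 0.7, -0.1]
grip_width: 0.0235
grip_force: 0.0
```

```bash
python3 - <<'E'
from h import *
c=cam("wrist");trayview(c);t=cam("top")
for a,b,n in greens(t,20):
    if 130<a[1]<260 and 180<a[0]<400: print(a.round(0),b.round(0),n,tojig(onz(t,[a,b],.044)).round(0).tolist())
q=jig((-18,45,0));planseq(q[0],q[1],.0405,JY)
E
```

```text
[320. 136.] [319. 161.] 203 [[66.0, 1.0], [32.0, 1.0]]
[320. 169.] [320. 264.] 463 [[21.0, 1.0], [-124.0, 1.0]]
[ 29. 226.] [108. 239.] 1777 [[-63.0, 427.0], [-83.0, 314.0]]
[259. 164.] [259. 175.] 42 [[68.0, 45.0], [34.0, 44.0]]
[258. 179.] [257. 228.] 148 [[22.0, 44.0], [-125.0, 45.0]]
az -0.77 tx 6.697 ty -16.128 tz 6.038
```

>>> {"api": "apply_moves", "payload": {"increments": [{"tx": 0, "ty": 0, "tz": 0, "ax": 0, "ay": 0, "az": -0.77}, {"tx": 0, "ty": -1, "tz": 0, "ax": 0, "ay": 0, "az": 0}, {"tx": 0, "ty": -1, "tz": 0, "ax": 0, "ay": 0, "az": 0}, {"tx": 0, "ty": -1, "tz": 0, "ax": 0, "ay": 0, "az": 0}, {"tx": 0, "ty": -1, "tz": 0, "ax": 0, "ay": 0, "az": 0}, {"tx": 0, "ty": -1, "tz": 0, "ax": 0, "ay": 0, "az": 0}, {"tx": 0, "ty": -1, "tz": 0, "ax": 0, "ay": 0, "az": 0}, {"tx": 0, "ty": -1, "tz": 0, "ax": 0, "ay": 0, "az": 0}, {"tx": 0, "ty": -1, "tz": 0, "ax": 0, "ay": 0, "az": 0}, {"tx": 0, "ty": -1, "tz": 0, "ax": 0, "ay": 0, "az": 0}, {"tx": 0, "ty": -1, "tz": 0, "ax": 0, "ay": 0, "az": 0}, {"tx": 0, "ty": -1, "tz": 0, "ax": 0, "ay": 0, "az": 0}], "jaw": 0.68}}

```text
time_s: 93.22
ee_pos: [0.3966, -0.0794, 0.418]
eef_rot: [-3.141, 0.002, 0.025]
force: [0.4, -0.6, -0.0]
grip_width: 0.0305
grip_force: 0.0
```

>>> {"api": "apply_moves", "payload": {"increments": [{"tx": 0, "ty": -1, "tz": 0, "ax": 0, "ay": 0, "az": 0}, {"tx": 0, "ty": -1, "tz": 0, "ax": 0, "ay": 0, "az": 0}, {"tx": 0, "ty": -1, "tz": 0, "ax": 0, "ay": 0, "az": 0}, {"tx": 0, "ty": -1, "tz": 0, "ax": 0, "ay": 0, "az": 0}, {"tx": 0.95, "ty": -1, "tz": 0, "ax": 0, "ay": 0, "az": 0}, {"tx": 0.95, "ty": -0.13, "tz": 0, "ax": 0, "ay": 0, "az": 0}, {"tx": 0.95, "ty": 0, "tz": 0, "ax": 0, "ay": 0, "az": 0}, {"tx": 0.95, "ty": 0, "tz": 0, "ax": 0, "ay": 0, "az": 0}, {"tx": 0.95, "ty": 0, "tz": 0, "ax": 0, "ay": 0, "az": 0}, {"tx": 0.95, "ty": 0, "tz": 0, "ax": 0, "ay": 0, "az": 0}, {"tx": 0.95, "ty": 0, "tz": 0, "ax": 0, "ay": 0, "az": 0}, {"tx": 0.05, "ty": 0, "tz": 0, "ax": 0, "ay": 0, "az": 0}]}}

```text
time_s: 94.72
ee_pos: [0.5949, 0.0785, 0.4169]
eef_rot: [3.141, 0.003, 0.025]
force: [-0.9, 0.6, 0.1]
grip_width: 0.03
grip_force: 0.0
```

```bash
python3 - <<'E'
from h import *
q=jig((-18,45,0));planseq(q[0],q[1],.0405,JY)
t=cam("top");cc,ss=np.cos(TY),np.sin(TY)
for a,b,n in greens(t,15):
    if 130<a[1]<330 and 180<a[0]: print(a.round(0),b.round(0),n,((onz(t,[a,b],.013)[:,:2]-TC)@np.array([[cc,-ss],[ss,cc]])*1000).round(0).tolist())
E
```

```text
az 0.00 tx -0.033 ty -0.002 tz 5.915
[258. 178.] [257. 227.] 128 [[224.0, 504.0], [74.0, 492.0]]
[424. 239.] [423. 250.] 40 [[68.0, 0.0], [35.0, 2.0]]
[438. 241.] [439. 252.] 43 [[65.0, -41.0], [32.0, -43.0]]
[424. 255.] [423. 306.] 117 [[21.0, 0.0], [-124.0, 1.0]]
[438. 256.] [439. 307.] 124 [[21.0, -41.0], [-124.0, -42.0]]
```

Two brushes lie in the tray as intended. I'm taking the last one.

>>> {"api": "apply_moves", "payload": {"increments": [{"tx": -0.03, "ty": 0, "tz": 1, "ax": 0, "ay": 0, "az": 0}, {"tx": 0, "ty": 0, "tz": 1, "ax": 0, "ay": 0, "az": 0}, {"tx": 0, "ty": 0, "tz": 1, "ax": 0, "ay": 0, "az": 0}, {"tx": 0, "ty": 0, "tz": 1, "ax": 0, "ay": 0, "az": 0}, {"tx": 0, "ty": 0, "tz": 0.9, "ax": 0, "ay": 0, "az": 0}, {"tx": 0, "ty": 0, "tz": 0.6, "ax": 0, "ay": 0, "az": 0}, {"tx": 0, "ty": 0, "tz": 0.41, "ax": 0, "ay": 0, "az": 0}, {"tx": 0, "ty": 0, "tz": 0, "ax": 0, "ay": 0, "az": 0}]}}

```text
time_s: 95.78
ee_pos: [0.5929, 0.0785, 0.2414]
eef_rot: [3.142, 0.001, 0.025]
force: [-0.1, 0.3, -0.2]
grip_width: 0.03
grip_force: 0.0
```

>>> {"api": "apply_moves", "payload": {"increments": [{"tx": 0, "ty": 0, "tz": 0, "ax": 0, "ay": 0, "az": 0}, {"tx": 0, "ty": 0, "tz": 0, "ax": 0, "ay": 0, "az": 0}, {"tx": 0, "ty": 0, "tz": 0, "ax": 0, "ay": 0, "az": 0}, {"tx": 0, "ty": 0, "tz": 0, "ax": 0, "ay": 0, "az": 0}], "jaw": 1, "force": 25}}

```text
time_s: 96.28
ee_pos: [0.5932, 0.0782, 0.2425]
eef_rot: [3.141, -0.001, 0.025]
force: [-1.4, -5.9, 5.9]
grip_width: 0.0122
grip_force: 25.0
```

>>> {"api": "apply_moves", "payload": {"increments": [{"tx": 0, "ty": 0, "tz": -0.4, "ax": 0, "ay": 0, "az": 0}, {"tx": 0, "ty": 0, "tz": -0.9, "ax": 0, "ay": 0, "az": 0}, {"tx": 0, "ty": 0, "tz": -1, "ax": 0, "ay": 0, "az": 0}, {"tx": 0, "ty": 0, "tz": -1, "ax": 0, "ay": 0, "az": 0}, {"tx": 0, "ty": 0, "tz": -1, "ax": 0, "ay": 0, "az": 0}, {"tx": 0, "ty": 0, "tz": -1, "ax": 0, "ay": 0, "az": 0}, {"tx": 0, "ty": 0, "tz": -0.9, "ax": 0, "ay": 0, "az": 0}, {"tx": -0.9, "ty": 0, "tz": 0, "ax": 0, "ay": 0, "az": 0}, {"tx": -0.9, "ty": 0, "tz": 0, "ax": 0, "ay": 0, "az": 0}, {"tx": -0.9, "ty": 0, "tz": 0, "ax": 0, "ay": 0, "az": 0}, {"tx": -0.9, "ty": 0, "tz": 0, "ax": 0, "ay": 0, "az": 0}, {"tx": -0.9, "ty": 0, "tz": 0, "ax": 0, "ay": 0, "az": 0}]}}

```text
time_s: 97.78
ee_pos: [0.4569, 0.0753, 0.4283]
eef_rot: [-3.141, -0.0, 0.025]
force: [0.2, 0.6, -0.5]
grip_width: 0.0124
grip_force: 25.0
```

```bash
python3 - <<'E'
from h import *
q=tray(-18,40);o=get_obs();print(q,o["grip_width"]);planseq(*q,.1,TY)
c=cam("wrist");R,p=pose(o)
for a,b,n in greens(c,60):
    X=onz(c,[a,b],p[2]-.197);print(a.round(0),b.round(0),n,((X-p)@R*1000).round(0)[:,:2].tolist())
E
```

```text
[ 0.38369538 -0.3692795 ] 0.012384753457835145
az 0.77 tx -1.817 ty 14.909 tz 4.310
[22. 42.] [13. 68.] 225 [[117.0, -171.0], [103.0, -179.0]]
[21. 95.] [ 24. 131.] 272 [[88.0, -179.0], [67.0, -182.0]]
[321. 102.] [321. 164.] 1226 [[84.0, 0.0], [47.0, -0.0]]
[ 61. 153.] [ -8. 183.] 2100 [[54.0, -162.0], [35.0, -211.0]]
[321. 175.] [321. 280.] 1518 [[40.0, -0.0], [-34.0, -0.0]]
[641. 225.] [629. 267.] 248 [[7.0, 213.0], [-24.0, 213.0]]
[403. 232.] [358. 249.] 230 [[2.0, 55.0], [-10.0, 25.0]]
[116. 310.] [135. 321.] 112 [[-58.0, -148.0], [-67.0, -135.0]]
[321. 313.] [320. 344.] 299 [[-60.0, 0.0], [-87.0, -1.0]]
```

>>> {"api": "apply_moves", "payload": {"increments": [{"tx": 0, "ty": 0, "tz": 0, "ax": 0, "ay": 0, "az": 0.77}, {"tx": -0.91, "ty": 0, "tz": 0, "ax": 0, "ay": 0, "az": 0}, {"tx": -0.91, "ty": 0, "tz": 0, "ax": 0, "ay": 0, "az": 0}, {"tx": 0, "ty": 0.994, "tz": 0, "ax": 0, "ay": 0, "az": 0}, {"tx": 0, "ty": 0.994, "tz": 0, "ax": 0, "ay": 0, "az": 0}, {"tx": 0, "ty": 0.994, "tz": 0, "ax": 0, "ay": 0, "az": 0}, {"tx": 0, "ty": 0.994, "tz": 0, "ax": 0, "ay": 0, "az": 0}, {"tx": 0, "ty": 0.994, "tz": 0, "ax": 0, "ay": 0, "az": 0}, {"tx": 0, "ty": 0.994, "tz": 0, "ax": 0, "ay": 0, "az": 0}, {"tx": 0, "ty": 0.994, "tz": 0, "ax": 0, "ay": 0, "az": 0}, {"tx": 0, "ty": 0.994, "tz": 0, "ax": 0, "ay": 0, "az": 0}, {"tx": 0, "ty": 0.994, "tz": 0, "ax": 0, "ay": 0, "az": 0}]}}

```text
time_s: 99.32
ee_pos: [0.3921, -0.1915, 0.4283]
eef_rot: [-3.141, -0.001, -0.042]
force: [0.7, -0.4, 0.8]
grip_width: 0.0126
grip_force: 25.0
```

>>> {"api": "apply_moves", "payload": {"increments": [{"tx": 0, "ty": 0.994, "tz": 0, "ax": 0, "ay": 0, "az": 0}, {"tx": 0, "ty": 0.994, "tz": 0, "ax": 0, "ay": 0, "az": 0}, {"tx": 0, "ty": 0.994, "tz": 0, "ax": 0, "ay": 0, "az": 0}, {"tx": 0, "ty": 0.994, "tz": 0.8, "ax": 0, "ay": 0, "az": 0}, {"tx": 0, "ty": 0.994, "tz": 1, "ax": 0, "ay": 0, "az": 0}, {"tx": 0, "ty": 0.994, "tz": 1, "ax": 0, "ay": 0, "az": 0}, {"tx": 0, "ty": 0, "tz": 1, "ax": 0, "ay": 0, "az": 0}, {"tx": 0, "ty": 0, "tz": 0, "ax": 0, "ay": 0, "az": 0}]}}

```text
time_s: 100.32
ee_pos: [0.3846, -0.3694, 0.3124]
eef_rot: [-3.139, 0.002, -0.042]
force: [0.1, 0.5, 0.6]
grip_width: 0.0121
grip_force: 25.0
```

```bash
python3 - <<'E'
from h import *
q=tray(-18,40);o=get_obs();print(o["grip_width"],o["ee_pos"]);planseq(*q,.0115,TY);c=cam("wrist");trayview(c)
R,p=pose(o)
for a,b,n in greens(c,60):
    X=onz(c,[a,b],p[2]-.197);print(a.round(0),b.round(0),n,((X-p)@R*1000).round(0)[:,:2].tolist())
E
```

```text
0.012066022243249677 [ 0.38464924 -0.36935522  0.31240525]
az -0.00 tx -0.032 ty -0.001 tz 3.397
[321. 101.] [321. 164.] 1239 [[77.0, 40.0], [17.0, 41.0]]
[365. 112.] [367. 149.] 137 [[67.0, -2.0], [32.0, -4.0]]
[407. 113.] [404. 151.] 488 [[66.0, -42.0], [30.0, -41.0]]
[403. 160.] [396. 252.] 785 [[22.0, -41.0], [-78.0, -41.0]]
[321. 175.] [321. 281.] 1489 [[6.0, 41.0], [-112.0, 41.0]]
[363. 185.] [361. 221.] 63 [[-4.0, -2.0], [-42.0, -1.0]]
[ -1. 222.] [ 62. 249.] 1508 [[-43.0, 379.0], [-74.0, 319.0]]
[320. 312.] [320. 345.] 354 [[-152.0, 41.0], [-197.0, 42.0]]
[321. 101.] [321. 164.] 1239 [[85.0, 0.0], [47.0, 0.0]]
[365. 112.] [367. 149.] 137 [[78.0, 27.0], [56.0, 28.0]]
[407. 113.] [404. 151.] 488 [[78.0, 52.0], [55.0, 52.0]]
[403. 160.] [396. 252.] 785 [[50.0, 52.0], [-13.0, 51.0]]
[321. 175.] [321. 281.] 1489 [[40.0, -0.0], [-35.0, -0.0]]
[363. 185.] [361. 221.] 63 [[34.0, 27.0], [9.0, 27.0]]
[ -1. 222.] [ 62. 249.] 1508 [[9.0, -214.0], [-10.0, -176.0]]
[320. 312.] [320. 345.] 354 [[-60.0, -0.0], [-88.0, -0.0]]
```

>>> {"api": "apply_moves", "payload": {"increments": [{"tx": -0.03, "ty": 0, "tz": 0.8, "ax": 0, "ay": 0, "az": 0}, {"tx": 0, "ty": 0, "tz": 0.9, "ax": 0, "ay": 0, "az": 0}, {"tx": 0, "ty": 0, "tz": 0.8, "ax": 0, "ay": 0, "az": 0}, {"tx": 0, "ty": 0, "tz": 0.5, "ax": 0, "ay": 0, "az": 0}, {"tx": 0, "ty": 0, "tz": 0.35, "ax": 0, "ay": 0, "az": 0}, {"tx": 0, "ty": 0, "tz": 0, "ax": 0, "ay": 0, "az": 0}]}}

```text
time_s: 101.12
ee_pos: [0.384, -0.3695, 0.2134]
eef_rot: [-3.142, -0.0, -0.042]
force: [0.6, -0.1, -0.3]
grip_width: 0.0126
grip_force: 25.0
```

>>> {"api": "apply_moves", "payload": {"increments": [{"tx": 0, "ty": 0, "tz": 0, "ax": 0, "ay": 0, "az": 0}, {"tx": 0, "ty": 0, "tz": 0, "ax": 0, "ay": 0, "az": 0}, {"tx": 0, "ty": 0, "tz": 0, "ax": 0, "ay": 0, "az": 0}, {"tx": 0, "ty": 0, "tz": -0.4, "ax": 0, "ay": 0, "az": 0}, {"tx": 0, "ty": 0, "tz": -1, "ax": 0, "ay": 0, "az": 0}, {"tx": 0, "ty": 0, "tz": -1, "ax": 0, "ay": 0, "az": 0}, {"tx": 0, "ty": 0, "tz": -1, "ax": 0, "ay": 0, "az": 0}, {"tx": 0, "ty": 0, "tz": -1, "ax": 0, "ay": 0, "az": 0}, {"tx": 0, "ty": 0, "tz": -1, "ax": 0, "ay": 0, "az": 0}, {"tx": -1, "ty": 0, "tz": -1, "ax": 0, "ay": 0, "az": 0}, {"tx": 0, "ty": -1, "tz": 0, "ax": 0, "ay": 0, "az": 0}, {"tx": 0, "ty": -1, "tz": 0, "ax": 0, "ay": 0, "az": 0}], "jaw": 0.75}}

```text
time_s: 102.62
ee_pos: [0.3559, -0.3074, 0.4064]
eef_rot: [3.141, -0.001, -0.043]
force: [0.3, -0.1, -0.5]
grip_width: 0.0235
grip_force: 0.0
```

```bash
python3 - <<'E'
from h import *
t=cam("top");s=cam("scene");cc,ss=np.cos(TY),np.sin(TY)
for a,b,n in greens(t,15):
    if 130<a[1]<330 and 180<a[0]: print(a.round(0),b.round(0),n,((onz(t,[a,b],.013)[:,:2]-TC)@np.array([[cc,-ss],[ss,cc]])*1000).round(0).tolist())
A=cv2.resize(t["bgr"][110:330,200:480],None,fx=2.2,fy=2.2,interpolation=cv2.INTER_CUBIC);B=cv2.resize(s["bgr"][130:390,230:450],None,fx=1.0,fy=1.0)
o=np.zeros((600,800,3),np.uint8);o[:A.shape[0],:A.shape[1]]=A[:600,:800]
B=cv2.resize(s["bgr"][190:280,260:360],None,fx=1.8,fy=1.8,interpolation=cv2.INTER_CUBIC);o[:B.shape[0],618:618+B.shape[1]]=B
cv2.imwrite("pics/final.png",o)
E
```

```text
[412. 239.] [410. 245.] 20 [[66.0, 37.0], [48.0, 41.0]]
[300. 271.] [284. 302.] 456 [[-45.0, 357.0], [-136.0, 397.0]]
[423. 289.] [424. 298.] 19 [[-76.0, 1.0], [-102.0, 1.0]]
```

View pics/final.png

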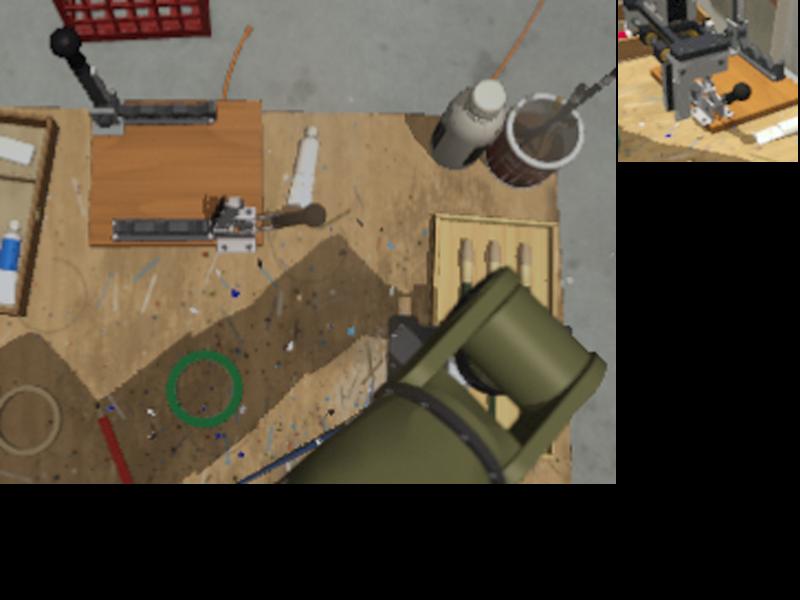

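The picture shows the empty jig with clamp open (ball at 313,215) and lever upright (ball at 65,42). Three brush heads lie side by side in the tray (465, 495 and 525, y≈260), and the bystanders are unmoved. I'll clear the arm, check once more and hand in.

>>> {"api": "apply_moves", "payload": {"increments": [{"tx": 0, "ty": -1, "tz": -0.5, "ax": 0, "ay": 0, "az": 0}, {"tx": 0, "ty": -1, "tz": 0, "ax": 0, "ay": 0, "az": 0}, {"tx": 0, "ty": -1, "tz": 0, "ax": 0, "ay": 0, "az": 0}, {"tx": 0, "ty": -1, "tz": 0, "ax": 0, "ay": 0, "az": 0}, {"tx": 0, "ty": -1, "tz": 0, "ax": 0, "ay": 0, "az": 0}, {"tx": 0, "ty": -1, "tz": 0, "ax": 0, "ay": 0, "az": 0}, {"tx": 0, "ty": -1, "tz": 0, "ax": 0, "ay": 0, "az": 0}, {"tx": 0, "ty": -1, "tz": 0, "ax": 0, "ay": 0, "az": 0}, {"tx": 0, "ty": 0, "tz": 0, "ax": 0, "ay": 0, "az": 0}, {"tx": 0, "ty": 0, "tz": 0, "ax": 0, "ay": 0, "az": 0}]}}

```text
time_s: 103.98
ee_pos: [0.3666, -0.069, 0.4206]
eef_rot: [3.141, -0.001, -0.042]
force: [-0.0, 0.0, 0.0]
grip_width: 0.0235
grip_force: 0.0
```

```bash
python3 - <<'E'
from h import *
t=cam("top");cc,ss=np.cos(TY),np.sin(TY);n3=set();ok=0
for a,b,n in greens(t,15):
    if 130<a[1]<330 and 390<a[0]:
        X=((onz(t,[a,b],.013)[:,:2]-TC)@np.array([[cc,-ss],[ss,cc]])*1000).round(0);print(n,X.tolist());ok+=(abs(X[:,1])<65).all() and (X[:,0]>-140).all()
print(ok)
if ok>=6: print(hand_in())
E
```

```text
44 [[66.0, 39.0], [33.0, 36.0]]
40 [[68.0, 0.0], [35.0, 2.0]]
43 [[65.0, -41.0], [32.0, -43.0]]
121 [[22.0, 38.0], [-123.0, 39.0]]
119 [[21.0, 0.0], [-124.0, 1.0]]
125 [[21.0, -41.0], [-124.0, -42.0]]
6
the job is handed in; nothing more can be done
None
```

All three brushes were clamped and crimped in the jig, then laid flat in the tray; the clamp is open, the lever is back up, the other things look unmoved, and the job was handed in at 104 s.

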